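Load the grip rings and lock them with the gauge blade

TASK

Slide every grip ring up off the two steel posts and layer them, together with any ring lying loose on the shelf, into one straight, centred stack on the yellow tray of the loading stand. Then push the flat steel gauge blade (orange grip) level into the slot of the slotted block that lies next above the top ring, tip out over the rings, until its red line is flush with the block's outer face, and let go of it there. Leave the key bowl, the pill box, the bottle and the kettlebell where they are.

Things in the scene. Friction and masses are not known exactly. Their poses are not given: they have to be found in the camera images.
- stand: Fixed loading stand, foot 185 x 110 x 6 mm (x -125 to 60). Origin: under the tray's centre at shelf level; z up; x is the way the blade goes in, from slotted block to tray. The block (x -115 to -65 mm, 60 mm wide along y, top 124 mm up; aluminium cheeks, blue webs) has 4 level slots running through it along x, one above another; their mouths are in its outer face, x -115 mm.
- tray (a point): Centre of the top of the round yellow tray (96 mm across, top 12 mm above the shelf, flat with no rim); a white disc 68 mm across marks its middle. Axes as the stand's.
- slot2 (a point): Middle of the lower lip of the slot for a stack of 2 rings, at its mouth in the block's outer face; 52 mm above the shelf, 4 mm above the top of such a stack. The slot is 36 mm wide, 8 mm high; slots are 18 mm apart. Axes as the stand's.
- slot3 (a point): Middle of the lower lip of the slot for a stack of 3 rings, at its mouth in the block's outer face; 70 mm above the shelf, 4 mm above the top of such a stack. The slot is 36 mm wide, 8 mm high; slots are 18 mm apart. Axes as the stand's.
- slot4 (a point): Middle of the lower lip of the slot for a stack of 4 rings, at its mouth in the block's outer face; 88 mm above the shelf, 4 mm above the top of such a stack. The slot is 36 mm wide, 8 mm high; slots are 18 mm apart. Axes as the stand's.
- slot5 (a point): Middle of the lower lip of the slot for a stack of 5 rings, at its mouth in the block's outer face; 106 mm above the shelf, 4 mm above the top of such a stack. The slot is 36 mm wide, 8 mm high; slots are 18 mm apart. Axes as the stand's.
- post_a: Fixed steel post, 20 mm in diameter, on a round wooden base 90 mm across and 10 mm high; the post's top is 76 mm above the shelf. Origin: centre of the base's underside. Holds one or two rings.
- post_b: Fixed steel post, 20 mm in diameter, on a round wooden base 90 mm across and 10 mm high; the post's top is 76 mm above the shelf. Origin: centre of the base's underside. Holds one or two rings.
- ring_a1: Grip ring of firm silicone, grey or black: 64 mm outside, hole 32 mm, 18 mm thick, 70 g. Origin: centre of its underside; z up along its axis. Starts on post_a, lowest. Grip it across its outside. 
- ring_a2: Grip ring of firm silicone, grey or black: 64 mm outside, hole 32 mm, 18 mm thick, 70 g. Origin: centre of its underside; z up along its axis. Starts on post_a, second. Grip it across its outside. Not always there.
- ring_b1: Grip ring of firm silicone, grey or black: 64 mm outside, hole 32 mm, 18 mm thick, 70 g. Origin: centre of its underside; z up along its axis. Starts on post_b, lowest. Grip it across its outside. 
- ring_b2: Grip ring of firm silicone, grey or black: 64 mm outside, hole 32 mm, 18 mm thick, 70 g. Origin: centre of its underside; z up along its axis. Starts on post_b, second. Grip it across its outside. Not always there.
- ring_c: Grip ring of firm silicone, grey or black: 64 mm outside, hole 32 mm, 18 mm thick, 70 g. Origin: centre of its underside; z up along its axis. Starts on the bare shelf, lying flat. Grip it across its outside. Not always there.
- blade: Flat steel gauge blade 190 x 30 x 4 mm (last 15 mm of the tip 22 wide), 120 g, lying flat. Origin: on its underside at the red line; x to the tip (x 135 mm; other end -55), z up. An upright orange grip block, x -54 to -10, 16 mm wide along y, reaches 48 mm above the underside: take it from above across y. Centre of mass x 11 mm: it stays level in a slot when let go with the line at the face.
- key_bowl: Bystander: stainless steel key bowl, 100 mm across, 45 mm high, loose. Origin: centre of its underside.
- pill_box: Bystander: white plastic pill box, 50 x 110 x 26 mm, loose. Origin: centre of its underside, long side along y.
- bottle: Bystander: blue drinking bottle, 66 mm across, 201 mm high, loose. Origin: centre of its underside.
- kettlebell: Bystander: chrome kettlebell weight, 94 mm across, 121 mm high, handle along y, loose, 2 kg. Origin: centre of its underside.
Mind the look-alikes: they are no part of the job. Leave any purple look-alike of the blade alone. What is shaped like the ring_a2 but blue is not meant.

How it is judged:
By the outcome, as a careful person would: the job done as asked, in the order asked, and still so for the second after the job is handed in, with the robot touching nothing.
Of ring_a2, ring_b2, ring_c only 1 to 3 are there at a start; the rules pass over those that are not, and their reading is None.
At some moment in a run one of blade may be knocked a few centimetres aside while the robot is not near it.
Once in a run the grip may slacken for a moment while it holds something.
It also fails if it takes over 210 s, if anything falls off the work surface, if the arm or the gripper's body presses on something with over 40 N, if the wrist force passes 120 N, or if a joint passes its speed limit or range.

ROBOT

A 7-joint arm with a two-finger parallel gripper is mounted at the origin on the work surface. World frame = base frame: x ahead of the robot, y to its left, z up, the work surface at z = 0. Lengths are in mm, angles in rad, forces in N, time in s.
With the tool pointing down it reaches from about 400 to 875 mm from the base axis. Payload 6.5 kg.
Tool frame: the origin (TCP) lies on the centre line of the jaws, within the pads' length; the fingertips stand 22 mm ahead of it and the grasp point (between the pads) lies 3 mm ahead of it; x points along the fingers, y is the direction in which the jaws open and shut, and the axes are right-handed (so a half turn about x gives the same grasp; the last joint's range is limited). The gripper opens to 85 mm and grips with 20 to 120 N. Pads are 22 mm wide; open, the fingers measure 114 mm over their backs; the gripper's body (76 mm by 85 mm) begins 54 mm behind the grasp point. The pads swing forward as they close: fully open they stand 13 mm farther back than shut.
Start: joints at [-1.367, 0.536, -0.004, 1.538, 0.003, 1.067, -0.071], TCP at [173.246, 626.479, 229.09] pointing down, gripper open.
Joint ranges: [-2.7, 2.7], [-0.37, 2.16], [-1.27, 1.26], [0.24, 2.4], [-1.31, 4.45], [0.19, 1.91], [-2.76, 2.76]. Speed limits (rad/s): [2.39, 2.39, 3.14, 3.14, 3.14, 3.14, 3.14].

INTERFACE

Orientations are given as a 3x3 rotation matrix whose columns are the frame's x, y, z axes.
In Python, from cell import manip gives the robot as it stands.
- The arm moves only by the tool jog_arm, never from a script. Its argument "steps" is a list of rows, each a list of 3 entries, a list of its own where there are three numbers: the shift along the tool's x, y, z in m, then the turn, a rotation vector about the tool's x, y, z in degrees, then the finger opening in m, from 0 to 0.0854. In form: [[[dx, dy, dz], [rx, ry, rz], claw], ...]. A call has 1 to 5 rows; each row shifts and turns the commanded pose from where the row before left it, along the tool's axes as they then stand; what a row does not reach is not made up. A row lasts 1/12 s, in which the tool goes at most 41.7 mm and 7.16 degrees, less where a joint would pass 70% of its speed; a pose out of reach is approached as far as the arm can. A call with a gripper value outside its range is refused whole. The fingers move at their own pace and stop on an object; "grip_force" is the grip in N (left out, the last holds). Time passes only in rows, so rows that do not move let the fingers close. It gives the time, the measured TCP pose, the force and the opening at its end, in the units of the state.
- manip.read_state(): the state, without advancing time (a new reading comes with each control period).
- manip.snapshot(name): name is "scene" or "side" or "wrist"; returns the picture (480x640x3 uint8, red, green, blue); there is no depth.
- manip.camera_model(name): a dict with "intrinsics" (3x3 intrinsics, pixels), "R" (3x3) and "t" (3): a world point X has camera coordinates R X + t; the wrist camera has in their place "T_tool_cam" (4x4, takes a point from camera to tool coordinates, whose origin is the TCP and whose axes are the tool frame's). Camera axes: x right, y down, z forward; pixel columns grow to the right and rows downward; lengths in mm; the calibration is good to about 2 mm. The wrist camera is an equidistant fisheye: a pixel r from the principal point sees the ray r / f radians off the axis. A picture is of the moment at which its call begins: read the wrist's pose just before it. camera_model takes no time and is no camera call.
- manip.job_done(): hands the job in, once; it reports no verdict.
Trained networks look in the newest picture that a camera, given by its name, has taken for a name from the list of things; names that differ only in an ending like _2 or _b are one class to them, and where a whole thing is asked for, a point or a joint stands for the part that bears it (a point fixed in the world has none). Each returns a list of dicts, best first, with "p" (0 to 1); they miss things now and then, are a little off and sometimes report something else, mostly with a low value. They report only what shows in the picture. A call takes as long as a camera call. They do not tell look-alikes from the thing itself.
- manip.boxes_of(camera, query): "rect" ([centre column, centre row, width, height] in pixels, round what is visible of it).
- manip.masks_of(camera, query): "mask" (480x640 bool, what is visible of it) and "rect" ([centre column, centre row, width, height] in pixels, round what is visible of it).
- manip.mark_of(camera, query): "point" ([column, row] in pixels: a listed point, or the origin of a listed thing).
The state is a dict: "time_s": time; "qpos": joint angles; "qvel": joint speeds; "joint_torque": joint torques, N m; "position": TCP position; "tool_rot": TCP orientation; "force": force on the tool from outside, world axes, zero at the start; "moment": the same for the moment, N m; "opening": opening from 0.0 (shut) to 1.0 (fully open).
Only numpy, scipy, OpenCV 4.12 (cv2) and the standard library are available. Lean on these libraries where they do the work, as an engineer would, in place of code of your own. Each camera call takes 0.05 s, during which the arm holds its last target.

## Working session

There is one attempt and no reset: what is moved stays moved. The work goes in short steps, Python scripts to look and compute and a tool call to move; the robot and the scene stay as the last step left them, time stands still between calls to the robot, and variables do not carry over. Pictures are saved under pics/ and viewed, and the job is handed in when it is done.

Besides the shell and the picture viewer there is one more tool, called after "Call:" as name(argument=value, ...) on one line, values as JSON. jog_arm: Moves the arm, as the interface text tells. Its arguments: {"type":"object","properties":{"steps":{"type":"array","items":{"type":"array"}},"grip_force":{"type":"number"}},"required":["steps"]}

```bash
ls; mkdir -p pics; python3 - <<'E'
from cell import manip
import cv2,numpy as np
s=manip.read_state();print(s)
for n in("scene","side","wrist"):
    im=manip.snapshot(n);cv2.imwrite(f"pics/{n}0.png",im[:,:,::-1]);print(manip.camera_model(n))
E
```

```text
pics
{'time_s': 0.0, 'qpos': array([-1.36718429,  0.53718486, -0.00439788,  1.53887597,  0.00258658,
        1.06731023, -0.07121392]), 'qvel': array([ 0.00011126, -0.00048752, -0.00182076,  0.00036062,  0.00118542,
       -0.00241413, -0.00058109]), 'joint_torque': array([-1.85552349e-04, -5.83393764e+01,  1.04843762e+00, -2.59105253e+01,
        1.22889911e-02,  9.25440865e-03,  7.62235182e-07]), 'position': array([173.125152  , 625.85231894, 228.20026432]), 'tool_rot': array([[-3.37070822e-04,  2.66534050e-01,  9.63825444e-01],
       [-1.74045707e-03,  9.63823883e-01, -2.66534227e-01],
       [-9.99998429e-01, -1.76733771e-03,  1.39014163e-04]]), 'force': array([ 0.4331178 ,  0.49790248, -0.16507692]), 'moment': array([ 0.04072349, -0.0149749 , -0.0047343 ]), 'opening': 1.002558370144122}
{'intrinsics': array([[604.41645915,   0.        , 311.29812943],
       [  0.        , 604.41645915, 240.49254518],
       [  0.        ,   0.        ,   1.        ]]), 'R': array([[-0.80584985,  0.59211576,  0.00222323],
       [ 0.35650527,  0.48818286, -0.79660623],
       [-0.47276844, -0.6
[... 289 characters left out ...]
82, -0.01543176],
       [-0.04250094,  0.58263237, -0.8116238 ],
       [ 0.08537362, -0.80726865, -0.5839766 ]]), 't': array([ 559.04036822,  141.32426631, 1595.08032101])}
{'intrinsics': array([[371.64829954,   0.        , 315.00144577],
       [  0.        , 371.64829954, 244.73416811],
       [  0.        ,   0.        ,   1.        ]]), 'T_tool_cam': array([[ 1.75712513e-04, -3.12067964e-01,  9.50059764e-01,
        -1.43226493e+02],
       [ 9.99999756e-01, -5.87357192e-04, -3.77879210e-04,
         3.12185085e-01],
       [ 6.75948431e-04,  9.50059599e-01,  3.12067785e-01,
        -7.96723428e+01],
       [ 0.00000000e+00,  0.00000000e+00,  0.00000000e+00,
         1.00000000e+00]])}
```

View pics/scene0.png

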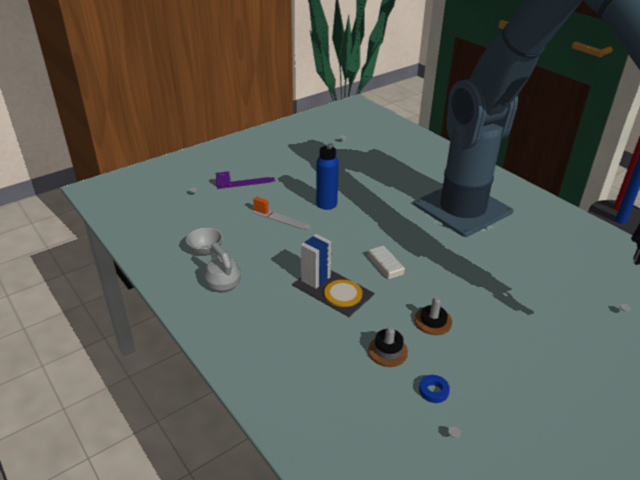

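View pics/side0.png

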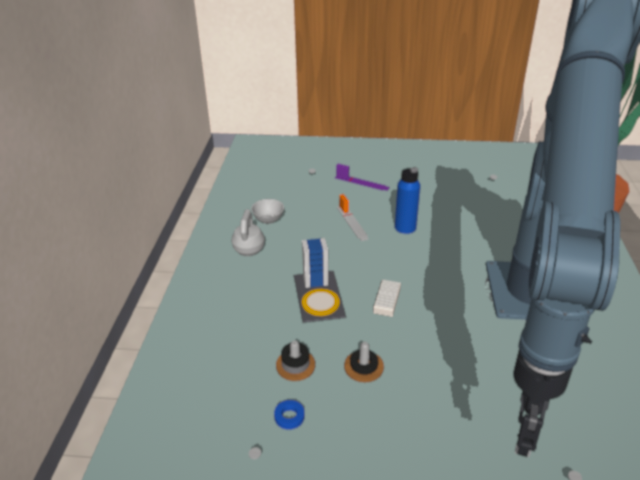

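View pics/wrist0.png

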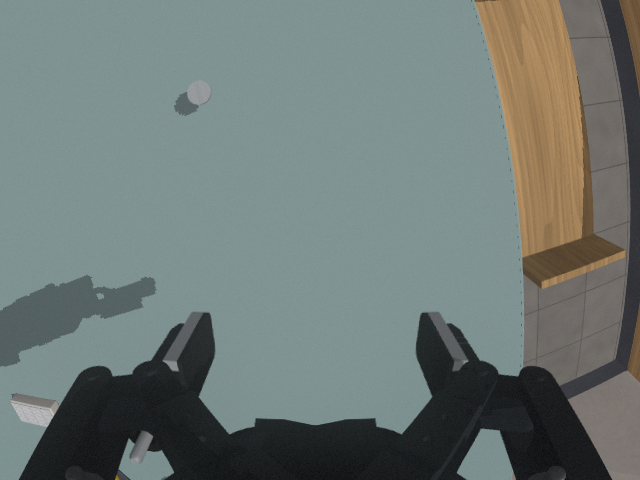

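```bash
cat > h.py <<'E'
from cell import manip
import numpy as np,cv2
def ray(n,uv,st=None):
    c=manip.camera_model(n);K=c['intrinsics']
    x=(uv[0]-K[0,2])/K[0,0];y=(uv[1]-K[1,2])/K[1,1]
    if n=='wrist':
        r=np.hypot(x,y);d=np.array([np.sin(r)*x/r,np.sin(r)*y/r,np.cos(r)]) if r>1e-9 else np.array([0,0,1.])
        T=c['T_tool_cam'];R=st['tool_rot'];p=st['position']
        return R@T[:3,3]+p,R@T[:3,:3]@d
    d=c['R'].T@np.array([x,y,1]);d/=np.linalg.norm(d)
    return -c['R'].T@c['t'],d
def atz(n,uv,z,st=None):
    o,d=ray(n,uv,st);return o+d*(z-o[2])/d[2]
def tri(rs):
    A=np.zeros((3,3));b=np.zeros(3)
    for o,d in rs:
        P=np.eye(3)-np.outer(d,d);A+=P;b+=P@o
    X=np.linalg.solve(A,b)
    return X,[np.linalg.norm((np.eye(3)-np.outer(d,d))@(X-o)) for o,d in rs]
def proj(n,X,st=None):
    c=manip.camera_model(n);K=c['intrinsics'];X=np.asarray(X,float)
    if n=='wrist':
        T=c['T_tool_cam'];R=st['tool_rot'];p=st['position']
        q=T[:3,:3].T@(R.T@(X-p)-T[:3,3]);th=np.arctan2(np.hypot(q[0],q[1]),q[2]);s=th/np.hypot(q[0],q[1])
        return K[:2,:2]@(q[:2]*s)+K[:2,2]
    q=c['R']@X+c['t'];q=K@q;return q[:2]/q[2]
def snap(n,f=None):
    st=manip.read_state();im=manip.snapshot(n)
    if f: cv2.imwrite(f'pics/{f}.png',im[:,:,::-1])
    return st,im
E
python3 - <<'E'
from h import *
np.set_printoptions(precision=1,suppress=True)
for q in ['post_a','ring_a1','ring_c','blade','stand','tray','key_bowl','pill_box','bottle','kettlebell','slot3']:
    for n in('scene','side'):
        for m in manip.mark_of(n,q)[:5]:
            print(q,n,np.array(m['point']),round(m['p'],2),atz(n,m['point'],{'tray':12,'slot3':70}.get(q,0)))
a=cv2.imread('pics/scene0.png');b=cv2.imread('pics/side0.png')
cv2.imwrite('pics/z1.png',cv2.resize(a[140:420,160:480],(800,700))[:600]);
cv2.imwrite('pics/z2.png',cv2.resize(b[150:450,200:440],(480,600),interpolation=cv2.INTER_CUBIC))
cv2.imwrite('pics/z3.png',cv2.resize(a[270:420,320:480],(640,600),interpolation=cv2.INTER_CUBIC))
print(manip.read_state()['time_s'])
E
```

```text
post_a scene [430.6 322.8] 0.57 [434.8 295.3   0. ]
post_a scene [385.7 351.2] 0.56 [583.4 299.6   0. ]
post_a side [360.8 371.1] 0.73 [432.4 308.2   0. ]
post_a side [292.8 367.1] 0.67 [585.8 308.6   0. ]
post_a side [317.4 305. ] 0.63 [549.7  97.3   0. ]
ring_a1 scene [431.5 392.9] 0.75 [584.1 446.    0. ]
ring_a1 scene [389.  343.7] 0.67 [561.6 286.8   0. ]
ring_a1 scene [386.5 349.8] 0.46 [579.  297.5   0. ]
ring_a1 side [294.4 359. ] 0.93 [585.2 284.    0. ]
ring_a1 side [289.4 417.7] 0.9 [575.5 447.2   0. ]
ring_a1 side [295.2 364.7] 0.47 [581.3 301.    0. ]
ring_c scene [387.  342.1] 0.56 [562.  280.3   0. ]
ring_c scene [386.2 350.4] 0.17 [580.8 298.5   0. ]
blade scene [272.  213.9] 0.92 [ 489.8 -315.5    0. ]
blade scene [233.3 182.6] 0.86 [ 493.1 -539.1    0. ]
blade side [349.1 184. ] 0.79 [ 500.1 -501.     0. ]
blade side [348.3 213.8] 0.63 [ 493.5 -323.5    0. ]
stand scene [342.3 296.5] 0.87 [548.2  96.6   0. ]
stand side [293.8 365.4] 0.62 [584.2 303.4   0. ]
stand side [320.5 302.8] 0.55 [542.6  88.4   0. ]
tray scene [341.3 293.7] 0.84 [552.3  97.   12. ]
tray side 
[... 502 characters left out ...]
.9 [ 316.7 -268.9    0. ]
bottle side [321.5 304. ] 0.44 [539.6  92.7   0. ]
kettlebell scene [222.2 286.2] 0.7 [ 774.1 -117.1    0. ]
kettlebell side [248.6 249.1] 0.79 [ 766.9 -122.5    0. ]
slot3 scene [309.8 254.3] 0.96 [565.3 -19.4  70. ]
slot3 scene [303.8 260.1] 0.93 [591.6  -9.3  70. ]
slot3 scene [309.3 249.6] 0.8 [554.8 -36.   70. ]
slot3 scene [310.4 242.1] 0.71 [533.5 -60.3  70. ]
slot3 scene [385.9 351.3] 0.23 [630.5 344.8  70. ]
slot3 side [312.1 255.7] 0.97 [573.  -14.8  70. ]
slot3 side [311.8 243.7] 0.79 [579.1 -67.3  70. ]
slot3 side [310.1 247.8] 0.69 [581.7 -48.7  70. ]
slot3 side [364.9 365.4] 0.65 [424.  354.7  70. ]
slot3 side [314.  262.6] 0.6 [565.2  13.8  70. ]
1.25
```

View pics/z3.png

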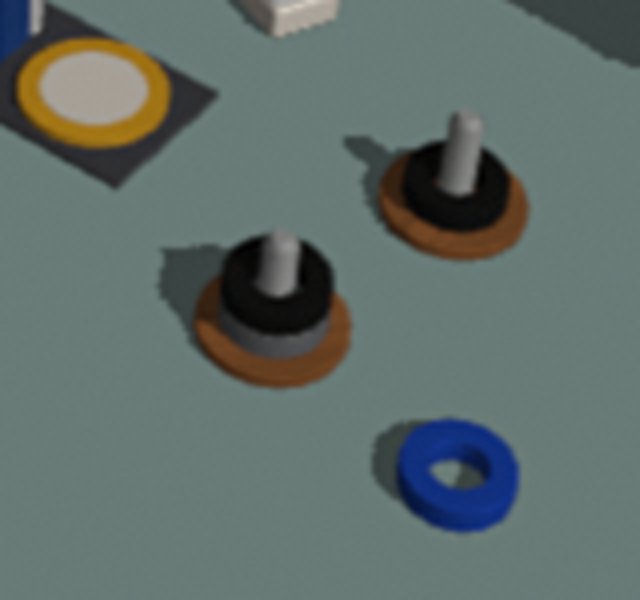

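View pics/z2.png

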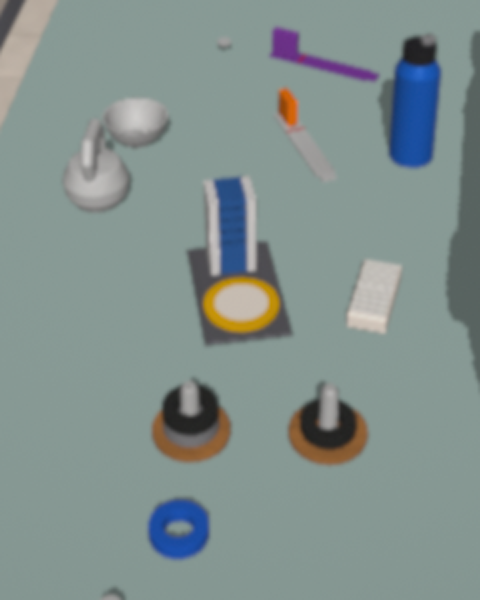

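View pics/z1.png

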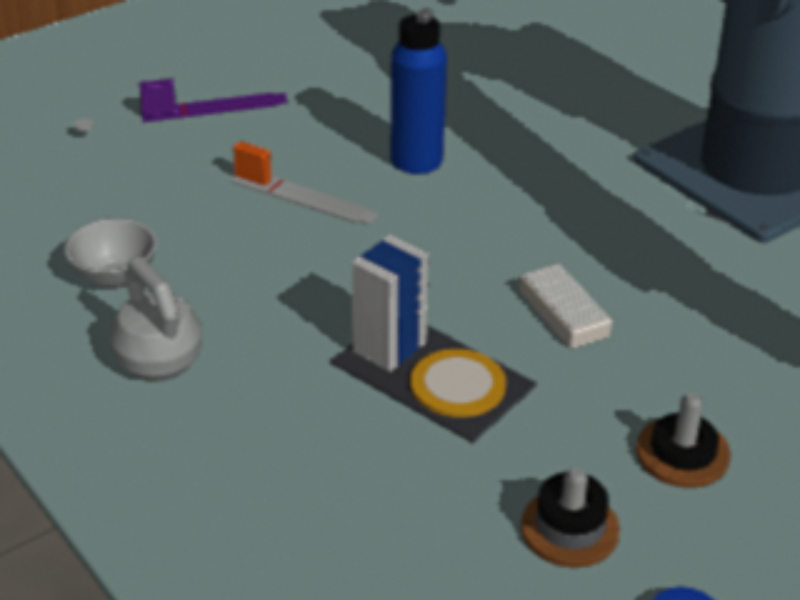

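Call:
jog_arm(steps=[[[-0.025,0,0],[7,0,0],0.0854],[[-0.025,0,0],[7,0,0],0.0854],[[-0.025,0,0],[7,0,0],0.0854],[[-0.025,0,0],[7,0,0],0.0854],[[0,0,0],[7,0,0],0.0854]])

```text
time_s: 1.67
position: [173.9, 628.9, 335.1]
tool_rot: [[0.002, 0.775, 0.632], [0.009, 0.632, -0.775], [-1.0, 0.007, -0.006]]
force: [1.0, 1.3, -0.1]
opening: 0.996
```

Call:
jog_arm(steps=[[[0,0,0],[7,0,0],0.0854],[[0,0,0],[7,0,0],0.0854],[[0,0,0],[7,0,0],0.0854],[[0,0,0],[7,0,0],0.0854],[[0,0,0],[7,0,0],0.0854]])

```text
time_s: 2.08
position: [173.2, 626.5, 329.1]
tool_rot: [[-0.0, 0.997, 0.073], [-0.0, 0.073, -0.997], [-1.0, -0.0, 0.0]]
force: [1.4, -0.2, 0.9]
opening: 1.0
```

Call:
jog_arm(steps=[[[0,0,0],[4.5,0,0],0.0854],[[0,0.027,0.03],[0,0,0],0.0854],[[0,0.027,0.03],[0,0,0],0.0854],[[0,0.027,0.03],[0,0,0],0.0854],[[0,0.027,0.03],[0,0,0],0.0854]])

```text
time_s: 2.5
position: [282.2, 505.1, 329.1]
tool_rot: [[0.0, 1.0, 0.001], [0.0, 0.001, -1.0], [-1.0, 0.0, -0.0]]
force: [-0.4, 0.5, 0.2]
opening: 1.0
```

Call:
jog_arm(steps=[[[0,0.027,0.03],[0,0,0],0.0854],[[0,0.027,0.03],[0,0,0],0.0854],[[0,0.027,0.03],[0,0,0],0.0854],[[0,0.027,0.03],[0,0,0],0.0854],[[0,0.027,0.03],[0,0,0],0.0854]])

```text
time_s: 2.92
position: [417.4, 355.1, 329.4]
tool_rot: [[0.0, 1.0, 0.001], [0.001, 0.001, -1.0], [-1.0, 0.0, -0.001]]
force: [0.8, 0.9, 0.3]
opening: 1.002
```

Call:
jog_arm(steps=[[[0,0.027,0.03],[0,0,0],0.0854],[[0,0.027,0.03],[0,0,0],0.0854],[[0,0.027,0.03],[0,0,0],0.0854],[[0,0.027,0.03],[0,0,0],0.0854],[[0,0.027,0.03],[0,0,0],0.0854]])

```text
time_s: 3.33
position: [552.6, 205.3, 329.4]
tool_rot: [[0.0, 1.0, 0.001], [0.001, 0.001, -1.0], [-1.0, 0.0, -0.001]]
force: [0.2, 0.9, -0.5]
opening: 0.998
```

```bash
python3 - <<'E'
from h import *
np.set_printoptions(precision=3,suppress=True)
st,im=snap('wrist','w1');print(st['position'],st['tool_rot'],st['qpos'],st['time_s'])
for q,z in [('post_a',0),('ring_a1',10),('tray',12),('slot3',70),('stand',0)]:
    for m in manip.mark_of('wrist',q)[:4]:
        print(q,np.array(m['point']),round(m['p'],2),atz('wrist',m['point'],z,st))
E
```

```text
[552.573 205.251 329.382] [[ 0.     1.     0.001]
 [ 0.001  0.001 -1.   ]
 [-1.     0.    -0.001]] [-0.805  0.366  0.5    1.608 -0.185  1.213 -0.267] 3.3333
post_a [339.2 116.1] 0.78 [583.105 299.341   0.   ]
post_a [339.2 109.4] 0.71 [583.056 307.885   0.   ]
post_a [216.  119.3] 0.68 [426.471 298.76    0.   ]
ring_a1 [334.6   9.2] 0.95 [576.838 437.24   10.   ]
ring_a1 [338.4 111. ] 0.9 [581.461 305.397  10.   ]
ring_a1 [340.2 112.2] 0.43 [583.673 303.934  10.   ]
tray [309.8 271.4] 0.81 [546.042  96.591  12.   ]
slot3 [328.2 382.5] 0.81 [571.216 -45.666  70.   ]
```

View pics/w1.png

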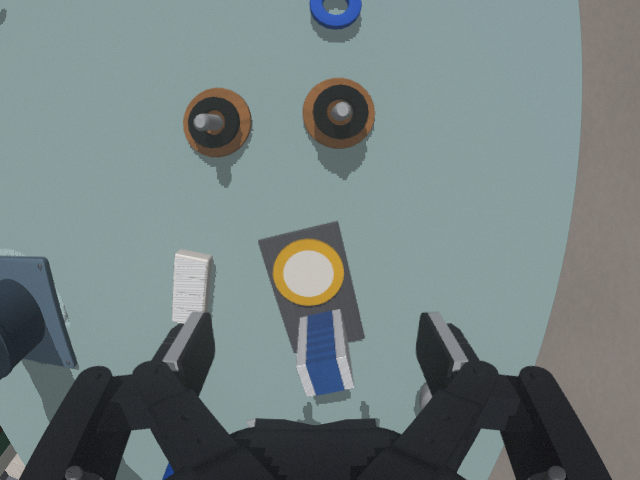

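```bash
cat > meas.py <<'E'
from h import *
from scipy.optimize import least_squares
def contour_world(mask,n,z,st):
    cs,_=cv2.findContours(mask.astype(np.uint8),cv2.RETR_EXTERNAL,cv2.CHAIN_APPROX_NONE)
    c=max(cs,key=cv2.contourArea)[:,0,:].astype(float)
    return c,np.array([atz(n,p,z,st)[:2] for p in c])
def circ(P):
    f=lambda v:np.hypot(P[:,0]-v[0],P[:,1]-v[1])-v[2]
    r=least_squares(f,[*P.mean(0),40],loss='soft_l1');return r.x,np.sqrt(np.mean(f(r.x)**2))
E
python3 - <<'E'
from meas import *
np.set_printoptions(precision=2,suppress=True)
im=cv2.imread('pics/w1.png');hsv=cv2.cvtColor(im,cv2.COLOR_BGR2HSV)
st=manip.read_state()
def comp(mask,seed,z,name):
    n,l=cv2.connectedComponents(mask.astype(np.uint8));k=l[seed[1],seed[0]]
    if k==0: print(name,'seed miss',hsv[seed[1],seed[0]]);return
    c,P=contour_world(l==k,'wrist',z,st);print(name,*circ(P),c.min(0),c.max(0));return c,P
H,S,V=hsv[...,0],hsv[...,1],hsv[...,2]
br=(H<20)&(S>100)&(V>60)&(V<200)
comp(br,(311,112),10,'baseB');comp(br,(189,122),10,'baseA')
yel=(H>15)&(H<35)&(S>150)&(V>130)
comp(yel,(279,272),12,'tray')
wh=(S<40)&(V>150);comp(wh,(308,272),12,'disc')
bl=(V<55)
comp(bl,(325,112),46,'ringtopB');comp(bl,(235,115),28,'ringA')
dk=(S<40)&(V<90)&(V>45)
for p in[(275,250),(330,235),(355,330)]:print(hsv[p[1],p[0]])
for p in[(258,241),(338,222),(363,339)]:print(atz('wrist',p,6,st))
E
```

```text
baseB [579.07 307.33  42.71] 0.789492131985077 [303.  78.] [373. 146.]
baseA seed miss [75 29 53]
tray [541.57  97.29  47.18] 0.5625043353868385 [273. 239.] [343. 305.]
disc [541.45  96.52  32.5 ] 0.3966142557750152 [284. 251.] [332. 296.]
ringtopB [579.23 306.35  30.27] 0.4055583896262543 [314.  85.] [367. 138.]
ringA [428.26 297.3   30.8 ] 0.8692139025594713 [189.  97.] [239. 147.]
[107  20  88]
[108  14  88]
[107  21  85]
[475.22 140.48   6.  ]
[580.65 166.59   6.  ]
[622.41 -11.61   6.  ]
```

```bash
python3 - <<'E'
from meas import *
np.set_printoptions(precision=3,suppress=True)
st=manip.read_state();print(st['position'],st['tool_rot'],atz('wrist',(308,272),12,st),atz('wrist',(309.8,271.4),12,st))
im=manip.snapshot('wrist');st=manip.read_state();print(st['position'],st['tool_rot'])
E
```

```text
[550.727 208.278 328.944] [[-0.001  1.     0.003]
 [ 0.001  0.003 -1.   ]
 [-1.    -0.001 -0.001]] [541.584  98.999  12.   ] [543.996  99.877  12.   ]
[550.577 208.616 328.987] [[-0.001  1.     0.004]
 [ 0.001  0.004 -1.   ]
 [-1.    -0.001 -0.001]]
```

```bash
cat >> meas.py <<'E'
def masks(im):
    hsv=cv2.cvtColor(im,cv2.COLOR_RGB2HSV).astype(int);H,S,V=hsv[...,0],hsv[...,1],hsv[...,2]
    return dict(br=(H<20)&(S>100)&(V>60)&(V<200),yel=(H>15)&(H<35)&(S>150)&(V>130),wh=(S<40)&(V>150),bl=(V<55),H=H,S=S,V=V)
def comp(mask,seed,z,name,st,cam='wrist'):
    n,l=cv2.connectedComponents(mask.astype(np.uint8));k=l[int(seed[1]),int(seed[0])]
    if k==0: print(name,'seed miss');return
    c,P=contour_world(l==k,cam,z,st);r=circ(P);print(name,*r,c.min(0),c.max(0));return r[0]
E
python3 - <<'E'
from meas import *
np.set_printoptions(precision=2,suppress=True)
st,im=snap('wrist','w2');print(st['position'],st['tool_rot'][:,1],st['time_s'])
M=masks(im)
comp(M['br'],(311,112),10,'baseB',st);comp(M['br'],(245,122),10,'baseA',st)
comp(M['yel'],(279,272),12,'tray',st);comp(M['wh'],(308,272),12,'disc',st)
comp(M['bl'],(325,112),46,'ringB',st);comp(M['bl'],(235,115),28,'ringA',st)
cv2.imwrite('pics/w2z.png',cv2.resize(im[200:410,220:400,::-1],None,fx=2.8,fy=2.8,interpolation=cv2.INTER_CUBIC))
cv2.imwrite('pics/w2p.png',cv2.resize(im[70:180,160:400,::-1],None,fx=3.3,fy=3.3,interpolation=cv2.INTER_CUBIC))
E
```

```text
[550.58 208.62 328.99] [ 1.  0. -0.] 3.6833
baseB [581.62 304.15  42.79] 1.060642198781487 [305.  81.] [376. 149.]
baseA [428.08 296.49  40.7 ] 4.818082562985548 [185.  90.] [252. 152.]
tray [543.52  94.1   47.26] 0.5238758470971193 [275. 242.] [344. 307.]
disc [543.28  93.43  32.51] 0.45143566206275576 [285. 253.] [334. 298.]
ringB [581.49 303.24  30.26] 0.3955615060436876 [316.  88.] [369. 141.]
ringA [430.23 294.48  30.73] 0.7705551095296379 [191. 100.] [241. 150.]
```

View pics/w2z.png

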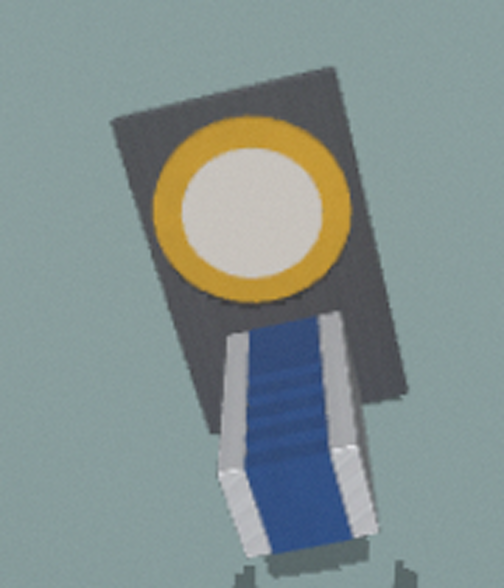

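View pics/w2p.png

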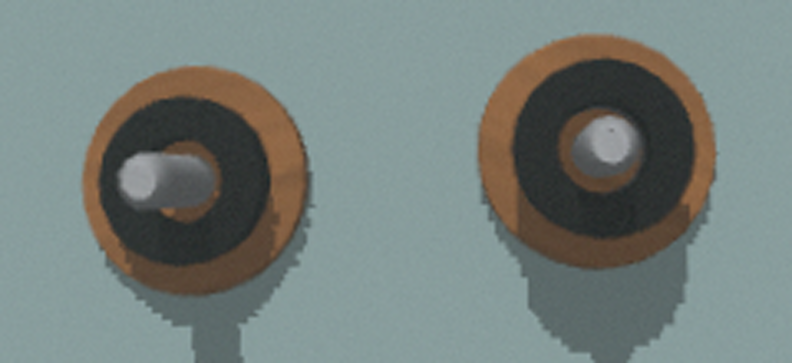

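```bash
python3 - <<'E'
from h import *
np.set_printoptions(precision=2,suppress=True)
st=manip.read_state()
P=[atz('wrist',p,6,st)[:2] for p in[(260,242.9),(339.6,223.9),(365.4,340.4)]]
print(P,np.linalg.norm(P[1]-P[0]),np.linalg.norm(P[2]-P[1]))
print(np.degrees(np.arctan2(*(P[1]-P[0])[::-1])),np.degrees(np.arctan2(*(P[1]-P[2])[::-1])))
u=P[1]-P[2];u/=np.linalg.norm(u)
v=np.array([-u[1],u[0]]);c=(P[0]+P[1])/2;print('tray from foot',c-60*u,u)
s=manip.camera_model
# blade
for n,a in(('scene',[(272,213.9),(310,226)]),):
    A=[atz(n,p,2)[:2] for p in a];d=A[1]-A[0];print(A,np.linalg.norm(d),np.degrees(np.arctan2(d[1],d[0])))
E
```

```text
[array([477.78, 138.05]), array([582.75, 164.37]), array([626.34, -13.88])] 108.22273365911711 183.50520814210242
14.07549595240384 103.74273113312915
tray from foot [544.52  92.93] [-0.24  0.97]
[array([ 491.36, -313.07]), array([ 435.74, -195.45])] 130.1085479843385 115.3076321184952
```

```bash
python3 - <<'E'
from h import *
np.set_printoptions(precision=2,suppress=True)
T=manip.camera_model('wrist')['T_tool_cam']
st=dict(tool_rot=np.eye(3),position=np.zeros(3))
im=cv2.imread('pics/w2.png');cv2.imwrite('pics/f.png',cv2.resize(im[290:390,120:280],(800,500),interpolation=cv2.INTER_CUBIC))
for p in[(200,313),(211,315),(165,366),(178,370)]:
    o,d=ray('wrist',p,st)
    for y in(-42.7,): print(p,o+d*(y-o[1])/d[1])
E
```

```text
(200, 313) [-24.19 -42.7  -14.22]
(211, 315) [-11.14 -42.7   -6.2 ]
(165, 366) [-61.57 -42.7  -16.71]
(178, 370) [-53.47 -42.7   -9.22]
```

View pics/f.png

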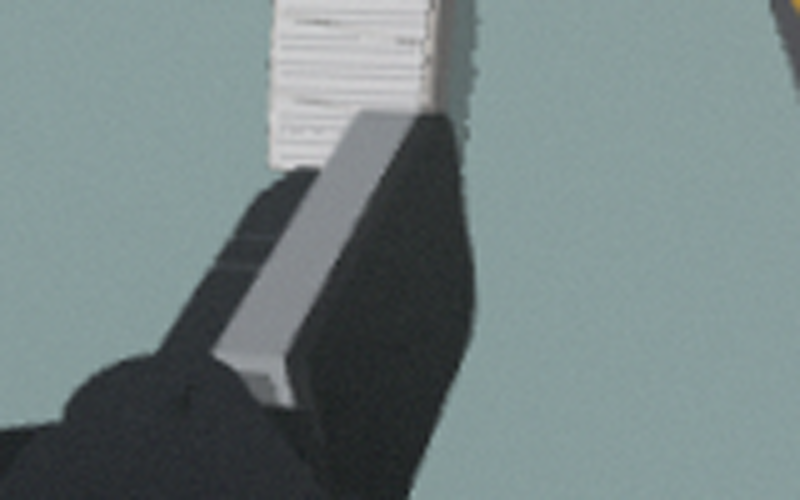

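```bash
python3 - <<'E'
from h import *
np.set_printoptions(precision=1,suppress=True)
st=dict(tool_rot=np.eye(3),position=np.zeros(3))
for x in(-30,-20,-10,0,9,22):
    print(x,[proj('wrist',(x,-42.7,z),st) for z in(-11,0,11)],proj('wrist',(x,-46,-11),st))
E
```

```text
-30 [array([196.9, 328.1]), array([201.1, 352.7]), array([205.3, 375.2])] [188.6 327.7]
-20 [array([204. , 315.1]), array([207.5, 338.8]), array([211.1, 360.7])] [196.1 314.8]
-10 [array([210.3, 303.5]), array([213.4, 326.4]), array([216.5, 347.7])] [202.8 303.3]
0 [array([216.1, 293.2]), array([218.7, 315.1]), array([221.4, 335.8])] [208.9 293. ]
9 [array([220.8, 284.7]), array([223.1, 306. ]), array([225.5, 326. ])] [214.  284.6]
22 [array([226.9, 273.9]), array([228.9, 294. ]), array([230.9, 313.2])] [220.5 273.8]
```

```bash
python3 - <<'E'
from h import *
np.set_printoptions(precision=1,suppress=True)
for n in('scene','side'):
    st,im=snap(n);im=im[:,:,::-1].copy()
    R=st['tool_rot'];p=st['position']
    c=proj(n,p).astype(int);x0,y0=c[0]-60,c[1]-80
    x0=max(0,x0);y0=max(0,y0)
    cr=cv2.resize(im[y0:y0+120,x0:x0+120],(600,600),interpolation=cv2.INTER_CUBIC)
    for X,col in(((0,0,0),(0,0,255)),((22,0,0),(0,255,0)),((9,-43,0),(255,0,255)),((9,43,0),(255,0,255)),((-19,43,0),(0,255,255)),((-19,-43,0),(0,255,255))):
        q=(proj(n,p+R@np.array(X,float))-[x0,y0]+.5)*5
        cv2.circle(cr,tuple(q.astype(int)),4,col,-1)
    cv2.imwrite(f'pics/tip_{n}.png',cr)
E
```

```text
(no output)
```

View pics/tip_scene.png

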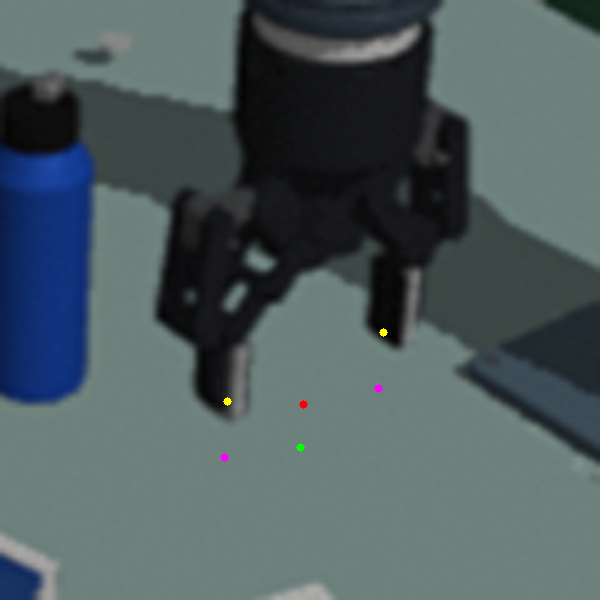

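View pics/tip_side.png

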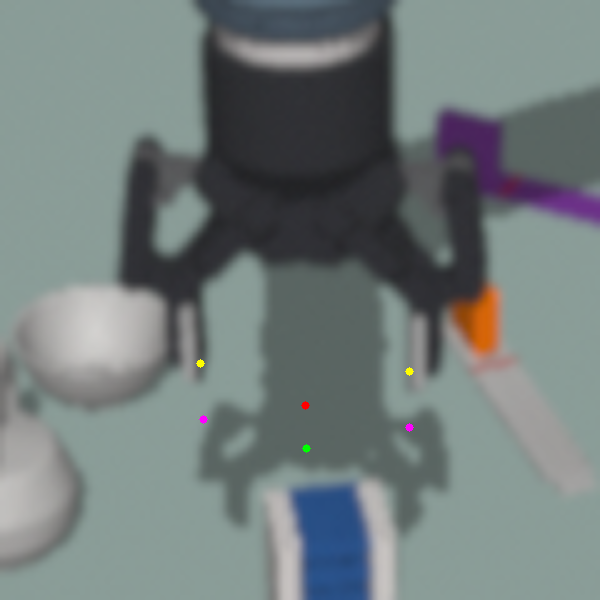

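Call:
jog_arm(steps=[[[0.03,0.01,-0.03],[0,0,0],0.06],[[0.03,0.01,-0.03],[0,0,0],0.06],[[0.03,0.01,-0.03],[0,0,0],0.06],[[0.02,0,0],[-7,0,0],0.06],[[0.02,0,0],[-6.9,0,0],0.06]])

```text
time_s: 4.25
position: [578.7, 296.3, 200.8]
tool_rot: [[-0.002, 0.968, 0.251], [-0.0, 0.251, -0.968], [-1.0, -0.002, -0.0]]
force: [1.1, -0.2, 0.3]
opening: 0.705
```

Call:
jog_arm(steps=[[[0,0,0],[0,0,0],0.064],[[0,0,0],[0,0,0],0.064],[[0,0,0],[0,0,0],0.064]])

```text
time_s: 4.5
position: [580.9, 293.0, 204.6]
tool_rot: [[0.002, 0.971, 0.238], [0.001, 0.238, -0.971], [-1.0, 0.002, -0.0]]
force: [1.3, 0.2, 0.7]
opening: 0.748
```

```bash
cat > tip.py <<'E'
from h import *
import sys
np.set_printoptions(precision=2,suppress=True)
def tips(tag,pts):
  for n in('scene','side'):
    st,im=snap(n);im=im[:,:,::-1].copy()
    R=st['tool_rot'];p=st['position']
    c=proj(n,p).astype(int);x0,y0=max(0,c[0]-60),max(0,c[1]-60)
    cr=cv2.resize(im[y0:y0+120,x0:x0+120],(600,600),interpolation=cv2.INTER_CUBIC)
    for X,col in pts:
        q=(proj(n,p+R@np.array(X,float))-[x0,y0]+.5)*5
        cv2.circle(cr,tuple(q.astype(int)),3,col,-1)
    cv2.imwrite(f'pics/tip_{n}_{tag}.png',cr)
  print(st['position'],st['opening'],st['force'],st['time_s'])
if __name__=='__main__':
    h=float(sys.argv[2]);tips(sys.argv[1],[((0,0,0),(0,0,255))]+[((x,s*h,0),c) for s in(-1,1) for x,c in((22,(0,255,0)),(0,(255,0,255)),(-10,(0,255,255)))])
E
python3 tip.py b 32; python3 - <<'E'
from h import *
a=[cv2.imread(f'pics/tip_{n}_b.png') for n in('scene','side')];cv2.imwrite('pics/tb.png',cv2.resize(np.hstack(a),(800,400)))
E
```

```text
[581.14 293.07 205.06] 0.7491322443427593 [0.46 0.36 0.42] 4.55
```

View pics/tb.png

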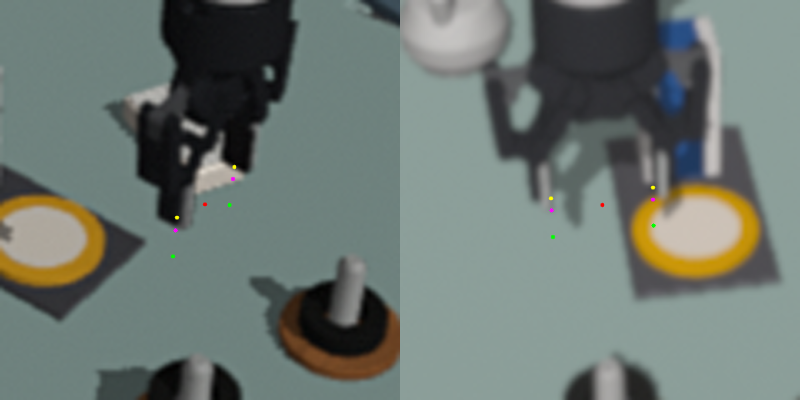

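```bash
python3 - <<'E'
from h import *
np.set_printoptions(precision=2,suppress=True)
out=[]
for n in('scene','side'):
    im=cv2.imread(f'pics/{n}0.png')
    for X,c in(((581.6,304,76),(0,0,255)),((581.6,304,46),(0,255,0)),((543.5,94,12),(255,0,0)),((430,296,76),(0,0,255)),((430,295,28),(0,255,0))):
        q=proj(n,X);cv2.circle(im,tuple(int(round(v*16)) for v in q),16,c,-1,shift=4)
    y=(260,230)[n=='scene']
    out.append(cv2.resize(im[y:y+150,260:460] if n=='side' else im[y+20:y+170,300:500],(800,600),interpolation=cv2.INTER_NEAREST))
cv2.imwrite('pics/chk.png',cv2.resize(np.hstack(out),(800,300)))
E
```

```text
(no output)
```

View pics/chk.png

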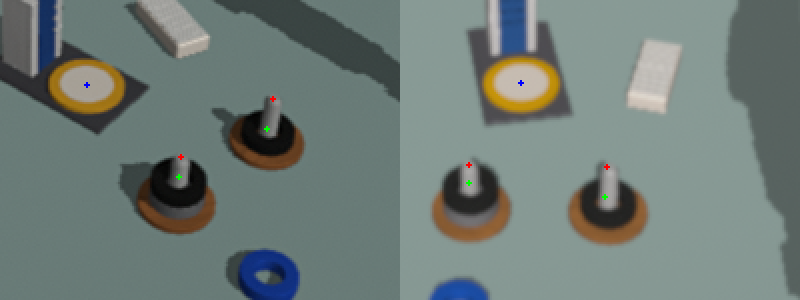

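Call:
jog_arm(steps=[[[0.03,0.0025,-0.0095],[0,0,0],0.0854],[[0.03,0,0],[0,0,0],0.0854],[[0,0,0],[0,0,0],0.0854],[[0,0,0],[0,0,0],0.0854]])

```text
time_s: 4.93
position: [579.8, 302.2, 143.2]
tool_rot: [[-0.001, 0.971, 0.24], [-0.001, 0.24, -0.971], [-1.0, -0.002, 0.001]]
force: [-0.2, 0.2, 0.3]
opening: 0.994
```

```bash
python3 - <<'E'
from meas import *
np.set_printoptions(precision=2,suppress=True)
st,im=snap('wrist','w3');print(st['position'],st['tool_rot'][:,1],st['time_s'])
E
```

```text
[579.81 302.2  143.17] [ 0.97  0.24 -0.  ] 4.9333
```

View pics/w3.png

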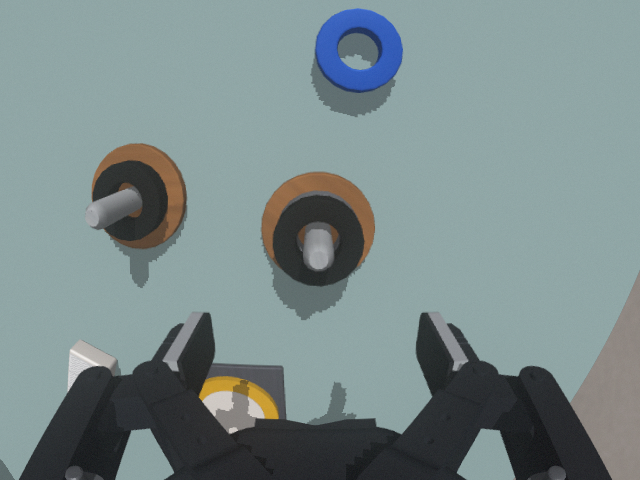

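```bash
python3 - <<'E'
from meas import *
np.set_printoptions(precision=2,suppress=True)
st=manip.read_state();im=cv2.imread('pics/w3.png')[:,:,::-1]
M=masks(im)
comp(M['br'],(318,180),10,'baseB',st);comp(M['bl'],(290,240),46,'ringB',st);comp(M['bl'],(290,240),28,'ringB28',st)
comp(M['br'],(180,200),10,'baseA',st);comp(M['bl'],(155,210),28,'ringA',st);comp(M['bl'],(155,210),46,'ringA46',st)
print(atz('wrist',(319,258),76,st),atz('wrist',(96,215),76,st),st['position'])
E
```

```text
baseB [583.42 304.93  42.57] 6.118879284669224 [262. 173.] [374. 264.]
ringB [582.98 305.64  31.29] 0.6493920693930871 [273. 196.] [363. 285.]
ringB28 [584.51 300.07  33.63] 0.6978589172966736 [273. 196.] [363. 285.]
baseA [430.89 297.33  42.58] 6.485434473842242 [ 92. 144.] [185. 247.]
ringA [434.54 298.42  30.8 ] 8.67707215994788 [ 93. 161.] [166. 240.]
ringA46 [443.38 304.11  28.65] 8.068270710801523 [ 93. 161.] [166. 240.]
[583.6 305.2  76. ] [433.31 298.31  76.  ] [581.13 302.49 144.72]
```

Call:
jog_arm(steps=[[[0.03,0.0025,-0.0025],[0,0,0],0.0854],[[0.03,0,0],[0,0,0],0.0854],[[0.03,0,0],[0,0,0],0.0854],[[0,0,0],[0,0,0],0.0854],[[0,0,0],[0,0,0],0.0854]])

```text
time_s: 5.4
position: [582.7, 305.4, 54.3]
tool_rot: [[0.0, 0.971, 0.24], [-0.0, 0.24, -0.971], [-1.0, 0.0, 0.0]]
force: [0.5, 0.4, -0.1]
opening: 0.999
```

```bash
python3 tip.py c 43; python3 - <<'E'
from h import *
a=[cv2.imread(f'pics/tip_{n}_c.png') for n in('scene','side')];cv2.imwrite('pics/tc.png',cv2.resize(np.hstack(a),(800,400)))
E
```

```text
[583.94 305.97  55.7 ] 1.0029142522286083 [-0.29  0.8   0.42] 5.45
```

View pics/tc.png

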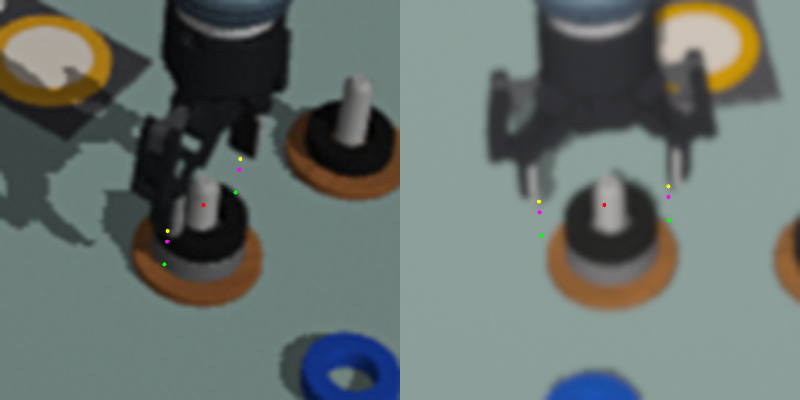

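Call:
jog_arm(steps=[[[0,0,0],[0,0,0],0.056],[[0,0,0],[0,0,0],0.056],[[0,0,0],[0,0,0],0.056],[[0,0,0],[0,0,0],0.056],[[0,0,0],[0,0,0],0.056]], grip_force=40)

```text
time_s: 5.92
position: [582.3, 305.8, 53.5]
tool_rot: [[0.0, 0.971, 0.241], [0.0, 0.241, -0.971], [-1.0, 0.0, -0.0]]
force: [1.0, 0.1, 0.7]
opening: 0.652
```

```bash
python3 tip.py d 32; python3 - <<'E'
from h import *
a=[cv2.imread(f'pics/tip_{n}_d.png') for n in('scene','side')];cv2.imwrite('pics/td.png',cv2.resize(np.hstack(a),(800,400)))
E
```

```text
[582.21 305.75  53.32] 0.6554917143560446 [ 0.36 -0.13  0.05] 5.9667
```

View pics/td.png

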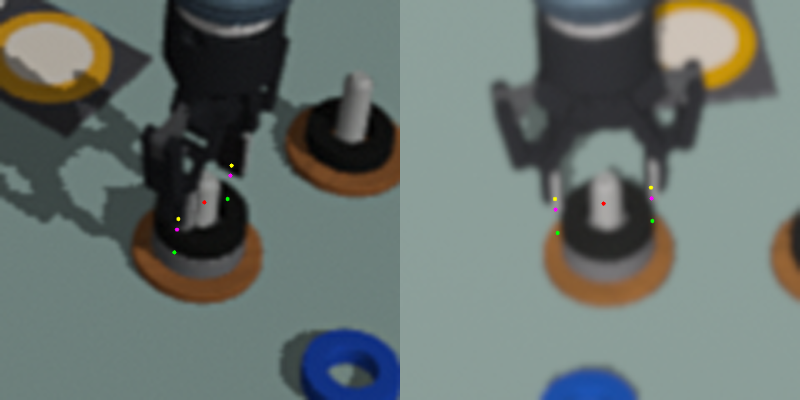

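Call:
jog_arm(steps=[[[0,0,0],[0,0,0],0.0854],[[0,0,0],[0,0,0],0.0854],[[0.015,0,0],[0,0,0],0.0854],[[0.015,0,0],[0,0,0],0.0854],[[0,0,0],[0,0,0],0.0854]])

```text
time_s: 6.43
position: [579.4, 304.5, 18.9]
tool_rot: [[-0.005, 0.97, 0.241], [-0.003, 0.241, -0.97], [-1.0, -0.006, 0.001]]
force: [-1.7, -0.9, -1.9]
opening: 1.004
```

Call:
jog_arm(steps=[[[0,0,0],[0,0,0],0.05],[[0,0,0],[0,0,0],0.05],[[0,0,0],[0,0,0],0.05],[[0,0,0],[0,0,0],0.05],[[0,0,0],[0,0,0],0.05]], grip_force=60)

```text
time_s: 6.85
position: [582.5, 305.8, 23.4]
tool_rot: [[0.001, 0.971, 0.241], [0.0, 0.241, -0.971], [-1.0, 0.001, -0.0]]
force: [0.3, 0.0, 0.7]
opening: 0.727
```

```bash
python3 tip.py e 32; python3 - <<'E'
from h import *
a=[cv2.imread(f'pics/tip_{n}_e.png') for n in('scene','side')];cv2.imwrite('pics/te.png',cv2.resize(np.hstack(a),(800,400)))
E
```

```text
[582.52 305.78  23.43] 0.7294611721497383 [ 0.35 -0.06  0.69] 6.9
```

View pics/te.png

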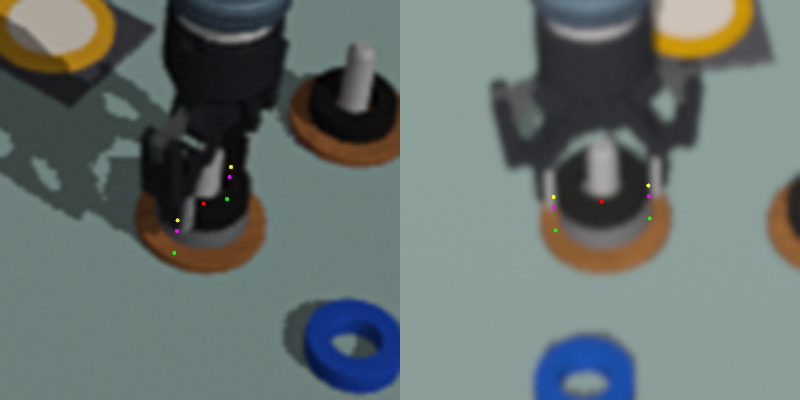

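Call:
jog_arm(steps=[[[-0.01,0,0],[0,0,0],0.05],[[-0.02,0,0],[0,0,0],0.05],[[-0.02,0,0],[0,0,0],0.05],[[-0.02,0,0],[0,0,0],0.05],[[-0.01,0,0],[0,0,0],0.05]])

```text
time_s: 7.37
position: [583.5, 306.1, 106.3]
tool_rot: [[0.003, 0.971, 0.241], [0.002, 0.241, -0.971], [-1.0, 0.004, -0.001]]
force: [0.1, 0.6, -0.4]
opening: 0.729
```

Call:
jog_arm(steps=[[[0,-0.015,0.03],[0,0,0],0.05],[[0,-0.015,0.03],[0,0,0],0.05],[[0,-0.015,0.03],[0,0,0],0.05],[[0,-0.015,0.03],[0,0,0],0.05],[[0,-0.015,0.02],[0,0,0],0.05]])

```text
time_s: 7.78
position: [542.8, 148.0, 103.4]
tool_rot: [[0.0, 0.971, 0.238], [-0.001, 0.238, -0.971], [-1.0, 0.0, 0.001]]
force: [0.2, -0.6, -0.4]
opening: 0.726
```

Call:
jog_arm(steps=[[[0,-0.008,0.03],[0,0,0],0.05],[[0,0,0],[0,0,0],0.05],[[0,0,0],[0,0,0],0.05],[[0,0,0],[0,0,0],0.05]])

```text
time_s: 8.12
position: [542.7, 121.2, 103.3]
tool_rot: [[0.0, 0.971, 0.241], [0.001, 0.241, -0.971], [-1.0, 0.0, -0.001]]
force: [-0.3, 0.2, -0.6]
opening: 0.732
```

```bash
python3 - <<'E'
from meas import *
np.set_printoptions(precision=2,suppress=True)
st,im=snap('wrist','w4');print(st['position'],st['tool_rot'][:,1],st['time_s'],st['opening'])
E
```

```text
[542.7  121.18 103.26] [0.97 0.24 0.  ] 8.1167 0.7322078450264915
```

View pics/w4.png

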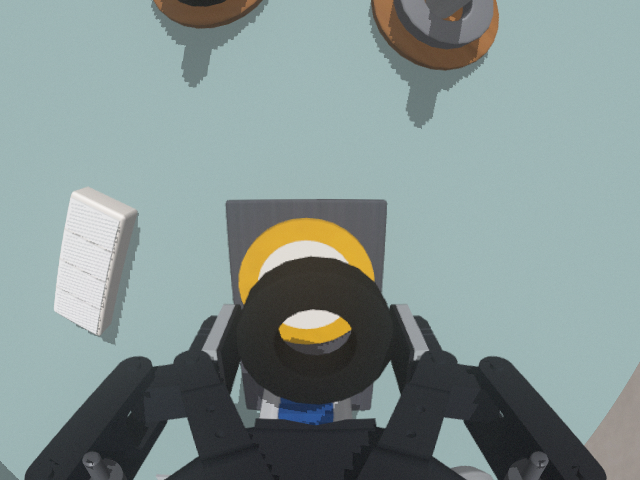

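```bash
cat >> meas.py <<'E'
def circfit_pts(pts,z,st,cam='wrist'):
    P=np.array([atz(cam,p,z,st)[:2] for p in pts]);return circ(P)
def footyaw(im,st,box):
    pass
E
python3 - <<'E'
from meas import *
np.set_printoptions(precision=2,suppress=True)
im=cv2.imread('pics/w4.png')[:,:,::-1];st=manip.read_state();M=masks(im)
comp(M['yel'],(245,280),12,'tray',st)
cv2.imwrite('pics/w4z.png',cv2.resize(im[190:420,210:410,::-1],None,fx=2.6,fy=2.6,interpolation=cv2.INTER_CUBIC))
# radial edge profile for ring outer: dark->bright along rays
g=im.mean(2)
c=np.array([315,330.])
for a in range(0,360,15):
    d=np.array([np.cos(np.radians(a)),np.sin(np.radians(a))])
    pr=[g[int(round(c[1]+d[1]*r)),int(round(c[0]+d[0]*r))] for r in range(20,95)]
    print(a,[int(v) for v in pr[::4]])
E
```

```text
tray [543.19  95.63  45.64] 7.343260927742053 [239. 218.] [373. 303.]
0 [143, 142, 142, 138, 56, 42, 42, 42, 48, 46, 44, 46, 46, 47, 47, 41, 44, 50, 154]
15 [141, 135, 65, 85, 34, 36, 40, 43, 44, 44, 45, 46, 43, 46, 37, 36, 41, 37, 37]
30 [89, 88, 87, 41, 37, 33, 39, 44, 41, 44, 44, 43, 42, 42, 39, 148, 170, 168, 104]
45 [87, 88, 50, 38, 35, 34, 35, 45, 42, 42, 41, 43, 42, 44, 38, 89, 169, 168, 168]
60 [84, 82, 42, 37, 39, 38, 34, 42, 42, 42, 42, 40, 40, 43, 84, 85, 85, 60, 97]
75 [64, 61, 41, 39, 40, 36, 38, 41, 40, 37, 39, 40, 40, 38, 168, 110, 111, 108, 108]
90 [64, 59, 39, 40, 41, 39, 39, 43, 43, 40, 42, 37, 37, 34, 55, 54, 93, 92, 88]
105 [62, 64, 39, 40, 41, 39, 37, 37, 37, 42, 38, 36, 37, 40, 62, 51, 84, 90, 91]
120 [61, 62, 39, 41, 36, 39, 37, 40, 41, 39, 42, 41, 31, 37, 73, 115, 114, 187, 186]
135 [70, 63, 48, 39, 34, 36, 37, 42, 41, 40, 39, 36, 38, 38, 40, 60, 61, 60, 60]
150 [94, 88, 61, 40, 36, 34, 35, 42, 37, 42, 43, 42, 42, 42, 39, 68, 77, 167, 118]
165 [142, 141, 144, 141, 35, 39, 47, 42, 46, 43, 43, 44, 47, 47, 43, 43, 42, 36, 38]
180 [140, 143, 140, 139, 110, 47, 46,
[... 307 characters left out ...]
145]
240 [219, 47, 46, 50, 47, 51, 51, 53, 53, 55, 54, 49, 51, 49, 217, 220, 219, 205, 149]
255 [218, 47, 50, 50, 50, 46, 50, 50, 54, 53, 51, 52, 52, 55, 222, 219, 219, 219, 152]
270 [188, 48, 53, 52, 49, 51, 53, 49, 54, 53, 50, 53, 51, 54, 219, 219, 219, 220, 149]
285 [218, 50, 47, 51, 50, 50, 51, 51, 53, 56, 52, 50, 51, 51, 211, 219, 146, 148, 150]
300 [218, 47, 47, 49, 46, 52, 50, 48, 52, 51, 52, 51, 49, 49, 149, 149, 148, 149, 150]
315 [218, 169, 43, 50, 45, 44, 50, 47, 49, 48, 47, 52, 47, 51, 144, 150, 91, 93, 93]
330 [218, 217, 145, 45, 48, 46, 49, 47, 44, 45, 47, 48, 51, 48, 117, 174, 172, 172, 171]
345 [143, 140, 141, 137, 46, 43, 46, 44, 47, 51, 47, 48, 49, 49, 51, 46, 66, 156, 160]
```

View pics/w4z.png

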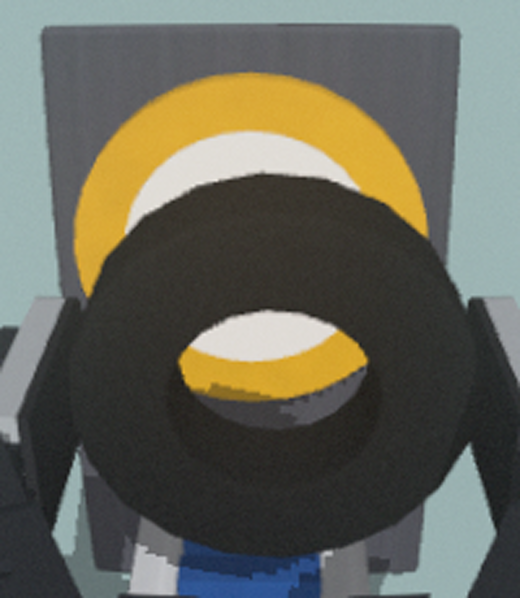

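```bash
cat >> meas.py <<'E'
def hull(cx,cy,z0,st,R=32.,h=18.,cam='wrist'):
    t=np.linspace(0,2*np.pi,90,endpoint=False)
    P=[proj(cam,(cx+R*np.cos(a),cy+R*np.sin(a),z),st) for z in(z0,z0+h) for a in t]
    return cv2.convexHull(np.array(P,np.float32))
def fitring(pts,z0,st,guess,R=32.,h=18.,fitz=False,cam='wrist'):
    def f(v):
        H=hull(v[0],v[1],v[2] if fitz else z0,st,R,h,cam)
        return [cv2.pointPolygonTest(H,(float(p[0]),float(p[1])),True) for p in pts]
    r=least_squares(f,list(guess)+([z0] if fitz else []),loss='soft_l1',diff_step=1e-4)
    return r.x,np.sqrt(np.mean(np.square(f(r.x))))
def edges(im,c,angles,r0,r1,jump=15):
    g=cv2.GaussianBlur(im.mean(2).astype(np.float32),(3,3),0);out=[]
    for a in angles:
        d=np.array([np.cos(np.radians(a)),np.sin(np.radians(a))])
        rr=np.arange(r0,r1,.5)
        pr=cv2.remap(g,(c[0]+d[0]*rr).astype(np.float32),(c[1]+d[1]*rr).astype(np.float32),cv2.INTER_LINEAR)[...,0] if False else np.array([cv2.getRectSubPix(g,(1,1),(float(c[0]+d[0]*r),float(c[1]+d[1]*r)))[0,0] for r in rr])
        k=np.argmax(np.abs(pr[3:]-pr[:-3])>jump)
        if k==0: continue
        k2=k+np.argmax(np.abs(pr[k+3:k+11]-pr[k:k+8]))
        out.append(np.array(c)+d*(rr[k2]+.75))
    return np.array(out)
E
python3 - <<'E'
from meas import *
np.set_printoptions(precision=2,suppress=True)
im=cv2.imread('pics/w4.png')[:,:,::-1].copy();st=manip.read_state()
e=edges(im,(315,330),list(range(205,340,5))+list(range(30,80,5))+list(range(105,155,5)),55,95)
for z in (None,104,108):
    v,r=fitring(e,z or 108,st,st['position'][:2],fitz=z is None);print(v,r)
    d=np.array([v[0],v[1],108])-st['position'];print('tool',st['tool_rot'].T@d)
H=hull(v[0],v[1],108,st).astype(int);o=im[:,:,::-1].copy();cv2.polylines(o,[H],True,(0,0,255))
for p in e:cv2.circle(o,tuple(p.astype(int)),1,(0,255,0),-1)
cv2.imwrite('pics/w4o.png',cv2.resize(o[190:420,210:410],None,fx=2.6,fy=2.6))
# tray: upper arc edges
t=edges(im,(306,280),list(range(190,351,5)),55,90,20);P=np.array([atz('wrist',p,12,st)[:2] for p in t])
print(circ(P))
def f(w):return np.hypot(*(P-w).T)-48
r=least_squares(f,[543,94],loss='soft_l1');print(r.x,f(r.x).std())
for p in[(227,200.5),(386,200.5)]:print(atz('wrist',p,6,st))
E
```

```text
Traceback (most recent call last):
  File "meas.py", line 39, in edges
    k2=k+np.argmax(np.abs(pr[k+3:k+11]-pr[k:k+8]))
                          ~~~~~~~~~~~~^~~~~~~~~~
ValueError: operands could not be broadcast together with shapes (4,) (7,)
```

```bash
sed -i 's/        k2=k+np.argmax.*/        if k+11>len(pr): continue\n        k2=k+np.argmax(np.abs(pr[k+3:k+11]-pr[k:k+8]))/' meas.py
cat > r4.py <<'E'
from meas import *
np.set_printoptions(precision=2,suppress=True)
im=cv2.imread('pics/w4.png')[:,:,::-1].copy();st=manip.read_state()
e=edges(im,(315,330),list(range(205,340,5))+list(range(30,80,5))+list(range(105,155,5)),55,95)
for z in (None,104,108):
    v,r=fitring(e,z or 108,st,st['position'][:2],fitz=z is None);print(v,r)
    d=np.array([v[0],v[1],108])-st['position'];print('tool',st['tool_rot'].T@d)
H=hull(v[0],v[1],108,st).astype(int);o=im[:,:,::-1].copy();cv2.polylines(o,[H],True,(0,0,255))
for p in e:cv2.circle(o,tuple(p.astype(int)),1,(0,255,0),-1)
cv2.imwrite('pics/w4o.png',cv2.resize(o[190:420,210:410],None,fx=2.6,fy=2.6))
t=edges(im,(306,280),list(range(190,351,5)),55,90,20);P=np.array([atz('wrist',p,12,st)[:2] for p in t])
print(circ(P))
def f(w):return np.hypot(*(P-w).T)-48
r=least_squares(f,[543,94],loss='soft_l1');print(r.x,f(r.x).std())
for p in[(227,200.5),(386,200.5)]:print(atz('wrist',p,6,st))
E
python3 r4.py
```

```text
Traceback (most recent call last):
  File "r4.py", line 6, in <module>
    v,r=fitring(e,z or 108,st,st['position'][:2],fitz=z is None);print(v,r)
        ~~~~~~~^^^^^^^^^^^^^^^^^^^^^^^^^^^^^^^^^^^^^^^^^^^^^^^^^
  File "meas.py", line 29, in fitring
    r=least_squares(f,list(guess)+([z0] if fitz else []),loss='soft_l1',diff_step=1e-4)
  File "meas.py", line 27, in f
    H=hull(v[0],v[1],v[2] if fitz else z0,st,R,h,cam)
  File "meas.py", line 23, in hull
    P=[proj(cam,(cx+R*np.cos(a),cy+R*np.sin(a),z),st) for z in(z0,z0+h) for a in t]
       ~~~~^^^^^^^^^^^^^^^^^^^^^^^^^^^^^^^^^^^^^^^^^^
  File "h.py", line 21, in proj
    c=manip.camera_model(n);K=c['intrinsics'];X=np.asarray(X,float)
ValueError: time passes only in moves, steps and waits
```

Too many camera_model calls; I'll cache it.

```bash
sed -i "s/manip.camera_model(n)/CM(n)/g" h.py; sed -i '2a _c={}\ndef CM(n):\n    if n not in _c:_c[n]=manip.camera_model(n)\n    return _c[n]' h.py; python3 r4.py
```

```text
[543.98 118.43 103.24] 2.7755615294981206
tool [-4.83  0.41  3.68]
[543.88 118.72] 2.632476477047186
tool [-4.83  0.37  3.38]
[543.41 120.  ] 2.966107212725197
tool [-4.83  0.23  2.02]
(array([543.2 ,  96.23,  46.58]), np.float64(0.21413299328656177))
[543.73  94.59] 0.43669435380729527
[478.1  139.27   6.  ]
[581.32 164.76   6.  ]
```

View pics/w4o.png

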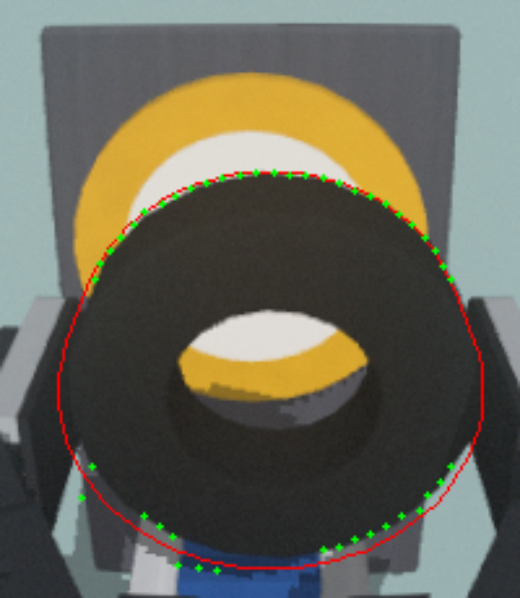

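```bash
python3 - <<'E'
from meas import *
np.set_printoptions(precision=2,suppress=True)
im=cv2.imread('pics/w4.png')[:,:,::-1].copy();st=manip.read_state()
e=edges(im,(315,330),list(range(205,340,5)),55,95)
z2=lambda x,y:(210+x/2.6,190+y/2.6)
e=np.vstack([e,[z2(*p) for p in[(70,360),(474,360),(130,510),(415,510),(190,545),(345,545),(270,556),(90,440),(455,440)]]])
for mode in('z','R','both'):
    def f(v):
        z={'z':v[2],'R':108,'both':v[2]}[mode];R={'z':32,'R':v[3],'both':v[3]}[mode]
        H=hull(v[0],v[1],z,st,R);return [cv2.pointPolygonTest(H,(float(p[0]),float(p[1])),True) for p in e]
    r=least_squares(f,[543,120,105,32],diff_step=1e-4,loss='soft_l1');v=r.x;print(mode,v,np.std(f(v)),st['tool_rot'].T@(np.array([v[0],v[1],v[2]])-st['position']))
E
```

```text
z [544.07 118.39 103.11  32.  ] 1.1199990912090834 [0.06 0.48 3.75]
R [543.33 121.4  104.98  30.71] 1.1530021072779992 [-1.81  0.49  0.64]
both [545.7  111.85  92.58  34.81] 1.1060176053950526 [10.58  0.47 10.49]
```

Call:
jog_arm(steps=[[[0,-0.006,0.024],[0,0,0],0.05],[[0.02,0,0],[0,0,0],0.05],[[0.03,0,0],[0,0,0],0.05],[[0.02,0,0],[0,0,0],0.05],[[0.01,0,0],[0,0,0],0.05]])

```text
time_s: 8.58
position: [540.9, 97.3, 20.6]
tool_rot: [[-0.003, 0.97, 0.243], [-0.0, 0.243, -0.97], [-1.0, -0.003, -0.001]]
force: [-0.9, 1.2, -0.8]
opening: 0.729
```

Call:
jog_arm(steps=[[[0,0,0],[0,0,0],0.05],[[0,0,0],[0,0,0],0.05],[[0,0,0],[0,0,0],0.05]])

```text
time_s: 8.83
position: [543.6, 96.5, 24.2]
tool_rot: [[0.002, 0.97, 0.242], [0.0, 0.242, -0.97], [-1.0, 0.002, -0.0]]
force: [0.1, 0.2, -0.5]
opening: 0.728
```

```bash
cat > look.py <<'E'
from meas import *
import sys
np.set_printoptions(precision=2,suppress=True)
tag=sys.argv[1];X=[float(v) for v in sys.argv[2:5]];h=int(sys.argv[5]) if len(sys.argv)>5 else 50
st,im=snap('wrist','w'+tag);print(st['position'],st['tool_rot'][:,1],st['opening'],st['force'],st['time_s'])
o=[]
for n in('scene','side'):
    _,b=snap(n,n+tag);c=proj(n,X).astype(int);b=b[c[1]-h:c[1]+h,c[0]-h:c[0]+h,::-1];o.append(cv2.resize(b,(400,400),interpolation=cv2.INTER_CUBIC))
cv2.imwrite(f'pics/ss{tag}.png',np.hstack(o))
E
python3 look.py 5 543 94 20
```

```text
[543.56  96.54  24.16] [0.97 0.24 0.  ] 0.7279594535471589 [ 0.14  0.18 -0.47] 8.8333
```

View pics/w5.png

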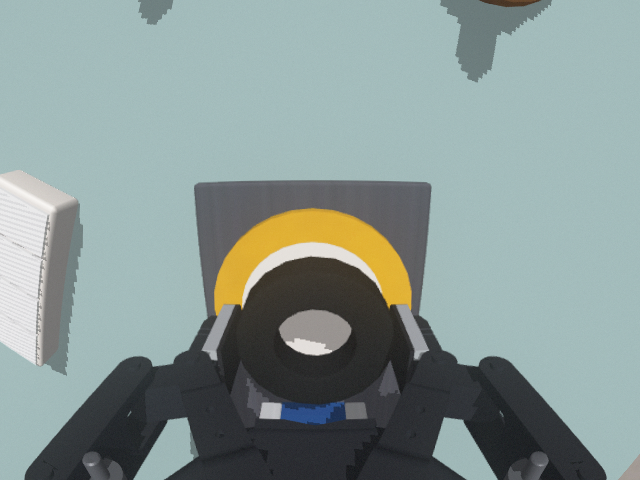

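View pics/ss5.png

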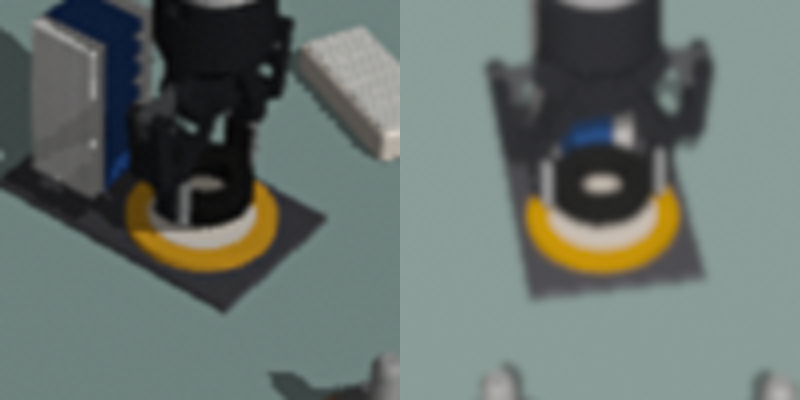

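Call:
jog_arm(steps=[[[0.005,0,0],[0,0,0],0.05],[[0.005,0,0],[0,0,0],0.05],[[0.003,0,0],[0,0,0],0.05],[[0,0,0],[0,0,0],0.05],[[0,0,0],[0,0,0],0.05]])

```text
time_s: 9.4
position: [542.2, 95.8, 9.7]
tool_rot: [[-0.001, 0.971, 0.241], [-0.0, 0.241, -0.971], [-1.0, -0.001, 0.0]]
force: [0.3, 0.1, -1.4]
opening: 0.731
```

```bash
python3 look.py 6 543 94 20; python3 - <<'E'
from meas import *
np.set_printoptions(precision=2,suppress=True)
st=manip.read_state();im=cv2.imread('pics/w6.png')[:,:,::-1].copy()
t=edges(im,(313,295),list(range(190,351,5)),80,120,20);P=np.array([atz('wrist',p,12,st)[:2] for p in t])
print(circ(P))
def f(w):return np.hypot(*(P-w).T)-48
r=least_squares(f,[543,94],loss='soft_l1');print(r.x,f(r.x).std());c=r.x
e=edges(im,(315,330),list(range(205,340,5)),50,95);print(e[::4])
for z in(13,10):print(z,fitring(e,z,st,c))
R=st['tool_rot'];print('err tool',R.T@np.array([*(c-fitring(e,13,st,c)[0]),0]))
cv2.imwrite('pics/w6z.png',cv2.resize(im[190:420,210:410,::-1],None,fx=2.6,fy=2.6,interpolation=cv2.INTER_CUBIC))
E
```

```text
[542.18  95.82   9.68] [ 0.97  0.24 -0.  ] 0.73089794577138 [ 0.34  0.13 -1.39] 9.4
(array([542.91,  97.97,  44.8 ]), np.float64(4.942102848978175))
[544.05  93.95] 5.02991639544356
[[246.35 297.99]
 [261.44 276.44]
 [283.41 262.25]
 [308.53 256.03]
 [334.22 258.28]
 [358.16 268.36]
 [377.05 286.55]]
13 (array([543.8 ,  93.27]), np.float64(0.3652279773894831))
10 (array([544.03,  92.34]), np.float64(0.5318484143746459))
err tool [ 0.    0.41 -0.6 ]
```

View pics/w6z.png

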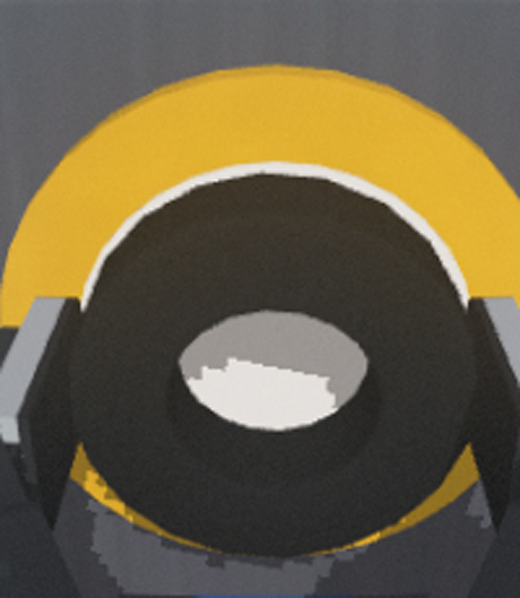

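View pics/ss6.png

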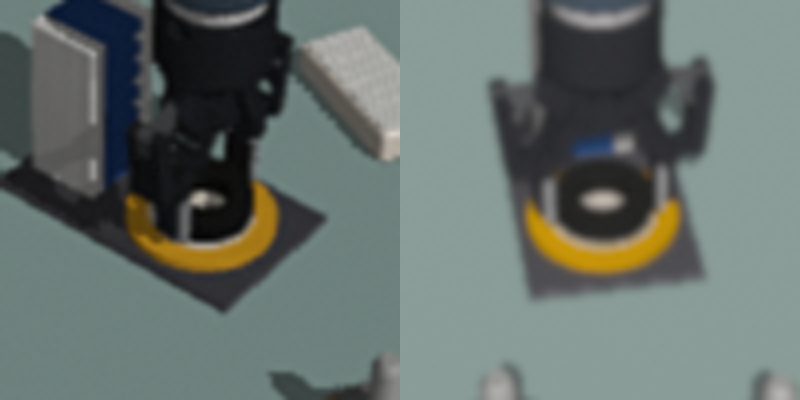

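Call:
jog_arm(steps=[[[0.0015,0.0003,-0.0005],[0,0,0],0.05],[[0.001,0,0],[0,0,0],0.05],[[0,0,0],[0,0,0],0.05],[[0,0,0],[0,0,0],0.05]])

```text
time_s: 9.88
position: [542.6, 96.5, 7.5]
tool_rot: [[-0.0, 0.971, 0.241], [-0.0, 0.241, -0.971], [-1.0, -0.0, 0.0]]
force: [0.7, 0.7, -0.2]
opening: 0.727
```

Call:
jog_arm(steps=[[[0.001,0,0],[0,0,0],0.05],[[0,0,0],[0,0,0],0.05],[[0,0,0],[0,0,0],0.05]])

```text
time_s: 10.13
position: [542.7, 96.5, 7.3]
tool_rot: [[-0.0, 0.971, 0.241], [0.0, 0.241, -0.971], [-1.0, -0.0, -0.0]]
force: [-2.0, 0.2, 8.2]
opening: 0.728
```

Call:
jog_arm(steps=[[[0,0,0],[0,0,0],0.068],[[0,0,0],[0,0,0],0.072],[[0,0,0],[0,0,0],0.08],[[0,0,0],[0,0,0],0.0854],[[0,0,0],[0,0,0],0.0854]])

```text
time_s: 10.55
position: [542.7, 96.5, 6.5]
tool_rot: [[-0.0, 0.971, 0.241], [-0.0, 0.241, -0.971], [-1.0, -0.0, 0.0]]
force: [0.3, 0.9, 0.6]
opening: 1.0
```

Call:
jog_arm(steps=[[[-0.01,0,0],[0,0,0],0.0854],[[-0.02,0,0],[0,0,0],0.0854],[[-0.03,0,0],[0,0,0],0.0854],[[-0.03,0,0],[0,0,0],0.0854],[[-0.01,0,0],[0,0,0],0.0854]])

```text
time_s: 10.97
position: [545.0, 96.6, 110.9]
tool_rot: [[0.006, 0.971, 0.24], [0.001, 0.24, -0.971], [-1.0, 0.006, -0.0]]
force: [1.0, -0.6, -0.2]
opening: 1.003
```

Call:
jog_arm(steps=[[[0,0.01,-0.037],[0,0,0],0.0854],[[0,0.018,-0.037],[0,0,0],0.0854],[[0,0.018,-0.037],[0,0,0],0.0854],[[0,0.018,-0.037],[0,0,0],0.0854],[[0,0.02,-0.037],[0,0,0],0.0854]])

```text
time_s: 11.38
position: [579.1, 298.0, 107.0]
tool_rot: [[-0.0, 0.97, 0.241], [0.0, 0.241, -0.97], [-1.0, -0.0, -0.0]]
force: [1.2, 0.3, -0.3]
opening: 1.0
```

Call:
jog_arm(steps=[[[0,0.005,-0.01],[0,0,0],0.0854],[[0,0,0],[0,0,0],0.0854],[[0,0,0],[0,0,0],0.0854],[[0,0,0],[0,0,0],0.0854]])

```text
time_s: 11.72
position: [582.0, 304.5, 106.5]
tool_rot: [[-0.0, 0.971, 0.239], [-0.002, 0.239, -0.971], [-1.0, -0.001, 0.002]]
force: [-0.3, -0.5, -1.0]
opening: 1.002
```

```bash
python3 look.py 7 543 94 20
```

```text
[581.98 304.5  106.54] [ 0.97  0.24 -0.  ] 1.0021569739912908 [-0.31 -0.53 -1.  ] 11.7167
```

View pics/w7.png

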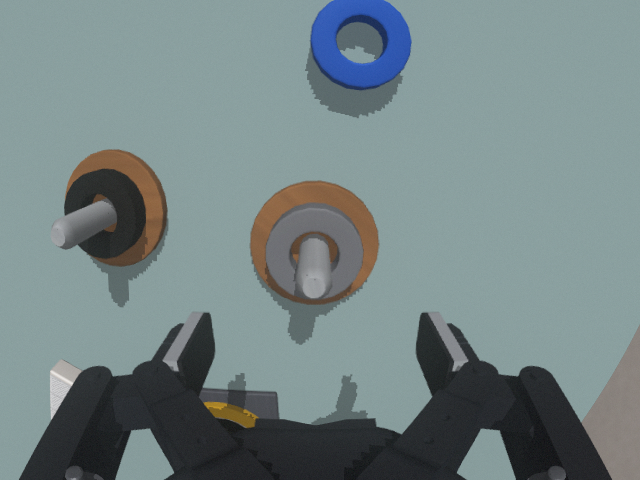

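View pics/ss7.png

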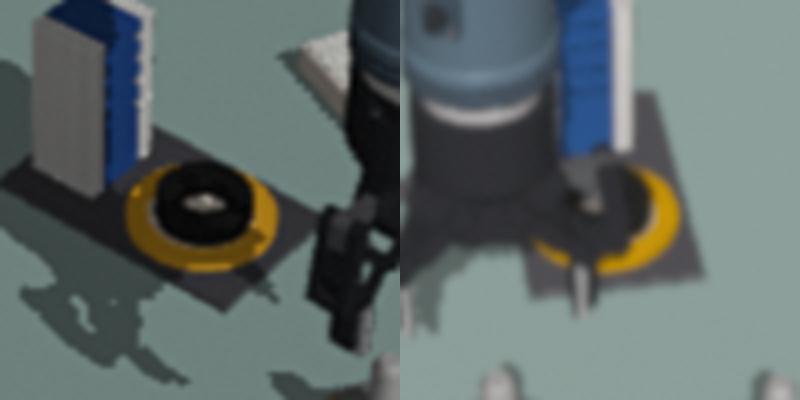

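```bash
python3 - <<'E'
from meas import *
np.set_printoptions(precision=2,suppress=True)
st=manip.read_state();im=cv2.imread('pics/w7.png')[:,:,::-1].copy();print(st['position'])
e=edges(im,(314,253),list(range(0,70,5))+list(range(110,360,5)),38,62,12)
v,r=fitring(e,10,st,(582,305));print(v,r)
o=im[:,:,::-1].copy();cv2.polylines(o,[hull(v[0],v[1],10,st).astype(int)],True,(0,0,255))
for p in e:cv2.circle(o,tuple(p.astype(int)),1,(0,255,0),-1)
cv2.imwrite('pics/w7o.png',cv2.resize(o[160:340,220:420],None,fx=3,fy=3))
print(st['tool_rot'].T@(np.array([*v,10])-st['position']))
E
```

```text
[582.18 304.73 106.78]
[583.41 300.84] 3.2470564205038044
[96.78  0.3   3.99]
```

View pics/w7o.png

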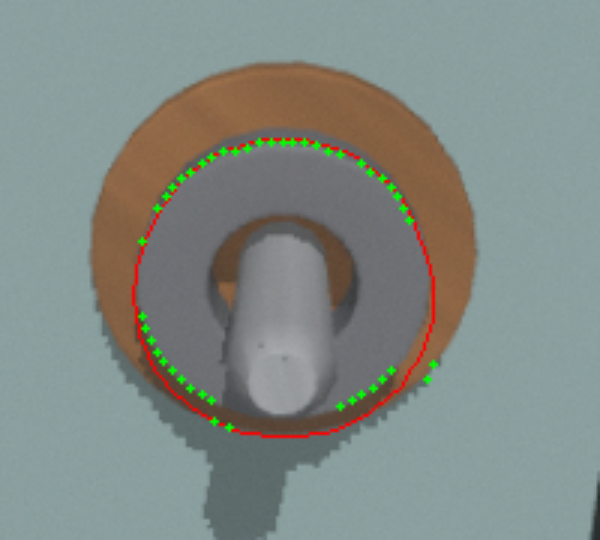

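```bash
python3 - <<'E'
from meas import *
np.set_printoptions(precision=2,suppress=True)
st=manip.read_state();im=cv2.imread('pics/w7.png')[:,:,::-1].copy();print(st['position'])
e=edges(im,(314,253),list(range(25,65,5))+list(range(120,160,5))+list(range(220,330,5)),38,62,12)
P=np.array([atz('wrist',p,28,st)[:2] for p in e]);v,r=circ(P);print(v,r)
print(st['tool_rot'].T@(np.array([*v[:2],10])-st['position']))
E
```

```text
[582.18 304.73 106.78]
[582.08 304.74  31.13] 1.6563759060535594
[96.78 -0.06 -0.11]
```

Call:
jog_arm(steps=[[[0.03,0,0],[0,0,0],0.0854],[[0.03,0,0],[0,0,0],0.0854],[[0.015,0,0],[0,0,0],0.0854],[[0.008,0,0],[0,0,0],0.0854],[[0.004,0,0],[0,0,0],0.0854]])

```text
time_s: 12.28
position: [581.5, 305.9, 18.6]
tool_rot: [[-0.001, 0.971, 0.24], [-0.001, 0.24, -0.971], [-1.0, -0.002, 0.001]]
force: [-0.6, -0.2, 1.3]
opening: 1.007
```

Call:
jog_arm(steps=[[[0.004,0,0],[0,0,0],0.0854],[[0.003,0,0],[0,0,0],0.0854],[[0.002,0,0],[0,0,0],0.0854],[[0.001,0,0],[0,0,0],0.0854],[[0,0,0],[0,0,0],0.0854]])

```text
time_s: 12.7
position: [582.2, 307.0, 10.0]
tool_rot: [[0.001, 0.971, 0.241], [0.0, 0.241, -0.971], [-1.0, 0.001, -0.0]]
force: [-0.3, 0.3, 0.0]
opening: 1.0
```

```bash
python3 look.py 8 582 305 40
```

```text
[582.25 307.03  10.02] [0.97 0.24 0.  ] 1.0003420744095533 [-0.35  0.3   0.02] 12.7
```

View pics/ss8.png

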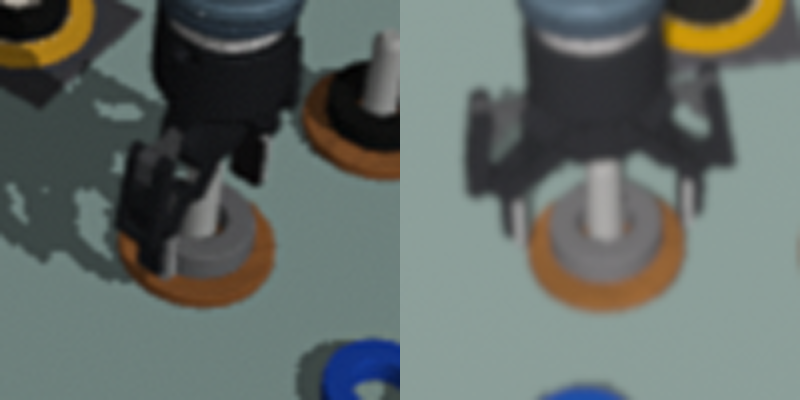

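Call:
jog_arm(steps=[[[0,0,0.002],[0,0,0],0.0854],[[0,0,0],[0,0,0],0.05],[[0,0,0],[0,0,0],0.05],[[0,0,0],[0,0,0],0.05],[[0,0,0],[0,0,0],0.05]])

```text
time_s: 13.27
position: [582.7, 304.6, 10.7]
tool_rot: [[-0.0, 0.971, 0.24], [0.0, 0.24, -0.971], [-1.0, -0.0, -0.0]]
force: [-3.3, -1.5, 9.8]
opening: 0.718
```

Call:
jog_arm(steps=[[[0,0,0],[0,0,0],0.05],[[-0.005,0,0],[0,0,0],0.05],[[-0.015,0,0],[0,0,0],0.05],[[-0.03,0,0],[0,0,0],0.05],[[-0.03,0,0],[0,0,0],0.05]])

```text
time_s: 13.68
position: [581.7, 304.5, 90.4]
tool_rot: [[-0.002, 0.971, 0.241], [-0.001, 0.241, -0.971], [-1.0, -0.002, 0.001]]
force: [-0.2, 1.6, 0.1]
opening: 0.718
```

Call:
jog_arm(steps=[[[-0.015,0,0],[0,0,0],0.05],[[-0.005,0,0],[0,0,0],0.05],[[0,-0.01,0.02],[0,0,0],0.05],[[0,-0.02,0.03],[0,0,0],0.05],[[0,-0.02,0.03],[0,0,0],0.05]])

```text
time_s: 14.1
position: [552.4, 215.2, 109.3]
tool_rot: [[-0.0, 0.97, 0.243], [0.0, 0.243, -0.97], [-1.0, 0.0, -0.0]]
force: [0.1, -0.8, -0.2]
opening: 0.719
```

Call:
jog_arm(steps=[[[0,-0.02,0.04],[0,0,0],0.05],[[0,-0.015,0.04],[0,0,0],0.05],[[0,-0.005,0.03],[0,0,0],0.05],[[0,0,0.005],[0,0,0],0.05],[[0,0,0],[0,0,0],0.05]])

```text
time_s: 14.52
position: [542.9, 94.7, 109.6]
tool_rot: [[-0.0, 0.972, 0.236], [-0.001, 0.236, -0.972], [-1.0, -0.001, 0.001]]
force: [-0.5, 1.2, -0.8]
opening: 0.725
```

Call:
jog_arm(steps=[[[0,0,0],[0,0,0],0.05],[[0,0,0],[0,0,0],0.05],[[0,0,0],[0,0,0],0.05]])

```text
time_s: 14.77
position: [542.7, 100.0, 109.3]
tool_rot: [[-0.0, 0.97, 0.244], [0.001, 0.244, -0.97], [-1.0, -0.0, -0.001]]
force: [-0.7, -0.4, -0.7]
opening: 0.716
```

```bash
python3 look.py 9 543 94 40
```

```text
[542.67 100.04 109.33] [ 0.97  0.24 -0.  ] 0.7163503147354752 [-0.69 -0.41 -0.67] 14.7667
```

View pics/w9.png

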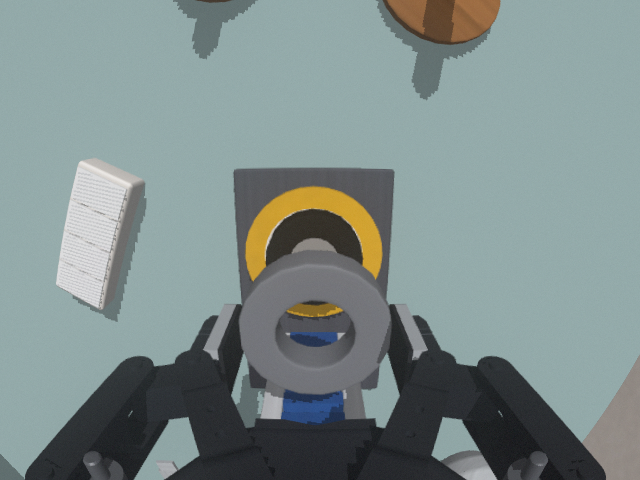

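Call:
jog_arm(steps=[[[0.03,0,0.0035],[0,0,0],0.05],[[0.025,0,0],[0,0,0],0.05],[[0.012,0,0],[0,0,0],0.05],[[0.005,0,0],[0,0,0],0.05],[[0.002,0,0],[0,0,0],0.05]])

```text
time_s: 15.33
position: [543.4, 94.7, 35.0]
tool_rot: [[-0.001, 0.97, 0.241], [-0.0, 0.241, -0.97], [-1.0, -0.001, 0.0]]
force: [0.8, -0.1, 0.9]
opening: 0.718
```

Call:
jog_arm(steps=[[[0,0,0],[0,0,0],0.05],[[0,0,0],[0,0,0],0.05],[[0,0,0],[0,0,0],0.05]])

```text
time_s: 15.58
position: [544.7, 94.8, 36.7]
tool_rot: [[0.002, 0.971, 0.241], [0.001, 0.241, -0.971], [-1.0, 0.002, -0.0]]
force: [-0.9, -0.5, -1.4]
opening: 0.721
```

```bash
python3 look.py 10 543 94 30 30
```

```text
[544.66  94.81  36.68] [0.97 0.24 0.  ] 0.721362389822589 [-0.94 -0.53 -1.43] 15.5833
```

View pics/w10.png

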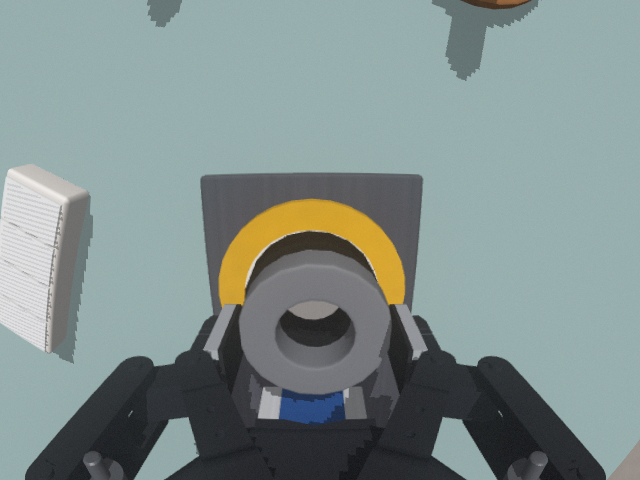

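View pics/ss10.png

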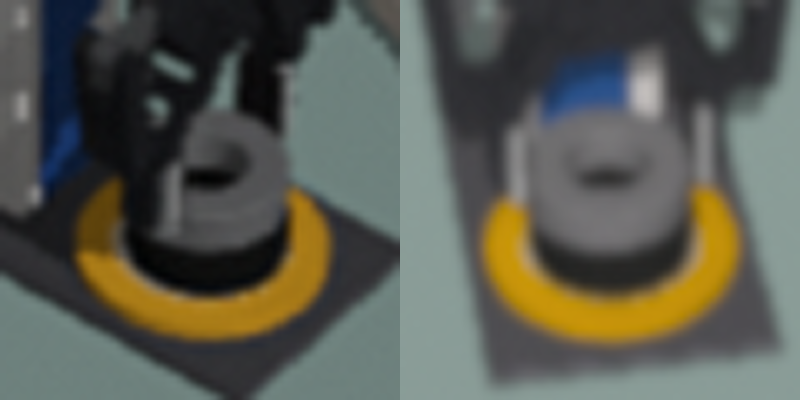

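```bash
cat > place.py <<'E'
from meas import *
import sys
# tray centre & held ring centre in the wrist frame; args: pic zring traycol trayrow r0 r1
np.set_printoptions(precision=2,suppress=True)
tag=sys.argv[1];z0=float(sys.argv[2])
st=manip.read_state();im=cv2.imread(f'pics/w{tag}.png')[:,:,::-1].copy();R=st['tool_rot']
hsv=cv2.cvtColor(im,cv2.COLOR_RGB2HSV)
yel=((hsv[...,0]>15)&(hsv[...,0]<35)&(hsv[...,1]>150)&(hsv[...,2]>130)).astype(np.uint8)
cs,_=cv2.findContours(yel,cv2.RETR_EXTERNAL,cv2.CHAIN_APPROX_NONE);c=np.vstack([k[:,0] for k in cs if cv2.contourArea(k)>60]).astype(float)
# outer arc: topmost yellow pixel per column
t=np.array([(x,c[c[:,0]==x][:,1].min()-.5) for x in np.unique(c[:,0])])
ex=t[3:-3]
P=np.array([atz('wrist',p,12,st)[:2] for p in ex])
f=lambda w:np.hypot(*(P-w).T)-48
r=least_squares(f,[543,94],loss='soft_l1',f_scale=.3);tc=r.x
w=c[np.argsort(c[:,0])];print('tray',tc,np.median(np.abs(f(tc))),'n',len(ex))
def show(e,zz,name):
    v,rr=fitring(e,zz,st,tc);print(name,v,rr,'move tool y,z to centre:',(R.T@np.array([*(tc-v),0]))[1:])
    return v
e=edges(im,(315,322),list(range(205,340,5)),50,95,12)
v=show(e,z0,'held/top')
o=im[:,:,::-1].copy();cv2.polylines(o,[hull(v[0],v[1],z0,st).astype(int)],True,(0,0,255))
for p in list(e)+list(ex[::5]):cv2.circle(o,tuple(p.astype(int)),1,(0,255,0),-1)
cv2.imwrite(f'pics/p{tag}.png',cv2.resize(o[180:420,200:420],None,fx=2.4,fy=2.4))
E
python3 place.py 10 36.2
```

```text
tray [543.16  93.58] 0.3222710400875357 n 180
held/top [546.25  88.9 ] 5.924075175949856 move tool y,z to centre: [-1.87 -5.29]
```

View pics/p10.png

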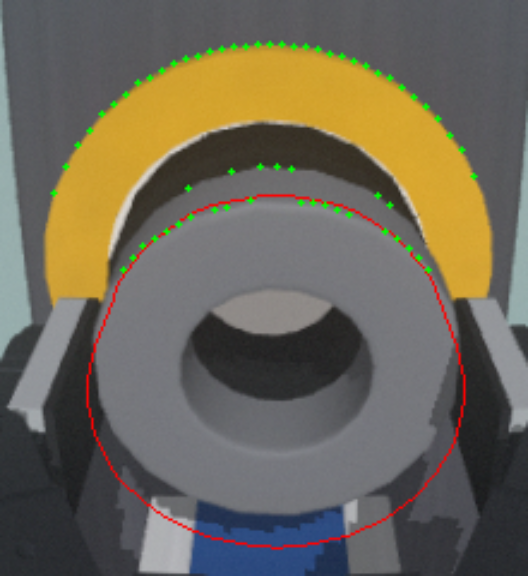

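```bash
cat > hp.py <<'E'
from meas import *
np.set_printoptions(precision=2,suppress=True)
def run(pts,z0,tc,st,off=(200,180),s=2.4,R=32.,h=18.):
    e=[(off[0]+x/s,off[1]+y/s) for x,y in pts]
    v,r=fitring(e,z0,st,tc,R=R,h=h);print(v,r,'move y,z',(st['tool_rot'].T@np.array([*(np.array(tc)-v),0]))[1:])
E
python3 - <<'E'
from hp import *
st=manip.read_state()
up=[(274,166),(230,171),(190,187),(150,218),(320,171),(360,185),(400,215)];lo=[(274,514),(200,495),(150,460),(345,497),(400,460)]
tc=(543.16,93.58)
for z in(33,36.2):
    run(up,z,tc,st);run(up+lo,z,tc,st)
run([(274,122),(230,128),(190,146),(320,127),(360,147),(150,181),(400,183)],12,tc,st)
print('tray arc via same')
run([(268,43),(180,66),(100,118),(370,68),(440,118)],12,tc,st,R=48.,h=.01)
run([(268,43),(180,66),(100,118),(370,68),(440,118)],6,tc,st,R=48.,h=6)
E
```

```text
[545.3   93.05] 0.414542013869138 move y,z [-1.95 -1.03]
[545.25  93.34] 2.9900980770350007 move y,z [-1.97 -0.74]
[545.08  94.05] 0.6103279801552782 move y,z [-1.98 -0.  ]
[545.1   94.37] 4.761965649611413 move y,z [-2.07  0.3 ]
[544.44  94.76] 0.3447973627095909 move y,z [-1.52  0.84]
tray arc via same
[543.93  93.55] 0.8961758294571723 move y,z [-0.74 -0.22]
[544.05  92.74] 0.7009090831274339 move y,z [-0.66 -1.03]
```

Call:
jog_arm(steps=[[[0.002,-0.0013,0],[0,0,0],0.05],[[0.002,0,0],[0,0,0],0.05],[[0.0015,0,0],[0,0,0],0.05],[[0,0,0],[0,0,0],0.05],[[0,0,0],[0,0,0],0.05]])

```text
time_s: 16.15
position: [542.3, 94.3, 30.7]
tool_rot: [[-0.0, 0.971, 0.241], [0.0, 0.241, -0.971], [-1.0, -0.0, -0.001]]
force: [-3.2, -0.1, 9.5]
opening: 0.722
```

Call:
jog_arm(steps=[[[0,0,0],[0,0,0],0.05],[[0,0,0],[0,0,0],0.05]])

```text
time_s: 16.32
position: [542.3, 94.2, 30.7]
tool_rot: [[-0.0, 0.971, 0.241], [0.0, 0.241, -0.971], [-1.0, -0.0, -0.0]]
force: [-3.1, 0.1, 9.1]
opening: 0.721
```

```bash
python3 look.py 11 543 94 30 30
```

```text
[542.33  94.23  30.7 ] [ 0.97  0.24 -0.  ] 0.7212481985419951 [-3.12  0.1   9.11] 16.3167
```

View pics/ss11.png

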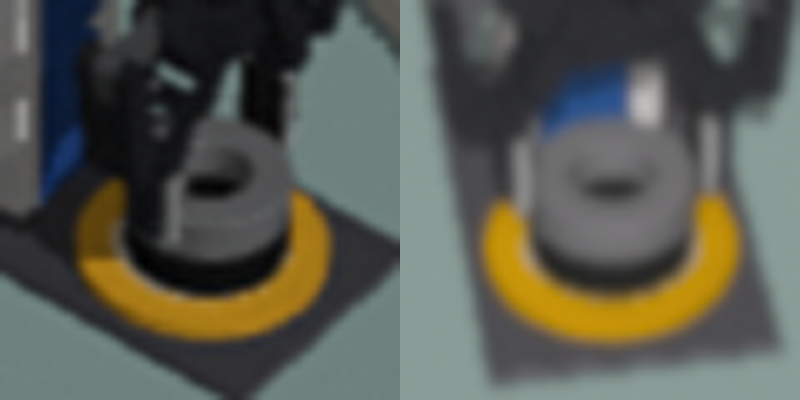

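Call:
jog_arm(steps=[[[0,0.0005,0],[0,0,0],0.066],[[0,0,0],[0,0,0],0.07],[[0,0,0],[0,0,0],0.078],[[0,0,0],[0,0,0],0.0854],[[0,0,0],[0,0,0],0.0854]])

```text
time_s: 16.88
position: [542.9, 94.3, 29.9]
tool_rot: [[-0.0, 0.971, 0.241], [-0.0, 0.241, -0.971], [-1.0, -0.0, 0.0]]
force: [-0.6, 0.2, -0.4]
opening: 1.001
```

Call:
jog_arm(steps=[[[-0.01,0,0],[0,0,0],0.0854],[[-0.02,0,0],[0,0,0],0.0854],[[-0.03,0,0],[0,0,0],0.0854],[[-0.02,0,0],[0,0,0],0.0854],[[0,0,0],[0,0,0],0.0854]])

```text
time_s: 17.3
position: [545.9, 94.7, 114.6]
tool_rot: [[0.007, 0.971, 0.241], [0.002, 0.24, -0.971], [-1.0, 0.007, -0.0]]
force: [0.5, -0.4, -0.4]
opening: 0.999
```

Call:
jog_arm(steps=[[[0,-0.012,-0.035],[0,0,0],0.0854],[[0,-0.012,-0.035],[0,0,0],0.0854],[[0,-0.012,-0.035],[0,0,0],0.0854],[[0,-0.012,-0.035],[0,0,0],0.0854],[[0,-0.012,-0.035],[0,0,0],0.0854]])

```text
time_s: 17.72
position: [441.3, 250.9, 110.2]
tool_rot: [[-0.0, 0.971, 0.241], [0.0, 0.241, -0.971], [-1.0, -0.0, -0.0]]
force: [0.5, 0.8, -0.3]
opening: 1.002
```

Call:
jog_arm(steps=[[[0,0,-0.035],[0,0,0],0.0854],[[0,0,-0.012],[0,0,0],0.0854],[[0,0,0],[0,0,0],0.0854],[[0,0,0],[0,0,0],0.0854],[[0,0,0],[0,0,0],0.0854]])

```text
time_s: 18.13
position: [431.8, 293.7, 110.1]
tool_rot: [[0.0, 0.971, 0.239], [-0.001, 0.239, -0.971], [-1.0, -0.0, 0.001]]
force: [-0.4, -0.4, 0.6]
opening: 1.001
```

```bash
python3 look.py 12 543 94 30 30
```

```text
[431.78 293.72 110.05] [ 0.97  0.24 -0.  ] 1.0014263952020883 [-0.39 -0.4   0.63] 18.1333
```

View pics/w12.png

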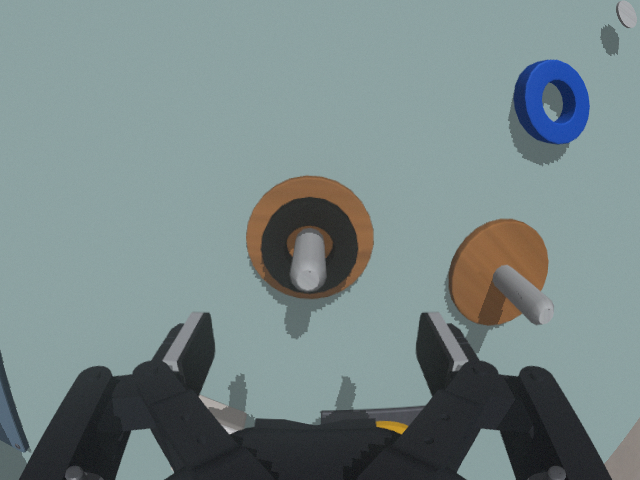

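View pics/ss12.png

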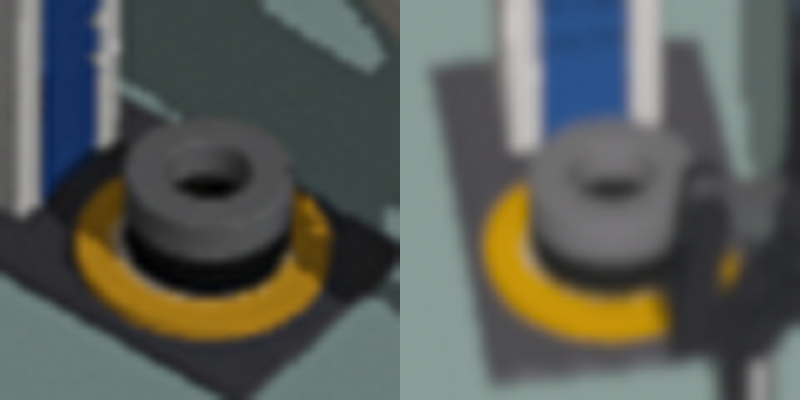

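```bash
python3 - <<'E'
from meas import *
np.set_printoptions(precision=2,suppress=True)
st=manip.read_state();im=cv2.imread('pics/w12.png')[:,:,::-1].copy();print(st['position'])
e=edges(im,(310,246),list(range(0,50,5))+list(range(130,360,5)),35,62,14)
v,r=fitring(e,10,st,(430,296));print(v,r,st['tool_rot'].T@(np.array([*v,10])-st['position']))
o=im[:,:,::-1].copy();cv2.polylines(o,[hull(v[0],v[1],10,st).astype(int)],True,(0,0,255))
for p in e:cv2.circle(o,tuple(p.astype(int)),1,(0,255,0),-1)
cv2.imwrite('pics/w12o.png',cv2.resize(o[160:340,220:420],None,fx=3,fy=3))
E
```

```text
[431.9  293.7  110.09]
[427.9  294.49] 1.5254494567013144 [100.09  -3.69  -1.8 ]
```

View pics/w12o.png

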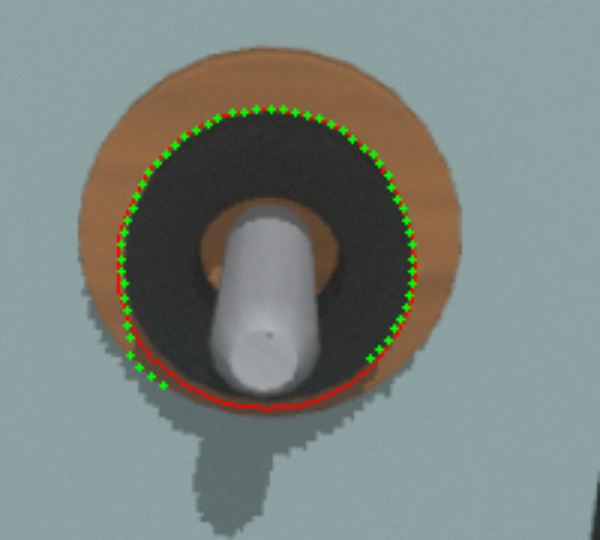

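Call:
jog_arm(steps=[[[0.03,-0.0035,-0.002],[0,0,0],0.0854],[[0.03,0,0],[0,0,0],0.0854],[[0.018,0,0],[0,0,0],0.0854],[[0.01,0,0],[0,0,0],0.0854],[[0.004,0,0],[0,0,0],0.0854]])

```text
time_s: 18.7
position: [427.0, 295.0, 16.8]
tool_rot: [[-0.002, 0.971, 0.24], [-0.002, 0.24, -0.971], [-1.0, -0.002, 0.001]]
force: [0.3, 0.4, 0.2]
opening: 1.001
```

Call:
jog_arm(steps=[[[0.003,0,0],[0,0,0],0.0854],[[0.003,0,0],[0,0,0],0.0854],[[0.002,0,0],[0,0,0],0.0854],[[0,0,0],[0,0,0],0.0854],[[0,0,0],[0,0,0],0.0854]])

```text
time_s: 19.12
position: [427.7, 296.8, 10.6]
tool_rot: [[0.001, 0.971, 0.241], [0.001, 0.241, -0.971], [-1.0, 0.001, -0.0]]
force: [-0.1, -0.4, -0.5]
opening: 1.001
```

Call:
jog_arm(steps=[[[0,0,0.002],[0,0,0],0.0854],[[0,0,0],[0,0,0],0.05],[[0,0,0],[0,0,0],0.05],[[0,0,0],[0,0,0],0.05],[[0,0,0],[0,0,0],0.05]])

```text
time_s: 19.53
position: [428.0, 294.5, 10.8]
tool_rot: [[0.0, 0.971, 0.241], [0.0, 0.241, -0.971], [-1.0, 0.0, -0.0]]
force: [-1.3, -1.7, 9.1]
opening: 0.707
```

Call:
jog_arm(steps=[[[0,0,0],[0,0,0],0.05],[[-0.005,0,0],[0,0,0],0.05],[[-0.015,0,0],[0,0,0],0.05],[[-0.03,0,0],[0,0,0],0.05],[[-0.03,0,0],[0,0,0],0.05]])

```text
time_s: 19.95
position: [426.9, 293.8, 90.4]
tool_rot: [[-0.002, 0.971, 0.241], [-0.002, 0.241, -0.971], [-1.0, -0.002, 0.001]]
force: [0.8, 0.7, -0.5]
opening: 0.708
```

Call:
jog_arm(steps=[[[-0.015,0,0],[0,0,0],0.05],[[-0.005,0,0],[0,0,0],0.05],[[0,0.005,0.02],[0,0,0],0.05],[[0,0.01,0.03],[0,0,0],0.05],[[0,0.01,0.035],[0,0,0],0.05]])

```text
time_s: 20.37
position: [471.8, 219.1, 109.5]
tool_rot: [[-0.001, 0.969, 0.245], [0.001, 0.245, -0.969], [-1.0, -0.001, -0.001]]
force: [1.3, -0.1, -0.7]
opening: 0.707
```

Call:
jog_arm(steps=[[[0,0.013,0.035],[0,0,0],0.05],[[0,0.013,0.035],[0,0,0],0.05],[[0,0.01,0.03],[0,0,0],0.05],[[0,0.002,0.01],[0,0,0],0.05],[[0,0,0],[0,0,0],0.05]])

```text
time_s: 20.78
position: [536.8, 116.4, 109.5]
tool_rot: [[-0.0, 0.972, 0.235], [-0.002, 0.235, -0.972], [-1.0, -0.001, 0.002]]
force: [0.1, -0.2, -0.4]
opening: 0.708
```

Call:
jog_arm(steps=[[[0,0,0],[0,0,0],0.05],[[0,0,0],[0,0,0],0.05],[[0,0,0],[0,0,0],0.05]])

```text
time_s: 21.03
position: [534.9, 122.5, 109.6]
tool_rot: [[-0.001, 0.97, 0.244], [0.001, 0.244, -0.97], [-1.0, -0.001, -0.001]]
force: [0.6, 0.3, -0.5]
opening: 0.715
```

```bash
python3 look.py 13 543 94 40
```

```text
[534.85 122.49 109.64] [ 0.97  0.24 -0.  ] 0.7154257455495129 [ 0.56  0.27 -0.5 ] 21.0333
```

View pics/w13.png

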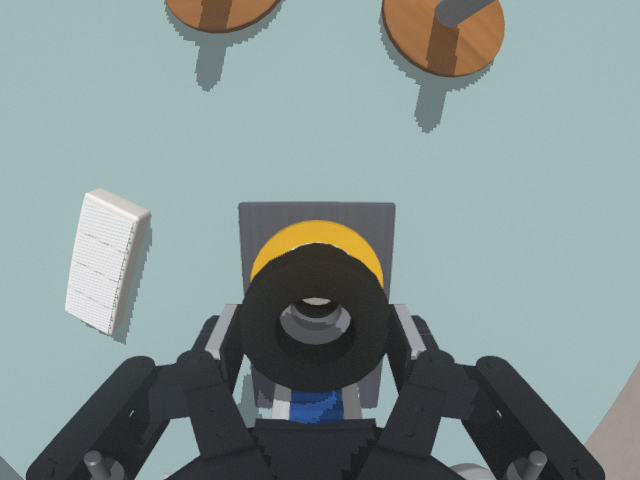

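Call:
jog_arm(steps=[[[0,0.001,0.018],[0,0,0],0.05],[[0.005,0,0.008],[0,0,0],0.05],[[0.02,0,0.002],[0,0,0],0.05],[[0.02,0,0],[0,0,0],0.05],[[0.008,0,0],[0,0,0],0.05]])

```text
time_s: 21.6
position: [542.1, 93.1, 54.8]
tool_rot: [[-0.003, 0.971, 0.24], [-0.001, 0.24, -0.971], [-1.0, -0.003, 0.0]]
force: [-0.3, 1.0, -0.8]
opening: 0.708
```

Call:
jog_arm(steps=[[[0.002,0,0],[0,0,0],0.05],[[0,0,0],[0,0,0],0.05],[[0,0,0],[0,0,0],0.05],[[0,0,0],[0,0,0],0.05]])

```text
time_s: 21.93
position: [544.5, 93.8, 56.0]
tool_rot: [[0.002, 0.97, 0.241], [0.0, 0.241, -0.97], [-1.0, 0.002, 0.0]]
force: [-0.1, -0.0, 0.1]
opening: 0.709
```

```bash
python3 look.py 14 543 94 50 30; python3 -c "
import cv2
cv2.imwrite('pics/p14.png',cv2.resize(cv2.imread('pics/w14.png')[180:420,200:420],None,fx=2.4,fy=2.4,interpolation=cv2.INTER_CUBIC))"
```

```text
[544.47  93.78  56.02] [0.97 0.24 0.  ] 0.7089659750416502 [-0.08 -0.05  0.13] 21.9333
```

View pics/p14.png

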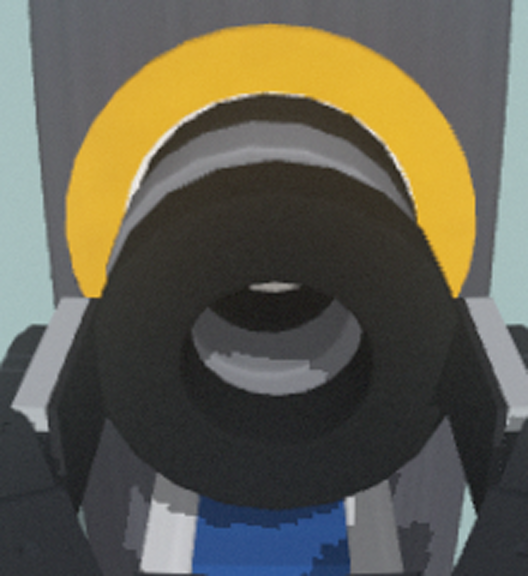

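View pics/ss14.png

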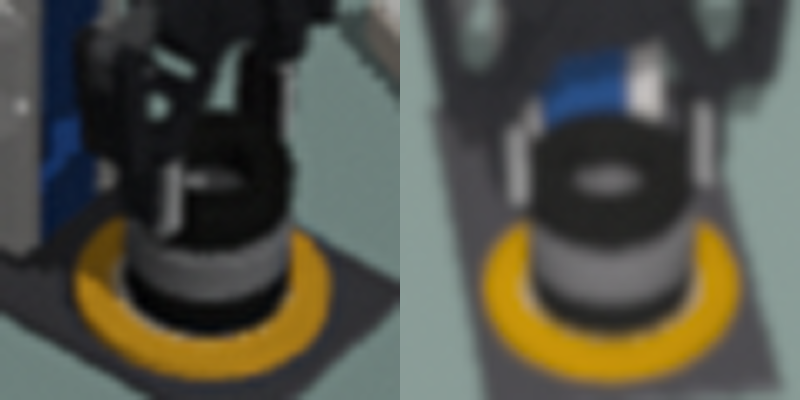

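```bash
python3 - <<'E'
from hp import *
st=manip.read_state();tc=(543.5,93.8)
print('tray');run([(270,24),(200,38),(140,71),(95,125),(70,185),(340,37),(400,70),(445,120),(470,180)],12,tc,st,R=48.,h=.01)
print('r1');run([(274,94),(225,103),(185,123),(325,102),(365,123),(395,158),(410,190)],12,tc,st)
print('r2');run([(274,121),(225,129),(185,146),(330,128),(375,148),(400,168)],30,tc,st)
print('r3');run([(274,159),(225,166),(180,187),(145,215),(325,166),(370,186),(405,216)],55.3,tc,st)
E
```

```text
tray
[543.82  92.94] 1.1074827437147903 move y,z [-0.1  -0.91]
r1
[544.26  94.58] 0.2679840084059533 move y,z [-0.93  0.57]
r2
[545.69  94.34] 0.7553642812533191 move y,z [-2.26 -0.  ]
r3
[544.6   93.88] 0.6803544685809666 move y,z [-1.09 -0.19]
```

Call:
jog_arm(steps=[[[0.002,0,0],[0,0,0],0.05],[[0.002,0,0],[0,0,0],0.05],[[0.0015,0,0],[0,0,0],0.05],[[0,0,0],[0,0,0],0.05],[[0,0,0],[0,0,0],0.05]])

```text
time_s: 22.5
position: [543.5, 93.5, 49.4]
tool_rot: [[-0.0, 0.971, 0.241], [-0.0, 0.241, -0.971], [-1.0, -0.0, 0.0]]
force: [-0.2, -0.8, -1.4]
opening: 0.714
```

Call:
jog_arm(steps=[[[0.001,0,0],[0,0,0],0.05],[[0,0,0],[0,0,0],0.05],[[0,0,0],[0,0,0],0.05]])

```text
time_s: 22.75
position: [543.8, 93.5, 48.9]
tool_rot: [[0.0, 0.971, 0.241], [0.0, 0.241, -0.971], [-1.0, 0.0, -0.0]]
force: [-1.7, -0.3, 3.6]
opening: 0.71
```

```bash
python3 look.py 15 543 94 50 30; python3 -c "
import cv2
cv2.imwrite('pics/p15.png',cv2.resize(cv2.imread('pics/w15.png')[180:420,200:420],None,fx=2.4,fy=2.4,interpolation=cv2.INTER_CUBIC))"
```

```text
[543.8   93.51  48.86] [0.97 0.24 0.  ] 0.709709345149661 [-1.75 -0.29  3.57] 22.75
```

View pics/p15.png

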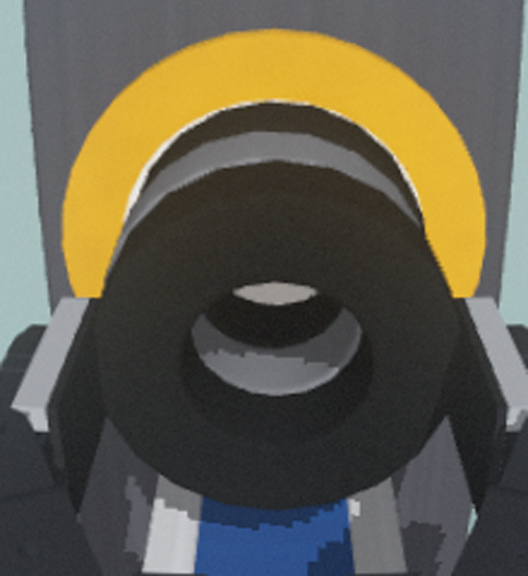

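View pics/ss15.png

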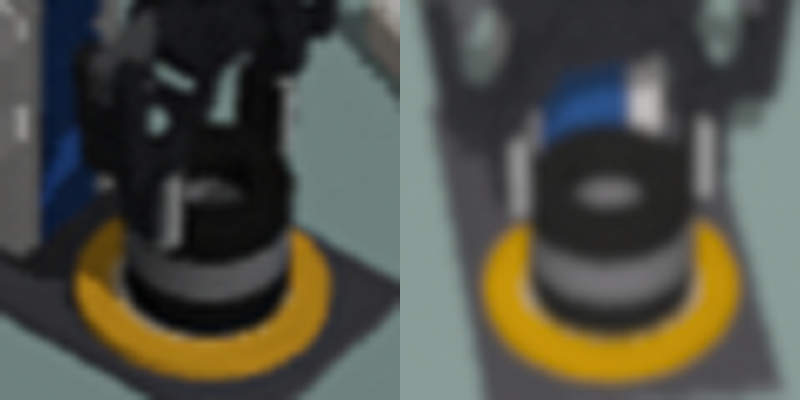

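Call:
jog_arm(steps=[[[0,0,0],[0,0,0],0.066],[[0,0,0],[0,0,0],0.07],[[0,0,0],[0,0,0],0.078],[[0,0,0],[0,0,0],0.0854],[[0,0,0],[0,0,0],0.0854]])

```text
time_s: 23.32
position: [543.6, 93.5, 48.4]
tool_rot: [[-0.0, 0.971, 0.241], [-0.0, 0.241, -0.971], [-1.0, -0.0, 0.0]]
force: [0.7, 0.0, -0.1]
opening: 0.999
```

Call:
jog_arm(steps=[[[-0.01,0,0],[0,0,0],0.0854],[[-0.03,0,0],[0,0,0],0.0854],[[-0.04,0,0],[0,0,0],0.0854],[[-0.04,0,0],[0,0,0],0.0854],[[-0.04,0,-0.02],[0,0,0],0.0854]])

```text
time_s: 23.73
position: [540.0, 107.4, 208.8]
tool_rot: [[0.002, 0.972, 0.235], [-0.002, 0.235, -0.972], [-1.0, 0.001, 0.003]]
force: [1.7, 0.4, -0.8]
opening: 1.002
```

Call:
jog_arm(steps=[[[-0.03,0,-0.03],[0,0,0],0.0854],[[0,0,0],[0,0,0],0.0854],[[0,0,0],[0,0,0],0.0854],[[0,0,0],[0,0,0],0.0854],[[0,0,0],[0,0,0],0.0854]])

```text
time_s: 24.15
position: [531.4, 138.8, 234.4]
tool_rot: [[-0.002, 0.971, 0.24], [-0.001, 0.24, -0.971], [-1.0, -0.002, 0.001]]
force: [0.6, 0.3, 0.9]
opening: 0.997
```

```bash
python3 look.py 16 543 94 50 35
```

```text
[531.4  138.84 234.36] [ 0.97  0.24 -0.  ] 0.9965942654198084 [0.58 0.27 0.89] 24.15
```

View pics/w16.png

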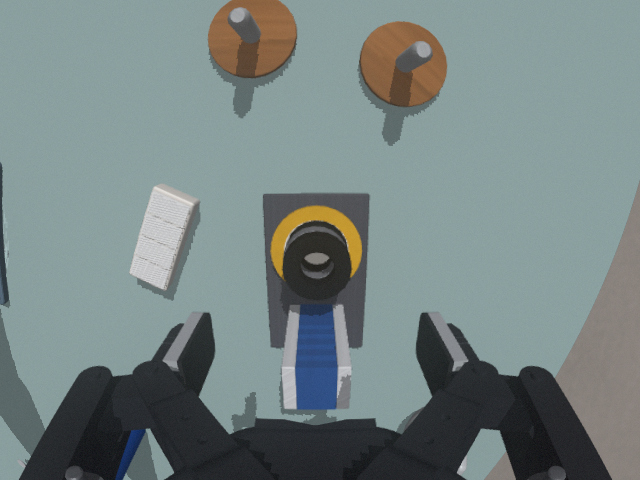

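View pics/ss16.png

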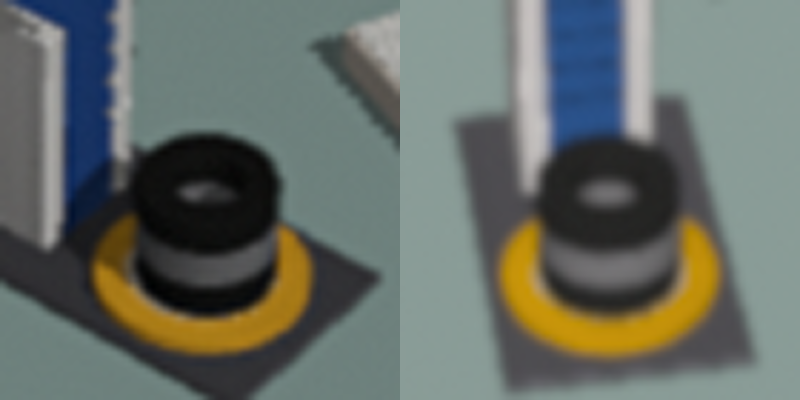

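View pics/scene16.png

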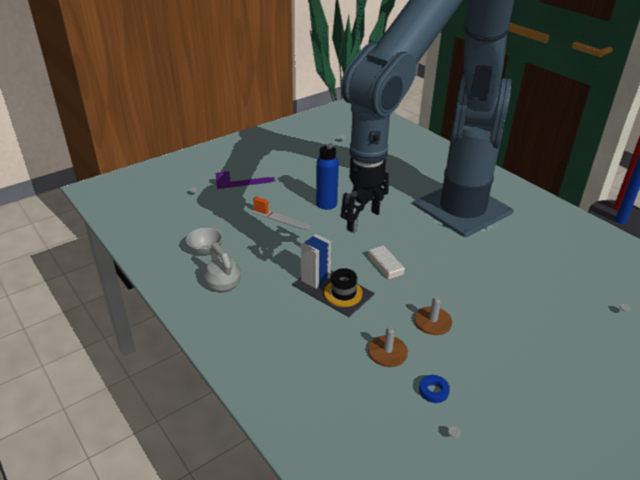

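```bash
python3 -c "
import cv2
cv2.imwrite('pics/p16.png',cv2.resize(cv2.imread('pics/w16.png')[180:420,245:390],None,fx=2.5,fy=2.5,interpolation=cv2.INTER_CUBIC))"
```

```text
(no output)
```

View pics/p16.png

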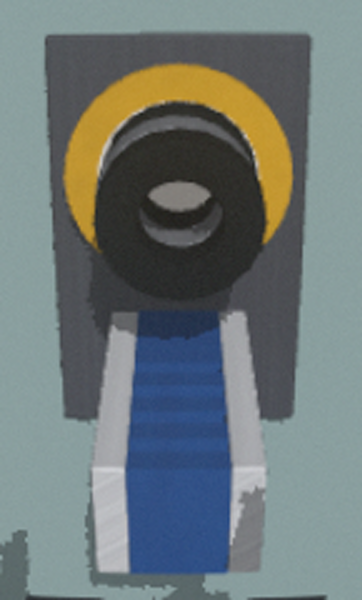

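```bash
python3 - <<'E'
from meas import *
np.set_printoptions(precision=2,suppress=True)
st=manip.read_state();print(st['position'],st['tool_rot'])
# image left = tool -y = (-.97,-.24) = stand +y
obs=[((46,36),(60,55,6)),((310,36),(60,-55,6)),((64,418),(-125,55,6)),((293,418),(-125,-55,6)),
((92,468),(-65,30,124)),((265,468),(-65,-30,124)),((98,572),(-115,30,124)),((261,572),(-115,-30,124)),((112,312),(-65,30,6)),((246,312),(-65,-30,6))]
def W(v,p):
    c,s=np.cos(v[2]),np.sin(v[2]);return np.array([v[0]+c*p[0]-s*p[1],v[1]+s*p[0]+c*p[1],p[2]+(v[3] if len(v)>3 else 0)])
def res(v):return np.concatenate([proj('wrist',W(v,p),st)-(245+q[0]/2.5,180+q[1]/2.5) for q,p in obs])
for v0 in([543,94,1.81],[543,94,1.81,0]):
    r=least_squares(res,v0,loss='soft_l1');print(r.x,np.degrees(r.x[2]));print(res(r.x).reshape(-1,2))
# scene/side check of the fit
E
```

```text
[531.65 138.97 234.29] [[-0.    0.97  0.24]
 [-0.    0.24 -0.97]
 [-1.   -0.    0.  ]]
[544.32  93.35   1.81] 103.97025815622851
[[-0.99 -0.66]
 [ 1.27 -0.85]
 [ 0.1   0.63]
 [ 0.22  0.51]
 [-0.76  0.36]
 [ 1.16  0.27]
 [-0.34  0.94]
 [-0.02  0.87]
 [ 0.   -0.73]
 [-0.18 -0.81]]
[544.69  91.7    1.81  -2.94] 103.97984448171692
[[-0.58  0.45]
 [ 0.77  0.24]
 [ 0.43  0.44]
 [-0.13  0.31]
 [-0.42 -0.13]
 [ 0.75 -0.22]
 [-0.04  0.11]
 [-0.35  0.03]
 [ 0.19 -0.59]
 [-0.41 -0.68]]
```

Call:
jog_arm(steps=[[[0,-0.0113,0.035],[0,0,0],0.0854],[[0,-0.0113,0.035],[0,0,0],0.0854],[[0,-0.0113,0.035],[0,0,0],0.0854],[[0,-0.0113,0.035],[0,0,0],0.0854],[[0,-0.0113,0.035],[0,0,0],0.0854]])

```text
time_s: 24.72
position: [518.6, -45.5, 234.8]
tool_rot: [[-0.001, 0.971, 0.24], [-0.0, 0.24, -0.971], [-1.0, -0.001, 0.0]]
force: [-0.1, -0.2, 0.4]
opening: 1.0
```

Call:
jog_arm(steps=[[[0,-0.0113,0.035],[0,0,0],0.0854],[[0,-0.0113,0.035],[0,0,0],0.0854],[[0,-0.0113,0.035],[0,0,0],0.0854],[[0,-0.0113,0.035],[0,0,0],0.0854],[[0,-0.0113,0.035],[0,0,0],0.0854]])

```text
time_s: 25.13
position: [505.8, -228.9, 234.8]
tool_rot: [[-0.001, 0.971, 0.24], [0.0, 0.24, -0.971], [-1.0, -0.001, -0.0]]
force: [0.9, 0.3, -0.2]
opening: 1.001
```

Call:
jog_arm(steps=[[[0,-0.0113,0.035],[0,0,0],0.0854],[[0,-0.0113,0.035],[0,0,0],0.0854],[[0,0,0],[-5.6,0,0],0.0854],[[0,0,0],[-5.6,0,0],0.0854],[[0,0,0],[0,0,0],0.0854]])

```text
time_s: 25.55
position: [500.6, -301.4, 234.5]
tool_rot: [[-0.001, 0.905, 0.426], [0.0, 0.426, -0.905], [-1.0, -0.001, -0.001]]
force: [0.6, -0.2, 0.2]
opening: 1.003
```

Call:
jog_arm(steps=[[[0,0,0],[0,0,0],0.0854],[[0,0,0],[0,0,0],0.0854],[[0,0,0],[0,0,0],0.0854]])

```text
time_s: 25.8
position: [501.7, -299.7, 235.1]
tool_rot: [[-0.0, 0.906, 0.424], [0.0, 0.424, -0.906], [-1.0, -0.0, -0.0]]
force: [-0.3, -0.3, -0.5]
opening: 1.004
```

```bash
python3 look.py 17 491 -318 10; python3 - <<'E'
from h import *
s=manip.read_state();print(s['qpos'])
E
```

```text
[ 501.7  -299.66  235.1 ] [ 0.91  0.42 -0.  ] 1.0036126105243153 [-0.29 -0.34 -0.5 ] 25.8
[ 0.09181599  0.45028103  0.497455    1.73465392 -0.24638767  1.01900695
  1.11620672]
```

View pics/w17.png

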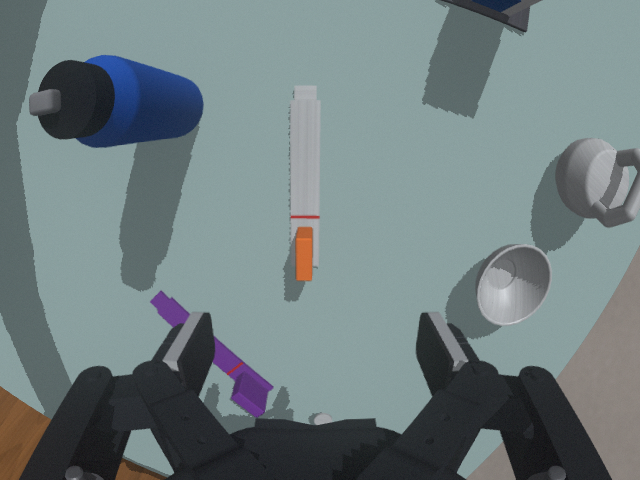

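View pics/ss17.png

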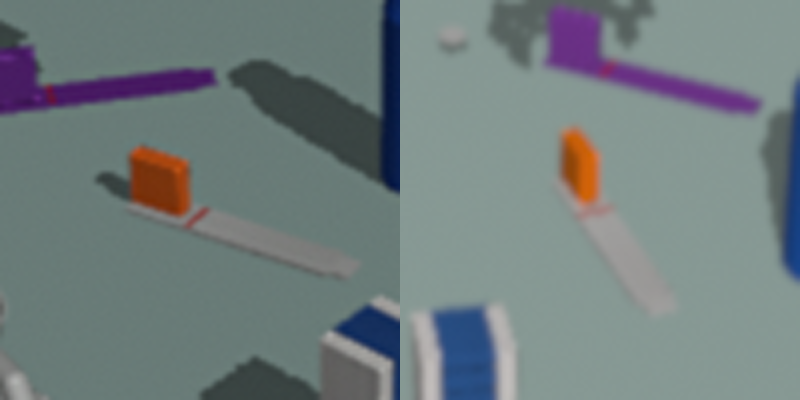

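```bash
python3 -c "
import cv2
cv2.imwrite('pics/p17.png',cv2.resize(cv2.imread('pics/w17.png')[75:290,265:345],None,fx=2.75,fy=2.75,interpolation=cv2.INTER_CUBIC))"
```

```text
(no output)
```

View pics/p17.png

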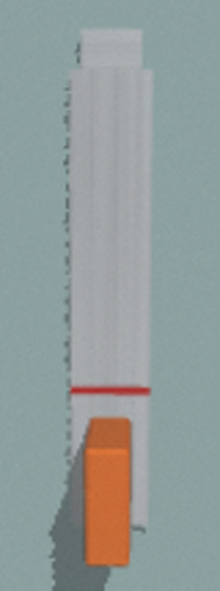

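```bash
python3 - <<'E'
from meas import *
np.set_printoptions(precision=2,suppress=True)
st=manip.read_state()
obs=[((82,30),(135,11,4)),((142,30),(135,-11,4)),((72,69),(120,15,4)),((152,69),(120,-15,4)),((70,391),(0,15,4)),((151,391),(0,-15,4)),((146,530),(-55,-15,4)),
((87,449),(-10,8,48)),((132,449),(-10,-8,48)),((86,565),(-54,8,48)),((128,565),(-54,-8,48))]
def W(v,p):
    c,s=np.cos(v[2]),np.sin(v[2]);return np.array([v[0]+c*p[0]-s*p[1],v[1]+s*p[0]+c*p[1],p[2]+(v[3] if len(v)>3 else 0)])
def res(v):return np.concatenate([proj('wrist',W(v,p),st)-(265+q[0]/2.75,75+q[1]/2.75) for q,p in obs])
for v0 in([491,-318,2.0],[491,-318,2.0,0]):
    r=least_squares(res,v0,loss='soft_l1');print(r.x,np.degrees(r.x[2]));print(res(r.x).reshape(-1,2).T)
v=r.x
zy=np.degrees(np.arctan2(st['tool_rot'][1,2],st['tool_rot'][0,2]));print('tool z yaw',zy,'want',np.degrees(v[2])-180)
g=W(v[:3],(-32,0,0));print(g, st['tool_rot'].T@(g-st['position']))
E
```

```text
[ 498.4  -315.44    2.  ] 114.60188921467208
[[-0.13  0.41 -0.63  0.7   0.34 -0.23  0.96 -1.23 -0.43 -0.44  0.74]
 [-0.81 -0.78 -0.22 -0.16 -0.27 -0.06 -1.2   0.47  0.61  1.51  1.68]]
[ 498.5  -315.82    2.     -3.02] 114.60562289801197
[[-0.04  0.31 -0.51  0.57  0.46 -0.33  0.87 -1.13 -0.48 -0.35  0.69]
 [-0.1  -0.07  0.37  0.43 -0.6  -0.4  -1.89 -0.09  0.04  0.63  0.79]]
tool z yaw -64.8701823287497 want -65.39437710198803
[ 511.82 -344.91    0.  ] [235.28 -10.15  45.15]
```

```bash
cat > ov.py <<'E'
from meas import *
def W(v,p):
    c,s=np.cos(v[2]),np.sin(v[2]);return np.array([v[0]+c*p[0]-s*p[1],v[1]+s*p[0]+c*p[1],p[2]+(v[3] if len(v)>3 else 0)])
BL=[(135,11,4),(120,15,4),(0,15,4),(0,-15,4),(120,-15,4),(135,-11,4),(-10,8,48),(-54,8,48),(-54,-8,48),(-10,-8,48)]
def overlay(tag,v,X,h=50,pts=BL):
    o=[]
    for n in('scene','side'):
        im=cv2.imread(f'pics/{n}{tag}.png');c=proj(n,X).astype(int);b=cv2.resize(im[c[1]-h:c[1]+h,c[0]-h:c[0]+h],(400,400),interpolation=cv2.INTER_CUBIC)
        for p in pts:
            q=(proj(n,W(v,p))-c+h+.5)*200/h;cv2.circle(b,tuple(q.astype(int)),2,(0,255,0),-1)
        o.append(b)
    cv2.imwrite(f'pics/ov{tag}.png',np.hstack(o))
E
python3 - <<'E'
from ov import *
overlay('17',(498.4,-315.6,np.radians(114.6)),(491,-318,10))
E
```

```text
(no output)
```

View pics/ov17.png

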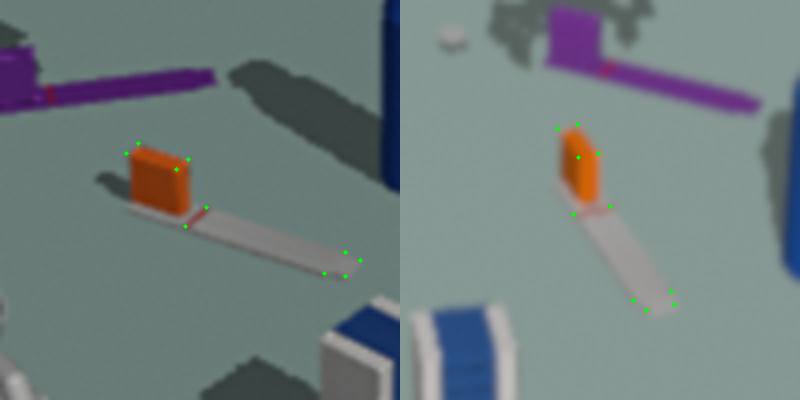

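Call:
jog_arm(steps=[[[0.02,-0.005,0.025],[0.5,0,0],0.0854],[[0.03,-0.005,0.02],[0,0,0],0.0854],[[0.04,0,0],[0,0,0],0.0854],[[0.04,0,0],[0,0,0],0.07],[[0.03,0,0],[0,0,0],0.06]])

```text
time_s: 26.37
position: [510.6, -344.5, 72.3]
tool_rot: [[-0.002, 0.909, 0.416], [0.001, 0.416, -0.909], [-1.0, -0.001, -0.002]]
force: [-1.0, 0.8, 0.2]
opening: 0.748
```

Call:
jog_arm(steps=[[[0.005,0,0],[0,0,0],0.06],[[0,0,0],[0,0,0],0.06],[[0,0,0],[0,0,0],0.06],[[0,0,0],[0,0,0],0.06]])

```text
time_s: 26.7
position: [513.2, -346.3, 72.8]
tool_rot: [[0.004, 0.909, 0.417], [-0.002, 0.417, -0.909], [-1.0, 0.002, 0.004]]
force: [0.0, 0.1, 0.1]
opening: 0.704
```

```bash
python3 look.py 18 510 -345 40
```

```text
[ 513.18 -346.27   72.84] [0.91 0.42 0.  ] 0.7038827157050255 [0.03 0.15 0.11] 26.7
```

View pics/w18.png

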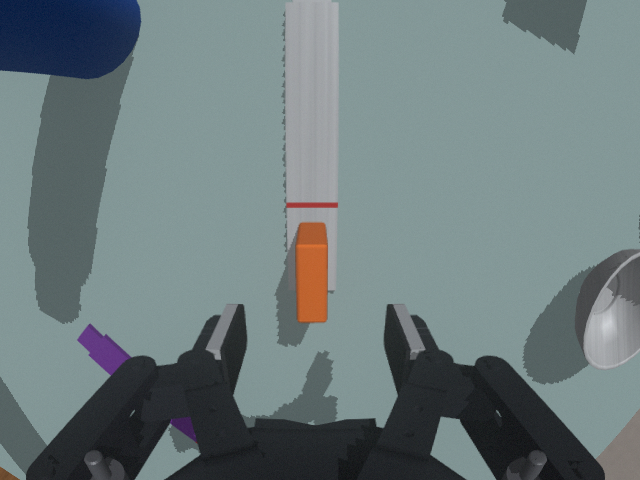

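View pics/ss18.png

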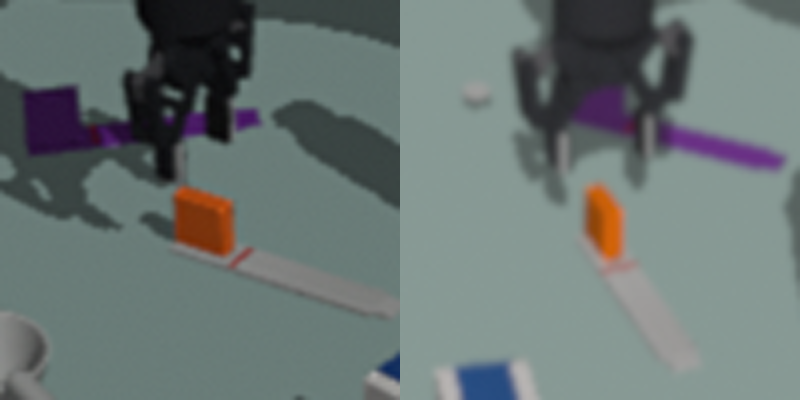

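Call:
jog_arm(steps=[[[0.02,-0.001,-0.002],[0,0,0],0.06],[[0.02,0,0],[0,0,0],0.06],[[0.011,0,0],[0,0,0],0.06],[[0.005,0,0],[0,0,0],0.06],[[0.002,0,0],[0,0,0],0.06]])

```text
time_s: 27.27
position: [509.7, -343.7, 12.1]
tool_rot: [[-0.0, 0.909, 0.417], [0.0, 0.417, -0.909], [-1.0, -0.0, -0.0]]
force: [0.2, 1.0, 0.4]
opening: 0.703
```

Call:
jog_arm(steps=[[[0,0,0],[0,0,0],0.05],[[0,0,0],[0,0,0],0.04],[[0,0,0],[0,0,0],0.03]])

```text
time_s: 27.52
position: [510.5, -344.2, 13.3]
tool_rot: [[0.001, 0.909, 0.417], [-0.001, 0.417, -0.909], [-1.0, 0.001, 0.001]]
force: [0.3, -0.2, 0.5]
opening: 0.36
```

```bash
python3 look.py 19 510 -345 40 30
```

```text
[ 510.48 -344.21   13.27] [0.91 0.42 0.  ] 0.35974785477462995 [ 0.29 -0.25  0.46] 27.5167
```

View pics/w19.png

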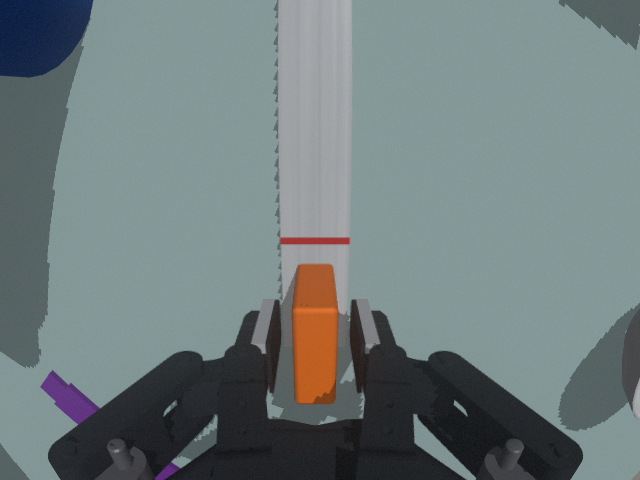

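View pics/ss19.png

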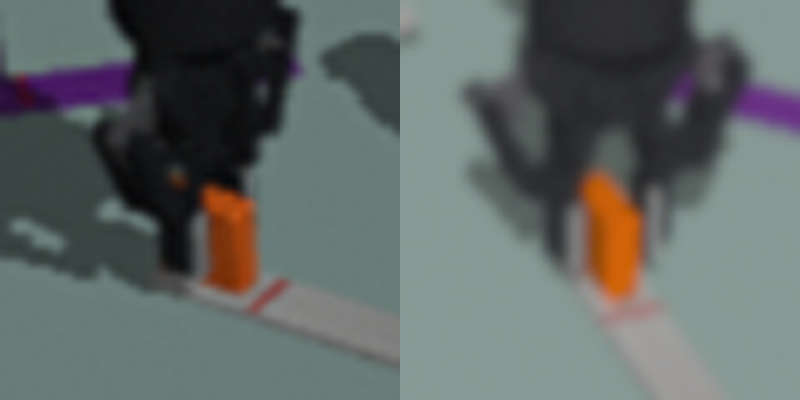

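Call:
jog_arm(steps=[[[-0.004,0,0],[0,0,0],0.03],[[0,0,0],[0,0,0],0.008],[[0,0,0],[0,0,0],0.008],[[0,0,0],[0,0,0],0.008],[[0,0,0],[0,0,0],0.008]], grip_force=90)

```text
time_s: 28.08
position: [510.4, -344.2, 17.3]
tool_rot: [[0.001, 0.909, 0.417], [-0.001, 0.417, -0.909], [-1.0, 0.001, 0.001]]
force: [-1.0, 1.2, 6.2]
opening: 0.171
```

Call:
jog_arm(steps=[[[-0.005,0,0],[0,0,0],0.008],[[-0.02,0,0],[0,0,0],0.008],[[-0.03,0,0],[0,0,0],0.008],[[-0.03,0,0],[0,0,0],0.008],[[-0.01,0,0],[0,0,0],0.008]])

```text
time_s: 28.5
position: [511.5, -345.3, 115.5]
tool_rot: [[0.005, 0.909, 0.417], [-0.003, 0.417, -0.909], [-1.0, 0.003, 0.005]]
force: [0.2, -0.5, -0.2]
opening: 0.167
```

Call:
jog_arm(steps=[[[0,0,0],[0,0,0],0.008],[[0,0,0],[0,0,0],0.008],[[0,0,0],[0,0,0],0.008]])

```text
time_s: 28.75
position: [508.9, -342.8, 109.7]
tool_rot: [[-0.002, 0.909, 0.417], [0.002, 0.417, -0.909], [-1.0, -0.001, -0.002]]
force: [-1.1, 0.4, -1.2]
opening: 0.177
```

```bash
python3 look.py 20 500 -320 110 50
```

```text
[ 508.92 -342.76  109.72] [ 0.91  0.42 -0.  ] 0.17679163133289566 [-1.05  0.41 -1.21] 28.75
```

View pics/w20.png

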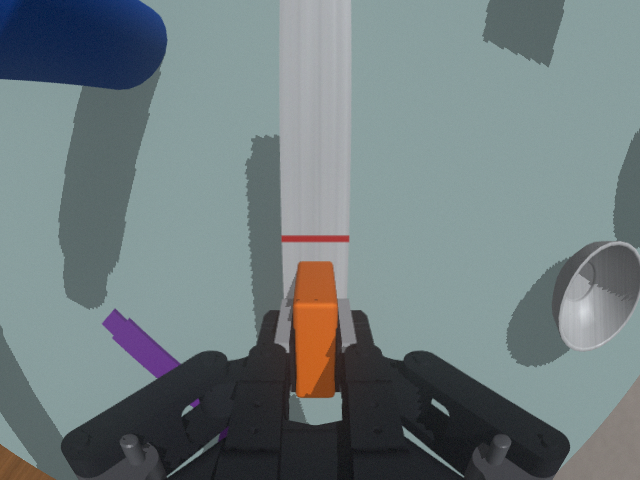

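View pics/ss20.png

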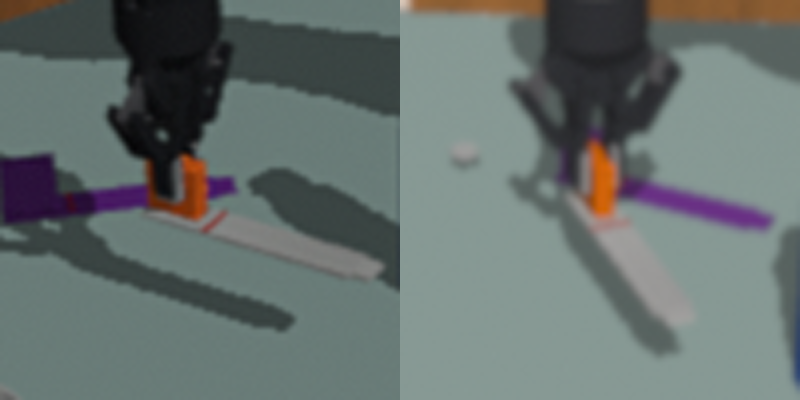

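```bash
python3 - <<'E'
from ov import *
st=manip.read_state();print(st['position'])
# blade origin from wrist line midpoint at z=TCP-17+4
R=st['tool_rot'];p=st['position']
z=p[2]-17.2+4
a=atz('wrist',(282,238.5),z,st);b=atz('wrist',(349,238.5),z,st);print(a,b,np.linalg.norm(a-b),R.T@((a+b)/2-p))
zt=p[2]-17.2+48
for q in[(296,304.5),(337,304.5),(296,396),(336,396)]:print(R.T@(atz('wrist',q,zt,st)-p))
yaw=np.arctan2(-R[1,2],-R[0,2]);m=(a+b)/2
print(np.degrees(yaw))
overlay('20',(m[0],m[1],yaw,p[2]-17.2),(500,-320,110))
E
```

```text
[ 508.94951929 -343.09999885  109.71685416]
[ 483.01409559 -320.23206982   96.51685416] [ 509.93465957 -307.8779674    96.51685416] 29.619936059362097 [ 13.26695302   0.79418594 -31.57272975]
[-30.7434464   -5.85012342 -21.77106134]
[-30.76638307   8.08395156 -21.77299424]
[-30.83080808  -6.89533227  19.46191301]
[-30.85669407   8.83952078  19.45282266]
114.64410153337938
```

View pics/ov20.png

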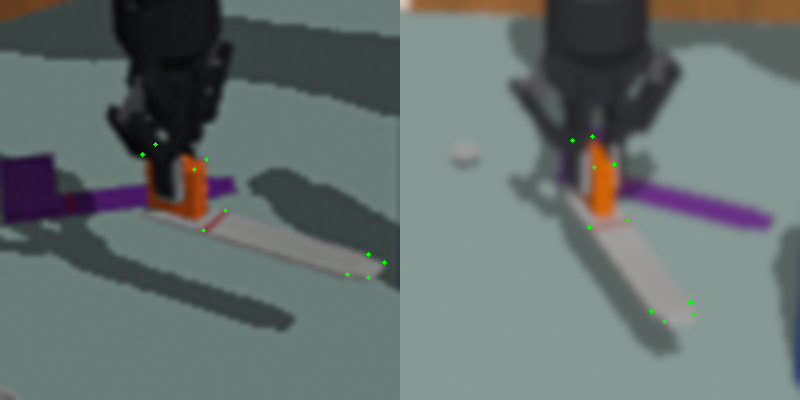

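Call:
jog_arm(steps=[[[0,0,0],[3.6,0,0],0.008],[[0,0,0],[3.6,0,0],0.008],[[0,0,0],[3.5,0,0],0.008],[[0,0.015,-0.01],[0,0,0],0.008],[[0,0.023,-0.016],[0,0,0],0.008]])

```text
time_s: 29.32
position: [537.7, -312.3, 110.6]
tool_rot: [[-0.003, 0.972, 0.235], [-0.002, 0.235, -0.972], [-1.0, -0.003, 0.001]]
force: [-0.4, -0.3, -0.8]
opening: 0.172
```

Call:
jog_arm(steps=[[[0,0.023,-0.016],[0,0,0],0.008],[[0,0.023,-0.016],[0,0,0],0.008],[[0,0.023,-0.016],[0,0,0],0.008],[[0.005,0.022,-0.016],[0,0,0],0.008],[[0.005,0.01,-0.006],[0,0,0],0.008]])

```text
time_s: 29.73
position: [624.2, -212.0, 100.1]
tool_rot: [[0.0, 0.969, 0.246], [0.003, 0.246, -0.969], [-1.0, 0.001, -0.003]]
force: [1.7, 1.4, -1.4]
opening: 0.173
```

Call:
jog_arm(steps=[[[0.005,0,0],[0,0,0],0.008],[[0,0,0],[0,0,0],0.008],[[0,0,0],[0,0,0],0.008],[[0,0,0],[0,0,0],0.008]])

```text
time_s: 30.07
position: [620.1, -219.5, 96.3]
tool_rot: [[-0.001, 0.971, 0.238], [-0.001, 0.238, -0.971], [-1.0, -0.001, 0.001]]
force: [-0.4, -1.1, -0.3]
opening: 0.173
```

```bash
python3 look.py 21 590 -80 80 55; python3 - <<'E'
from ov import *
np.set_printoptions(precision=2,suppress=True)
st=manip.read_state();R=st['tool_rot'];p=st['position'];print(R)
m=p+R@np.array([17.2,.6,-31.6]);yaw=np.arctan2(-R[1,2],-R[0,2])
S=(544.2,93.0,np.radians(103.97))
d=m[:2]-S[:2];c,s=np.cos(S[2]),np.sin(S[2]);print('blade origin in stand',c*d[0]+s*d[1],-s*d[0]+c*d[1],m[2],'yaw err',np.degrees(yaw)-103.97)
overlay('21',(m[0],m[1],yaw,m[2]),(590,-80,80),55)
o=cv2.imread('pics/ov21.png')
E
```

```text
[ 620.09 -219.54   96.33] [ 0.97  0.24 -0.  ] 0.17299740854118953 [-0.36 -1.09 -0.27] 30.0667
[[ 0.    0.97  0.24]
 [-0.    0.24 -0.97]
 [-1.    0.    0.  ]]
blade origin in stand -289.2077416769114 -0.04028688078570042 79.51110408649299 yaw err -0.13585082820098648
```

View pics/w21.png

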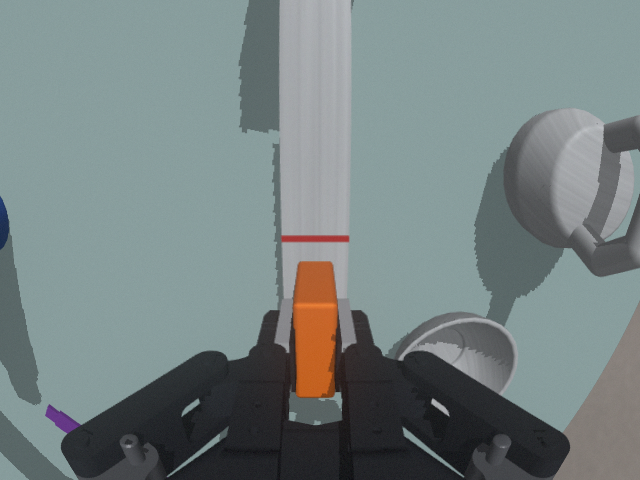

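View pics/ov21.png

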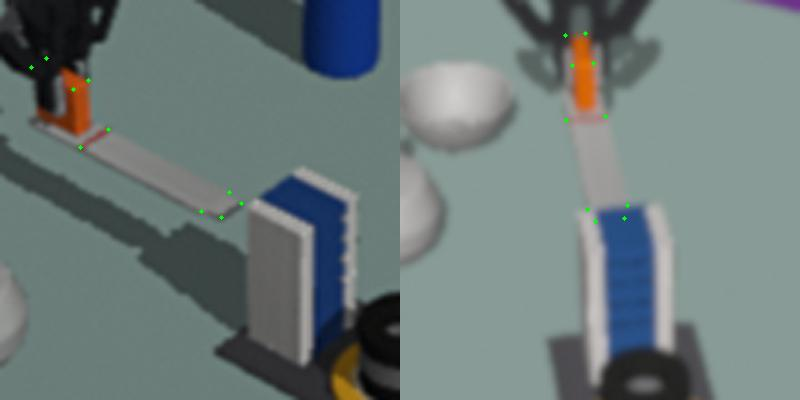

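```bash
python3 - <<'E'
from ov import *
S=(544.2,93.0,np.radians(103.97))
pts=[(x,y,124) for x in(-115,-65) for y in(-30,30)]+[(-65,y,6) for y in(-30,30)]+[(60,55,6),(60,-55,6),(-65,18,70),(-65,-18,70),(-65,18,78),(-65,-18,78)]
overlay('21',S,(560,0,60),50,pts)
E
```

```text
(no output)
```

View pics/ov21.png

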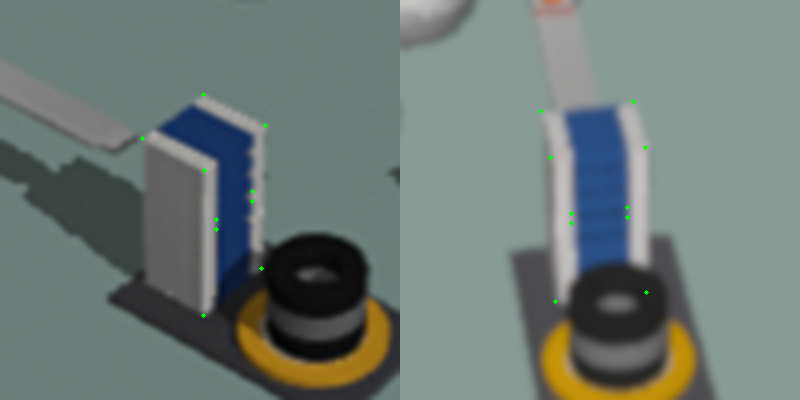

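Call:
jog_arm(steps=[[[0.003,0,-0.008],[0,0,0],0.008],[[0.003,0,-0.01],[0,0,0],0.008],[[0.0015,0,-0.008],[0,0,0],0.008],[[0,0,-0.004],[0,0,0],0.008],[[0,0,0],[0,0,0],0.008]])

```text
time_s: 30.63
position: [614.2, -185.4, 88.4]
tool_rot: [[-0.001, 0.97, 0.243], [0.001, 0.243, -0.97], [-1.0, -0.0, -0.002]]
force: [0.0, 0.0, -1.0]
opening: 0.17
```

Call:
jog_arm(steps=[[[0,0,0],[0,0,0],0.008],[[0,0,0],[0,0,0],0.008],[[0,0,0],[0,0,0],0.008]])

```text
time_s: 30.88
position: [614.5, -188.6, 89.0]
tool_rot: [[0.0, 0.971, 0.24], [-0.001, 0.24, -0.971], [-1.0, 0.0, 0.001]]
force: [0.6, 0.5, -1.0]
opening: 0.173
```

```bash
cat > bl.py <<'E'
import sys,os
from ov import *
np.set_printoptions(precision=2,suppress=True)
tag=sys.argv[1]
os.system(f'python3 look.py {tag} 575 -40 80 35')
st=manip.read_state();R=st['tool_rot'];p=st['position'];print(R[:,0])
m=p+R@np.array([17.2,.6,-31.6]);yaw=np.arctan2(-R[1,2],-R[0,2])
S=(544.2,93.0,np.radians(103.97))
d=m[:2]-S[:2];c,s=np.cos(S[2]),np.sin(S[2]);print('blade origin in stand',c*d[0]+s*d[1],-s*d[0]+c*d[1],m[2],'yaw err',np.degrees(yaw)-103.97)
overlay(tag,(m[0],m[1],yaw,m[2]),(575,-40,80),35)
E
python3 bl.py 22
```

```text
[ 614.47 -188.57   89.01] [0.97 0.24 0.  ] 0.1726969267437852 [ 0.59  0.54 -0.99] 30.8833
this script no longer has the robotException ignored in: <_io.TextIOWrapper mode='rw' encoding='UTF-8'>
Traceback (most recent call last):
BrokenPipeError: [Errno 32] Broken pipe
```

View pics/w22.png

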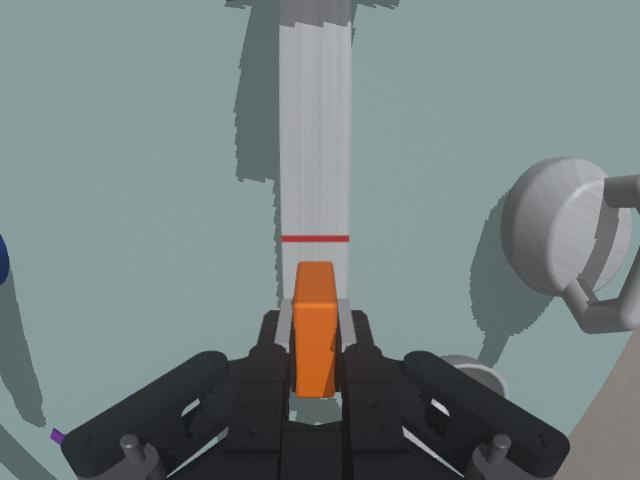

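```bash
sed -i "s/^os.system.*/sys.argv=['look.py',tag,'575','-40','80','35'];exec(open('look.py').read())/" bl.py; python3 bl.py 22
```

```text
[ 614.4 -188.4   88.9] [0.97 0.24 0.  ] 0.16947756470452924 [-0.36 -1.06 -0.77] 31.0333
[ 0. -0. -1.]
blade origin in stand -258.14659889878646 -0.85654652977788 71.62210658172624 yaw err -0.0394715304945521
```

View pics/ov22.png

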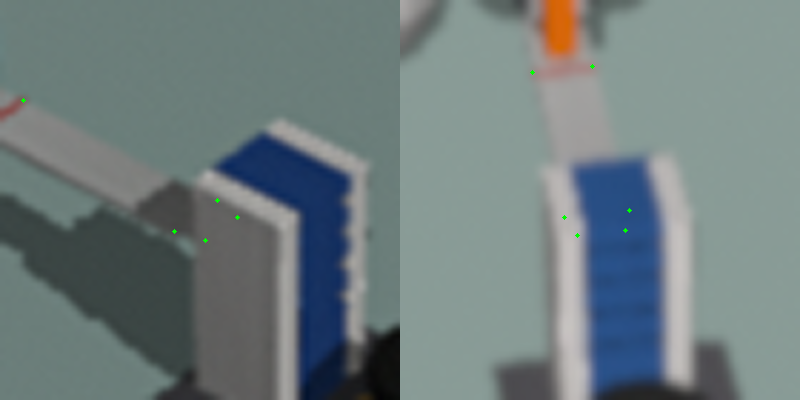

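Call:
jog_arm(steps=[[[0,-0.0008,-0.004],[0,0,0],0.008],[[0,0,-0.005],[0,0,0],0.008],[[0,0,-0.005],[0,0,0],0.008],[[0,0,-0.004],[0,0,0],0.008],[[0,0,0],[0,0,0],0.008]])

```text
time_s: 31.6
position: [609.2, -168.8, 88.6]
tool_rot: [[-0.0, 0.97, 0.243], [0.001, 0.243, -0.97], [-1.0, -0.0, -0.001]]
force: [0.0, 0.4, -1.4]
opening: 0.175
```

Call:
jog_arm(steps=[[[0,0,-0.006],[0,0,0],0.008],[[0,0,-0.006],[0,0,0],0.008],[[0,0,-0.006],[0,0,0],0.008],[[0,0,-0.006],[0,0,0],0.008],[[0,0,-0.004],[0,0,0],0.008]])

```text
time_s: 32.02
position: [602.3, -142.2, 88.7]
tool_rot: [[-0.0, 0.97, 0.242], [0.001, 0.242, -0.97], [-1.0, -0.0, -0.001]]
force: [0.3, -0.1, -1.2]
opening: 0.172
```

```bash
python3 bl.py 23
```

```text
[ 602.34 -142.21   88.72] [ 0.97  0.24 -0.  ] 0.17150970856108055 [ 0.29 -0.12 -1.16] 32.0167
[ 0.  0. -1.]
blade origin in stand -211.43679981488816 -0.26696865687068083 71.63610663993482 yaw err 0.01860869005545851
```

View pics/ov23.png

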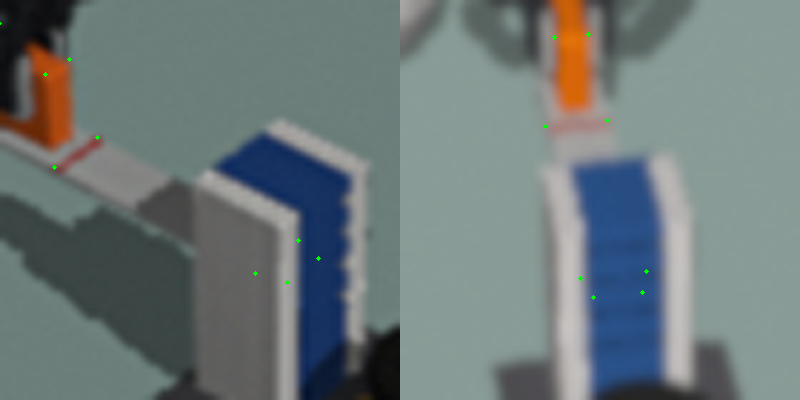

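Call:
jog_arm(steps=[[[0,0,-0.008],[0,0,0],0.008],[[0,0,-0.008],[0,0,0],0.008],[[0,0,-0.008],[0,0,0],0.008],[[0,0,-0.008],[0,0,0],0.008],[[0,0,-0.006],[0,0,0],0.008]])

```text
time_s: 32.58
position: [593.1, -104.9, 88.7]
tool_rot: [[-0.0, 0.97, 0.242], [0.001, 0.242, -0.97], [-1.0, -0.0, -0.001]]
force: [-0.0, -1.0, -1.3]
opening: 0.169
```

```bash
python3 bl.py 24
```

```text
[ 593.08 -104.92   88.69] [ 0.97  0.24 -0.  ] 0.16945317394330228 [-0.04 -0.96 -1.32] 32.5833
[-0.  0. -1.]
blade origin in stand -173.09017394515178 -0.2884607880587282 71.61325260796856 yaw err 0.04809634420406894
```

View pics/ov24.png

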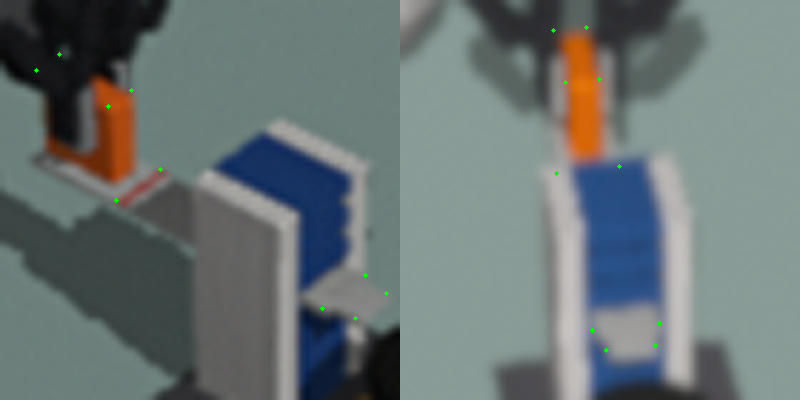

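View pics/w24.png

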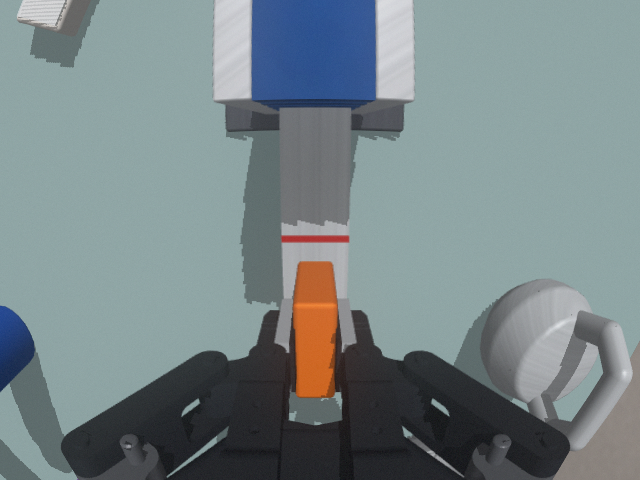

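Call:
jog_arm(steps=[[[0,0,-0.01],[0,0,0],0.008],[[0,0,-0.01],[0,0,0],0.008],[[0,0,-0.01],[0,0,0],0.008],[[0,0,-0.01],[0,0,0],0.008],[[0,0,-0.005],[0,0,0],0.008]])

```text
time_s: 33.15
position: [582.1, -60.3, 88.6]
tool_rot: [[-0.001, 0.97, 0.243], [0.001, 0.243, -0.97], [-1.0, -0.0, -0.001]]
force: [0.4, -0.4, -2.1]
opening: 0.168
```

Call:
jog_arm(steps=[[[0,0,0],[0,0,0],0.008],[[0,0,0],[0,0,0],0.008],[[0,0,0],[0,0,0],0.008]])

```text
time_s: 33.4
position: [582.6, -63.5, 88.9]
tool_rot: [[0.0, 0.971, 0.241], [-0.001, 0.241, -0.971], [-1.0, 0.0, 0.001]]
force: [0.2, -0.0, -0.4]
opening: 0.17
```

```bash
python3 bl.py 25
```

```text
[582.64 -63.53  88.95] [0.97 0.24 0.  ] 0.1703573030972837 [ 0.21 -0.01 -0.38] 33.4
[ 0. -0. -1.]
blade origin in stand -129.73111274375302 -0.08078585224585666 71.65174633467413 yaw err -0.08026601622546536
```

View pics/ov25.png

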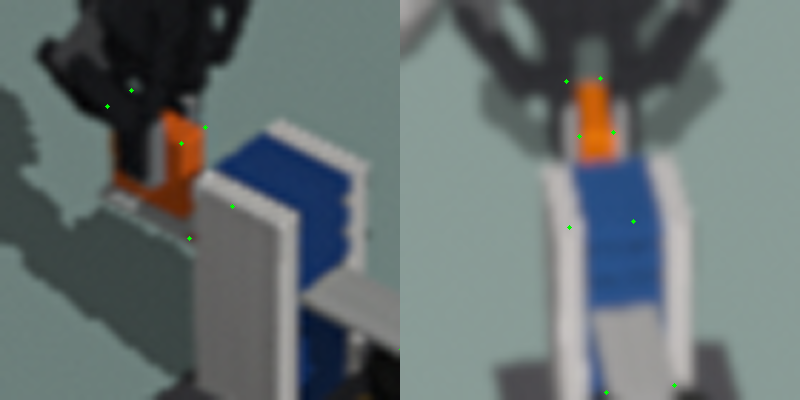

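View pics/w25.png

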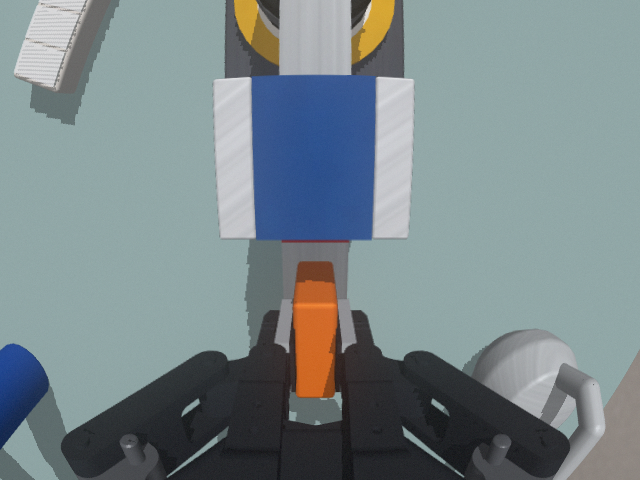

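```bash
python3 - <<'E'
from ov import *
np.set_printoptions(precision=2,suppress=True)
st=manip.read_state();R=st['tool_rot'];p=st['position']
im=cv2.imread('pics/w25.png');cv2.imwrite('pics/p25.png',cv2.resize(im[60:270,205:425],None,fx=2.7,fy=2.7,interpolation=cv2.INTER_CUBIC))
for row in(238,239,240):
    q=R.T@(atz('wrist',(315,row),124,st)-p);print(row,'face z_tool',q[2])
for z in(76,):
    for row in(237.5,238.5,239.5):print('line',row,(R.T@(atz('wrist',(315,row),z,st)-p))[2])
q=[R.T@(atz('wrist',(315,row),124,st)-p) for row in(76,239)];print('top length',q[1][2]-q[0][2])
E
```

```text
238 face z_tool -46.88681316126299
239 face z_tool -46.56790456891727
240 face z_tool -46.248458831650034
line 237.5 -32.271366354474054
line 238.5 -31.811176115022562
line 239.5 -31.350214428997567
top length 48.5224256562656
```

View pics/p25.png

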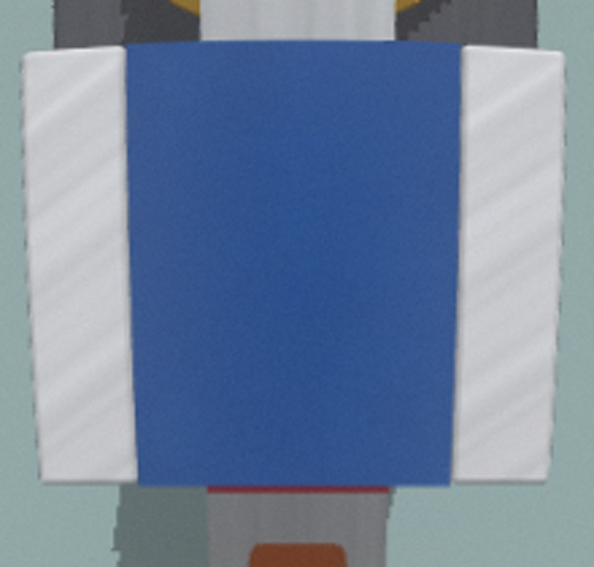

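Call:
jog_arm(steps=[[[0,0,-0.005],[0,0,0],0.008],[[0,0,-0.005],[0,0,0],0.008],[[0,0,-0.003],[0,0,0],0.008],[[0,0,-0.0015],[0,0,0],0.008],[[0,0,0],[0,0,0],0.008]])

```text
time_s: 33.97
position: [578.9, -48.0, 88.7]
tool_rot: [[-0.0, 0.97, 0.242], [0.0, 0.242, -0.97], [-1.0, -0.0, -0.0]]
force: [0.2, 0.2, -0.9]
opening: 0.171
```

Call:
jog_arm(steps=[[[0,0,0],[0,0,0],0.008],[[0,0,0],[0,0,0],0.008],[[0,0,0],[0,0,0],0.008],[[0,0,0],[0,0,0],0.008]])

```text
time_s: 34.3
position: [579.1, -49.1, 88.8]
tool_rot: [[0.0, 0.971, 0.241], [-0.0, 0.241, -0.971], [-1.0, 0.0, 0.0]]
force: [1.1, -1.6, -1.9]
opening: 0.169
```

```bash
python3 bl.py 26; python3 - <<'E'
from ov import *
S=(544.2,93.0,np.radians(103.97))
im=cv2.imread('pics/w26.png')[:,:,::-1]
g=im[60:270,300:330].astype(float).mean(1)
st=manip.read_state();R=st['tool_rot'];p=st['position']
d=np.abs(np.diff(g.sum(1)));print([(i+60,round(v)) for i,v in enumerate(d) if v>40])
E
```

```text
[579.06 -49.05  88.83] [0.97 0.24 0.  ] 0.16874298274338903 [ 1.07 -1.6  -1.85] 34.3
[ 0. -0. -1.]
blade origin in stand -114.56849226070807 -0.1541441685979379 71.60070409198458 yaw err -0.034674333884012754
[(123, 71), (124, 160)]
```

View pics/w26.png

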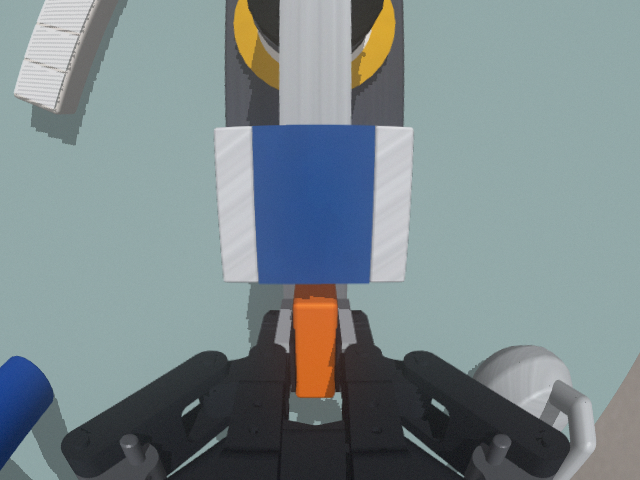

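View pics/ov26.png

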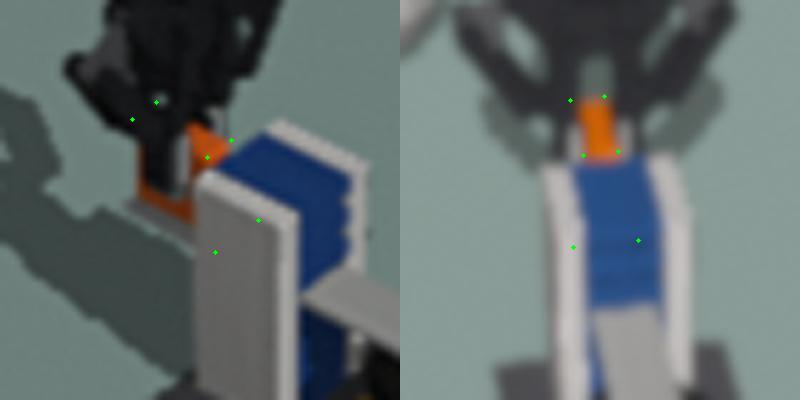

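```bash
python3 - <<'E'
from ov import *
np.set_printoptions(precision=2,suppress=True)
st=manip.read_state();R=st['tool_rot'].copy();p=st['position']
for k,z in((0,124),(-3,121)):
    print([ (R.T@(atz('wrist',(315,r),z,st)-p))[2] for r in(125,282.5,283.5)],(R.T@(atz('wrist',(315,238.5),75.8+k,st)-p))[2])
S=(544.2,93.0,np.radians(103.97))
m=p+R@np.array([17.2,.6,-31.6]);yaw=np.arctan2(-R[1,2],-R[0,2])
overlay('26',(m[0],m[1],yaw,m[2]),(544,90,70),40)
E
```

```text
[np.float64(-80.75238056477116), np.float64(-32.10901159794417), np.float64(-31.76005482513315)] -31.763714376733756
[np.float64(-80.76481844737201), np.float64(-30.770540582293634), np.float64(-30.411892687763302)] -30.83157372287537
```

View pics/ov26.png

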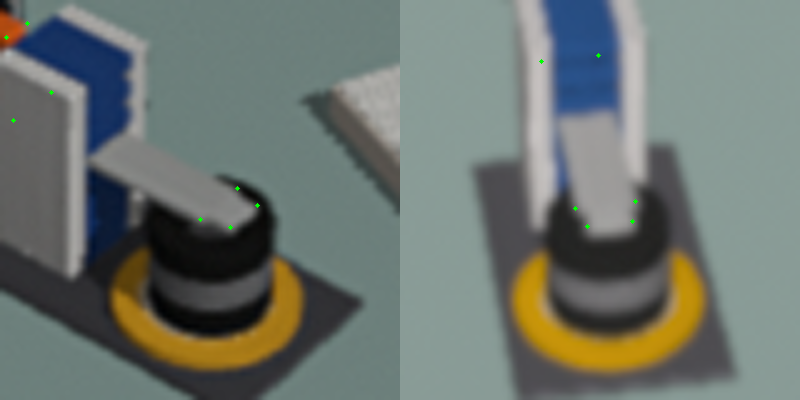

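Call:
jog_arm(steps=[[[0.0008,0,0],[0,0,0],0.008],[[0.0005,0,0],[0,0,0],0.008],[[0,0,0],[0,0,0],0.008],[[0,0,0],[0,0,0],0.008]])

```text
time_s: 34.78
position: [579.0, -48.8, 87.4]
tool_rot: [[-0.0, 0.971, 0.241], [0.0, 0.241, -0.971], [-1.0, -0.0, -0.0]]
force: [0.4, -0.5, -0.5]
opening: 0.172
```

Call:
jog_arm(steps=[[[0.0006,0,0],[0,0,0],0.008],[[0,0,0],[0,0,0],0.008],[[0,0,0],[0,0,0],0.008]])

```text
time_s: 35.03
position: [579.1, -48.9, 87.2]
tool_rot: [[0.0, 0.971, 0.241], [0.0, 0.241, -0.971], [-1.0, 0.0, -0.0]]
force: [-0.8, 0.7, 3.0]
opening: 0.17
```

Call:
jog_arm(steps=[[[0,0,0],[0,0,0],0.017],[[0,0,0],[0,0,0],0.02],[[0,0,0],[0,0,0],0.025],[[0,0,0],[0,0,0],0.035],[[0,0,0],[0,0,0],0.05]], grip_force=20)

```text
time_s: 35.45
position: [579.0, -48.8, 86.8]
tool_rot: [[-0.0, 0.971, 0.241], [-0.0, 0.241, -0.971], [-1.0, -0.0, 0.0]]
force: [0.9, -0.3, 0.5]
opening: 0.539
```

```bash
python3 bl.py 27; python3 - <<'E'
import cv2
cv2.imwrite('pics/p27.png',cv2.resize(cv2.imread('pics/w27.png')[60:420,205:425],None,fx=1.6,fy=1.6,interpolation=cv2.INTER_CUBIC))
E
```

```text
[579.03 -48.79  86.82] [ 0.97  0.24 -0.  ] 0.5390310833714503 [ 0.92 -0.33  0.49] 35.45
[ 0. -0. -1.]
blade origin in stand -114.46261189653545 -0.16821702441231423 69.66986020276522 yaw err -0.027247710519418433
```

View pics/p27.png

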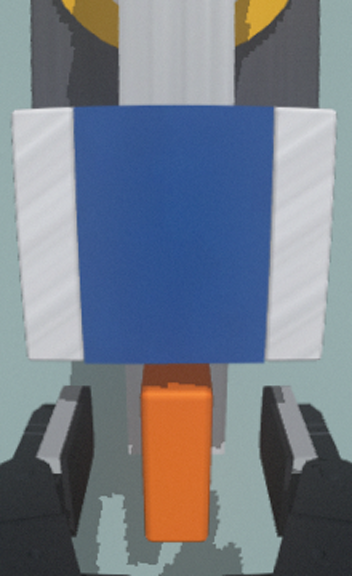

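View pics/ss27.png

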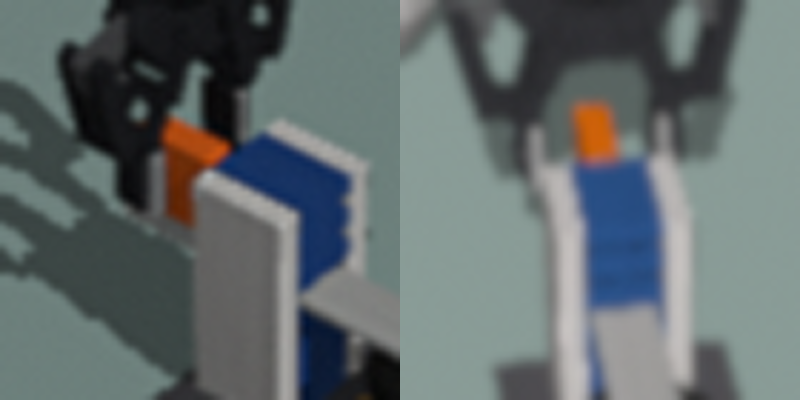

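Call:
jog_arm(steps=[[[-0.01,0,0],[0,0,0],0.06],[[-0.02,0,0],[0,0,0],0.06],[[-0.03,0,0],[0,0,0],0.06],[[-0.03,0,0],[0,0,0],0.06],[[-0.01,0,0.01],[0,0,0],0.06]])

```text
time_s: 36.02
position: [583.6, -57.2, 191.5]
tool_rot: [[0.006, 0.97, 0.243], [0.001, 0.243, -0.97], [-1.0, 0.006, 0.0]]
force: [-0.1, -0.8, -0.5]
opening: 0.699
```

Call:
jog_arm(steps=[[[0,0,0.03],[0,0,0],0.06],[[0,0,0.035],[0,0,0],0.06],[[0,0,0.035],[0,0,0],0.06],[[0,0,0.02],[0,0,0],0.06],[[0,0,0],[0,0,0],0.06]])

```text
time_s: 36.43
position: [609.9, -182.2, 187.8]
tool_rot: [[0.001, 0.972, 0.234], [-0.005, 0.234, -0.972], [-1.0, 0.0, 0.005]]
force: [-0.1, 0.0, 0.5]
opening: 0.707
```

Call:
jog_arm(steps=[[[0,0,0],[0,0,0],0.06],[[0,0,0],[0,0,0],0.06],[[0,0,0],[0,0,0],0.06]])

```text
time_s: 36.68
position: [610.4, -173.3, 186.8]
tool_rot: [[-0.0, 0.97, 0.243], [0.001, 0.243, -0.97], [-1.0, -0.0, -0.001]]
force: [0.9, -0.2, 0.7]
opening: 0.704
```

```bash
python3 look.py 28 560 30 70 50;python3 - <<'E'
import cv2
im=cv2.imread('pics/w28.png')
cv2.imwrite('pics/p28.png',cv2.resize(im[0:240,200:440],None,fx=2.5,fy=2.5,interpolation=cv2.INTER_CUBIC))
E
```

```text
[ 610.37 -173.3   186.79] [ 0.97  0.24 -0.  ] 0.7036590487623756 [ 0.85 -0.19  0.73] 36.6833
```

View pics/w28.png

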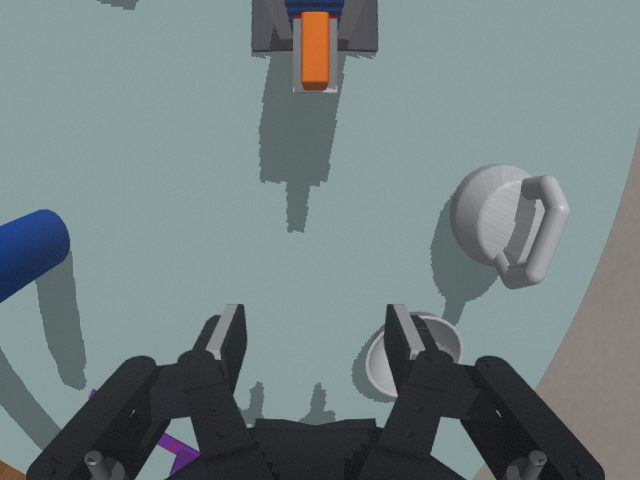

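View pics/ss28.png

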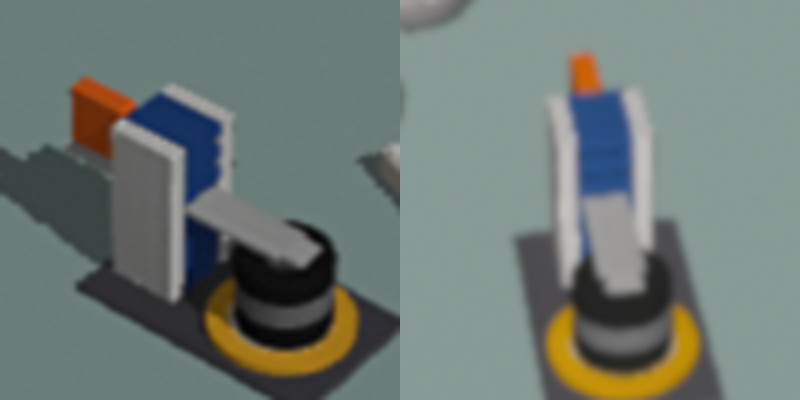

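View pics/p28.png

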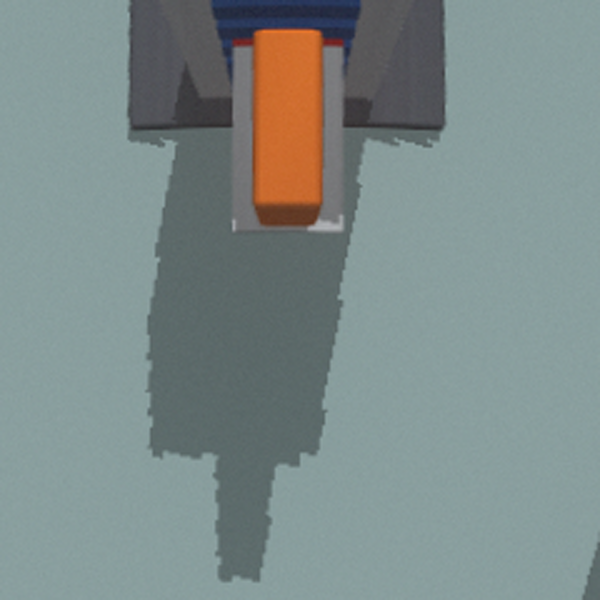

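Call:
jog_arm(steps=[[[0,0,0.02],[0,7,0],0.06],[[0,0,0.02],[0,7,0],0.06],[[0,0,0.0],[0,7,0],0.06],[[0,0,0],[0,0,0],0.06],[[0,0,0],[0,0,0],0.06]])

```text
time_s: 37.25
position: [619.0, -216.4, 183.1]
tool_rot: [[-0.087, 0.971, 0.221], [0.347, 0.237, -0.907], [-0.934, -0.002, -0.358]]
force: [0.3, 1.0, -0.8]
opening: 0.703
```

Call:
jog_arm(steps=[[[0,0,0],[0,0,0],0.06],[[0,0,0],[0,0,0],0.06],[[0,0,0],[0,0,0],0.06]])

```text
time_s: 37.5
position: [620.6, -211.4, 185.1]
tool_rot: [[-0.086, 0.97, 0.228], [0.348, 0.244, -0.905], [-0.934, 0.001, -0.358]]
force: [0.2, -0.6, 0.7]
opening: 0.702
```

```bash
python3 look.py 29 560 30 70 50;python3 - <<'E'
from h import *
print(manip.read_state()['tool_rot'])
E
```

```text
[ 620.6  -211.39  185.1 ] [0.97 0.24 0.  ] 0.7019279574257543 [ 0.18 -0.63  0.73] 37.5
[[-8.63386755e-02  9.70083688e-01  2.26899253e-01]
 [ 3.47538321e-01  2.42769855e-01 -9.05693057e-01]
 [-9.33682360e-01  6.59846525e-04 -3.58101684e-01]]
```

View pics/w29.png

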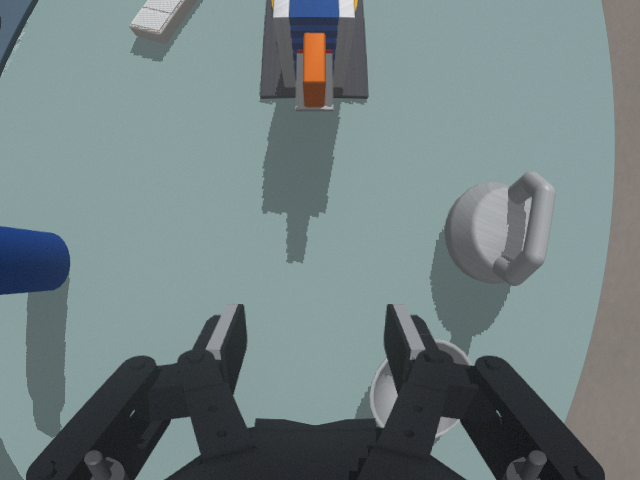

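Call:
jog_arm(steps=[[[0.03,0,0.003],[0,0,0],0.06],[[0.03,0,0.003],[0,0,0],0.06],[[0.02,0,0.003],[0,5,0],0.06],[[0,0,0],[0,5,0],0.06],[[0,0,0],[0,0,0],0.06]])

```text
time_s: 38.07
position: [612.7, -195.9, 103.4]
tool_rot: [[-0.128, 0.971, 0.201], [0.502, 0.238, -0.831], [-0.855, -0.005, -0.518]]
force: [-1.1, -1.3, -0.9]
opening: 0.702
```

Call:
jog_arm(steps=[[[0,0,0],[0,0,0],0.06],[[0,0,0],[0,0,0],0.06],[[0,0,0],[0,0,0],0.06]])

```text
time_s: 38.32
position: [616.2, -193.3, 108.1]
tool_rot: [[-0.122, 0.97, 0.209], [0.498, 0.242, -0.833], [-0.858, 0.002, -0.513]]
force: [0.6, 0.3, 0.3]
opening: 0.703
```

```bash
python3 look.py 30 560 30 70 50;python3 - <<'E'
import cv2
im=cv2.imread('pics/w30.png')
cv2.imwrite('pics/p30.png',cv2.resize(im[0:160,230:400],None,fx=3.5,fy=3.5,interpolation=cv2.INTER_CUBIC))
E
```

```text
[ 616.18 -193.29  108.08] [0.97 0.24 0.  ] 0.7034266372731521 [0.56 0.26 0.3 ] 38.3167
```

View pics/p30.png

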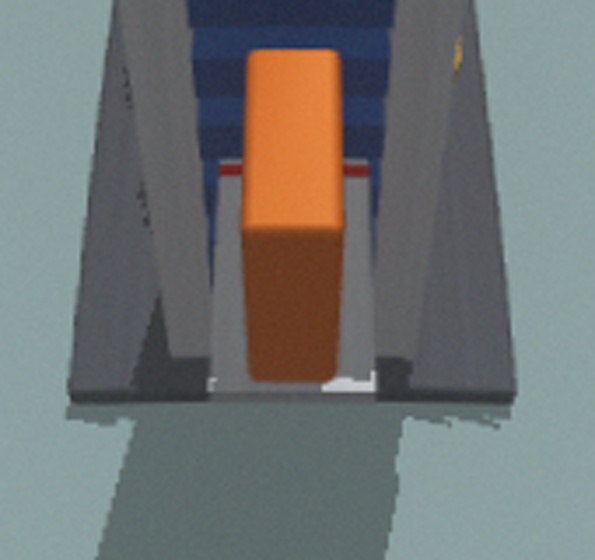

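```bash
python3 - <<'E'
from ov import *
np.set_printoptions(precision=2,suppress=True)
st=manip.read_state()
S=(544.2,93.0,np.radians(103.97))
im=cv2.imread('pics/w30.png').astype(int)
for c in(293,295,297,330,332,334):print(c,[tuple(im[r,c][::-1]) for r in range(43,53)])
f=lambda x,y,z:proj('wrist',W(S,(x,y,z)),st)
print('ceil edge',f(-115,13,78),'lip',f(-115,16,70),'cheek tops')
for x in(-118,-117,-116,-115,-114,-113):print(x,f(x,13,74),f(x-55,15,74))
print('foot rear',f(-125,55,6),f(-125,-55,6))
E
```

```text
293 [(np.int64(44), np.int64(49), np.int64(71)), (np.int64(44), np.int64(49), np.int64(72)), (np.int64(68), np.int64(75), np.int64(89)), (np.int64(110), np.int64(101), np.int64(103)), (np.int64(111), np.int64(46), np.int64(43)), (np.int64(113), np.int64(40), np.int64(38)), (np.int64(104), np.int64(33), np.int64(30)), (np.int64(104), np.int64(86), np.int64(86)), (np.int64(108), np.int64(108), np.int64(109)), (np.int64(110), np.int64(110), np.int64(112))]
295 [(np.int64(42), np.int64(46), np.int64(71)), (np.int64(44), np.int64(49), np.int64(73)), (np.int64(78), np.int64(84), np.int64(96)), (np.int64(112), np.int64(101), np.int64(102)), (np.int64(110), np.int64(44), np.int64(44)), (np.int64(109), np.int64(36), np.int64(35)), (np.int64(104), np.int64(35), np.int64(34)), (np.int64(106), np.int64(89), np.int64(90)), (np.int64(108), np.int64(108), np.int64(110)), (np.int64(112), np.int64(110), np.int64(112))]
297 [(np.int64(46), np.int64(53), np.int64(73)), (np.int64(43), np.int64(51), np.int64(71)), (np.int64(76), np.int64(81), np.int64(94)), (np.int64(111), np.int64(100), np.int64(100)), 
[... 1267 characters left out ...]
np.int64(70)), (np.int64(75), np.int64(78), np.int64(94)), (np.int64(109), np.int64(103), np.int64(103)), (np.int64(108), np.int64(57), np.int64(56)), (np.int64(110), np.int64(37), np.int64(37)), (np.int64(112), np.int64(40), np.int64(37)), (np.int64(100), np.int64(68), np.int64(69)), (np.int64(112), np.int64(112), np.int64(112)), (np.int64(109), np.int64(110), np.int64(110))]
ceil edge [294.7   43.27] lip [290.95  50.84] cheek tops
-118 [294.83  50.07] [289.28 114.22]
-117 [294.87  49.06] [289.33 112.9 ]
-116 [294.91  48.05] [289.38 111.58]
-115 [294.95  47.05] [289.43 110.27]
-114 [294.99  46.06] [289.48 108.97]
-113 [295.03  45.06] [289.53 107.67]
foot rear [248.87 111.36] [378.78 111.34]
```

Call:
jog_arm(steps=[[[-0.03,0,0.01],[0,0,0],0.06],[[-0.03,0,0.01],[0,0,0],0.06],[[-0.03,0,0],[0,0,0],0.06],[[0,0,0],[0,0,0],0.06],[[0,0,0],[0,0,0],0.06]])

```text
time_s: 38.88
position: [631.2, -257.1, 175.3]
tool_rot: [[-0.121, 0.971, 0.208], [0.497, 0.24, -0.834], [-0.859, 0.003, -0.512]]
force: [0.4, -0.1, -0.1]
opening: 0.705
```

```bash
python3 look.py 31 560 30 70 50; python3 - <<'E'
import cv2,numpy as np
a=cv2.imread('pics/scene31.png');b=cv2.imread('pics/side31.png')
cv2.imwrite('pics/fin.png',np.vstack([np.hstack([cv2.resize(cv2.imread('pics/scene0.png')[120:420,150:480],(400,300)),cv2.resize(a[120:420,150:480],(400,300))]),np.hstack([cv2.resize(cv2.imread('pics/side0.png')[140:440,180:480],(400,300)),cv2.resize(b[140:440,180:480],(400,300))])]))
E
```

```text
[ 631.24 -257.08  175.3 ] [0.97 0.24 0.  ] 0.7050042187616876 [ 0.35 -0.07 -0.12] 38.8833
```

View pics/fin.png

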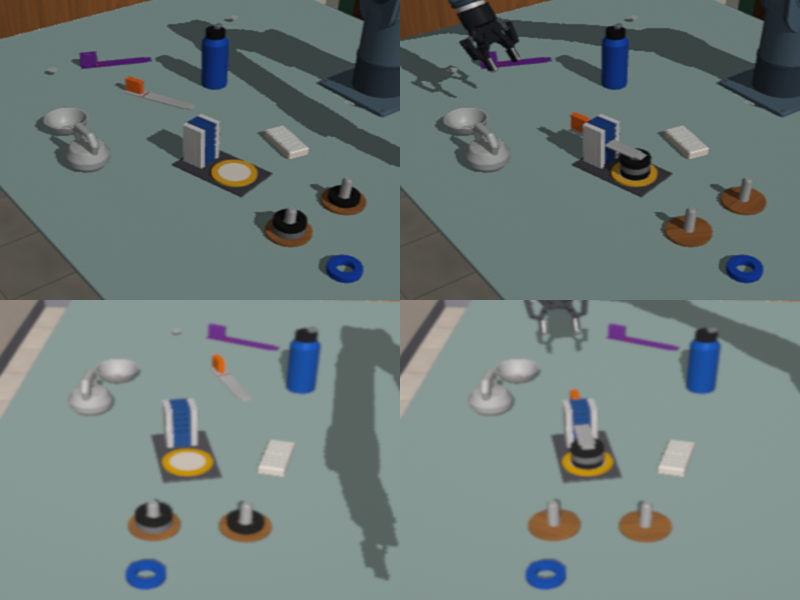

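View pics/ss31.png

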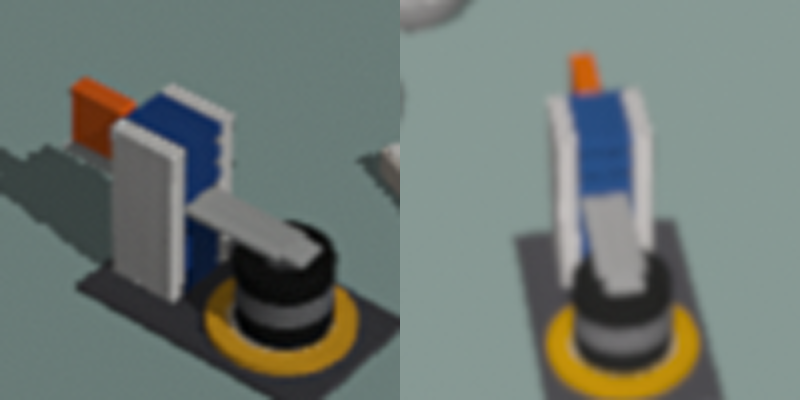

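```bash
python3 -c "
from cell import manip
print(manip.job_done())"
```

```text
the job is handed in; nothing more can be done
None
```

I moved all three grip rings to the yellow tray in one stack, then pushed the blade into the slot for three rings and let go. I handed the job in after about 39 s of the 210 s. No verdict came back, so the results below are my own readings.

- **Rings:** One post held two rings and the other held one. I saw no loose grey or black ring on the shelf. The final pictures show a straight stack; while I was placing the rings, the fits put them within about 1 to 2 mm of each other and of the tray centre.
- **Blade:** It lies in slot 3, resting on the lower lip, with its tip out over the top ring. After release, a close wrist picture put the red line flush with the outer face, within about 0.3 to 0.5 mm.
- **Bystanders:** The bowl, pill box, bottle, kettlebell, blue ring and purple blade look unmoved between the first and last pictures. The gripper was well clear when I handed in.

**Readings that disagreed:**
- **Fingertips:** They stood about 25 to 30 mm farther back from the TCP than the description says. I found this in the pictures, confirmed it by closing the fingers above a ring, and grasped accordingly.
- **Wrist camera:** It read heights about 3 mm off. I allowed for this when checking the line against the face.
- **Blade tip:** Before release it looked a few millimetres lower than predicted in the side view. I did not measure its tilt again after letting go; it looked level in the pictures.

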